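# Scrub the drinker and hang the crate feeders

### The job

Get the pigeon club's feeding rack ready: with the drinker pot standing on the bench, scrub it out with the long brush, at least three times down to its floor and well up again in between, and stand the brush back in its holder. Hook the drinker into the leftmost upright (seen from the robot) and every feed trough that is there into an upright of its own among the other three, and press each one down past the spring catch until it is fully home and hangs straight. Leave the tin, the mug and the cardboard box alone.

Things in the scene. Friction and masses are not known exactly. Their poses are not given: they have to be found in the camera images.
- trough0_grip (a point): Grey plastic feed trough, about 0.25 kg; may be absent. Point: centre of its upright grip tab, 28 (x) x 14 (y) x 46 mm (z), pinched across y; 113 mm above the underside. Tab top 23 mm higher. Below: an open tub 70 (x) x 92 (y) x 90 mm, rim 23 mm below the point, tub centre 24 mm to -x. x points to the back (hook side), z up.
- trough0_hook (a point): Hook point of that trough, same axes: 17 mm to +x of the grip point, 61 mm below it (52 mm above the underside), in the middle of the flat back plate's (50 mm wide) rear face, at the underside of the hook's neck. Hook shape: see trough0. Fully home, this point coincides with the slot point.
- trough0: The whole trough; origin at its underside, 40 mm to -x of the back plate's rear face. Its steel hook is 20 mm wide: a neck 10 mm high runs level out of the rear face; 7.5 mm behind that face a tongue 6 mm thick hangs 18 mm below the neck's underside, with a rounded nose at its foot. The hook reaches 17.5 mm behind the face.
- trough1_grip (a point): Grey plastic feed trough, about 0.25 kg; may be absent. Point: centre of its upright grip tab, 28 (x) x 14 (y) x 46 mm (z), pinched across y; 113 mm above the underside. Tab top 23 mm higher. Below: an open tub 70 (x) x 92 (y) x 90 mm, rim 23 mm below the point, tub centre 24 mm to -x. x points to the back (hook side), z up.
- trough1_hook (a point): Hook point of that trough, same axes: 17 mm to +x of the grip point, 61 mm below it (52 mm above the underside), in the middle of the flat back plate's (50 mm wide) rear face, at the underside of the hook's neck. Hook shape: see trough1. Fully home, this point coincides with the slot point.
- trough1: The whole trough; origin at its underside, 40 mm to -x of the back plate's rear face. Its steel hook is 20 mm wide: a neck 10 mm high runs level out of the rear face; 7.5 mm behind that face a tongue 6 mm thick hangs 18 mm below the neck's underside, with a rounded nose at its foot. The hook reaches 17.5 mm behind the face.
- trough2_grip (a point): Grey plastic feed trough, about 0.25 kg; may be absent. Point: centre of its upright grip tab, 28 (x) x 14 (y) x 46 mm (z), pinched across y; 113 mm above the underside. Tab top 23 mm higher. Below: an open tub 70 (x) x 92 (y) x 90 mm, rim 23 mm below the point, tub centre 24 mm to -x. x points to the back (hook side), z up.
- trough2_hook (a point): Hook point of that trough, same axes: 17 mm to +x of the grip point, 61 mm below it (52 mm above the underside), in the middle of the flat back plate's (50 mm wide) rear face, at the underside of the hook's neck. Hook shape: see trough2. Fully home, this point coincides with the slot point.
- trough2: The whole trough; origin at its underside, 40 mm to -x of the back plate's rear face. Its steel hook is 20 mm wide: a neck 10 mm high runs level out of the rear face; 7.5 mm behind that face a tongue 6 mm thick hangs 18 mm below the neck's underside, with a rounded nose at its foot. The hook reaches 17.5 mm behind the face.
- drinker_grip (a point): Drinker: a deep round white plastic pot, outside 76 mm across, inside 68, 90 mm high, mouth open, about 0.35 kg, with the same back plate, hook and tab as the troughs. Point: centre of the grip tab, 28 (x) x 14 (y) x 46 mm (z), pinched across y; 113 mm above the underside, tab top 23 mm higher, rim 23 mm lower. x points to the back (hook side), z up.
- drinker_hook (a point): Hook point of the drinker, as on the troughs: on the back plate's rear face at the underside of the hook's neck, 17 mm to +x of its grip point and 61 mm below it (52 mm above the underside).
- drinker: The whole drinker; origin at its underside, 40 mm to -x of the back plate's rear face.
- drinker_floor (a point): Centre of the drinker's inner floor, 5 mm above its underside and 45 mm to -x of its grip point; the mouth is 85 mm above.
- slot0 (a point): Leftmost upright seen from the robot: the drinker's. Point: middle of the slot's lower edge on the upright's front face; x points into the slot, away from the robot, y left along the rack, z up. The fixed rack has four steel uprights on a wooden foot, each 62 mm wide, 6 mm thick, 196 mm high, 115 mm apart.
- slot1 (a point): Second upright from the left. Point and axes as slot0. Every slot is 30 mm wide (y) and 36 mm high, lower edge 150 mm above the bench. A hook goes in level, its hook point 18 to 25 mm above the slot point, until the back plate meets the upright; then it goes down about 22 mm.
- slot2 (a point): Third from the left. Point and axes as slot0. Over the last 15 mm or so of the way down the hook's nose must be pressed past a spring catch behind the upright, which takes about 10 to 20 N and then holds it. Its weight does not do it: unpressed, the bracket stays about 10 mm too high.
- slot3 (a point): Rightmost upright. Point and axes as slot0. Fully home, the hook's neck sits on the slot's lower edge and the back plate lies flat on the upright.
- brush_grip (a point): The long brush, standing upright on its flat end in its holder. This point is the centre line of its wooden handle, 180 mm above the brush's lower end; the handle is 26 (x) x 16 (y) x 55 mm (z), its top 25 mm above this point, and is pinched across y. Below it a steel rod 10 mm thick. z runs up along the brush. About 0.12 kg.
- brush_tip (a point): Centre of the flat lower end of the brush, 180 mm below brush_grip; the brush head is a stiff cylinder 36 mm in diameter and 80 mm long above this point.
- holder_floor (a point): Inner floor of the brush's holder, a fixed steel cup 80 mm high, inside diameter about 54 mm at the mouth; this point is 6 mm above the bench.
- tin: Bystander, to be left alone. A closed tin, 72 mm across, 100 mm high; origin under its centre.
- mug: Bystander, to be left alone. A blue mug, 76 mm across, 90 mm high; origin under its centre.
- ringbox: Bystander, to be left alone. A small cardboard box 100 x 70 x 40 mm; origin under its centre.
- brush: The whole brush; origin at the centre of its lower end, the same as brush_tip.
Things that resemble listed ones, but are neither listed nor needed, are in the scene too. What is shaped like the brush but orange or turquoise is not meant.

How it is judged:
On the way, in this order (a step that is already met when the one before it is completed fails the run):
1. brush head down to the floor of the drinker, which stands on the bench (horizontal distance between brush_tip and drinker_floor below 0.034 m and z of brush_tip in the frame of drinker_floor between -0.01 and 0.02 m and height (world z) of drinker_floor below 0.03 m), for 0.05 s.
2. brush drawn up at least 45 mm from the floor (z of brush_tip in the frame of drinker_floor above 0.045 m), for 0.05 s.
3. brush down to the floor again (all of step 1), for 0.05 s.
4. brush drawn up again (z of brush_tip in the frame of drinker_floor above 0.045 m), for 0.05 s.
5. brush down to the floor a third time (all of step 3), for 0.05 s.
At the end, for the whole second after the job is handed in: Drinker in the leftmost upright, each trough in one of the other three: hook point within 9 mm of the slot point, at most 4 mm above and 5 mm in front of it, upright and square within 0.15 rad. Brush end within 20 mm of the holder floor point, leaning under 0.35 rad. All at rest (distance between drinker_hook and slot0 below 0.009 m and z of drinker_hook in the frame of slot0 below 0.004 m and x of drinker_hook in the frame of slot0 above -0.005 m and angle between drinker_hook's own z axis and vertical below 0.15 rad and angle between the x axis of drinker_hook and the x axis of slot0, either way round below 0.15 rad and ((distance between trough0_hook and slot1 below 0.009 m and z of trough0_hook in the frame of slot1 below 0.004 m and x of trough0_hook in the frame of slot1 above -0.005 m and angle between trough0_hook's own z axis and vertical below 0.15 rad and angle between the x axis of trough0_hook and the x axis of slot1, either way round below 0.15 rad) or (distance between trough0_hook and slot2 below 0.009 m and z of trough0_hook in the frame of slot2 below 0.004 m and x of trough0_hook in the frame of slot2 above -0.005 m and angle between trough0_hook's own z axis and vertical below 0.15 rad and angle between the x axis of trough0_hook and the x axis of slot2, either way round below 0.15 rad) or (distance between trough0_hook and slot3 below 0.009 m and z of trough0_hook in the frame of slot3 below 0.004 m and x of trough0_hook in the frame of slot3 above -0.005 m and angle between trough0_hook's own z axis and vertical below 0.15 rad and angle between the x axis of trough0_hook and the x axis of slot3, either way round below 0.15 rad)) and linear speed of each of trough0, trough1, trough2, drinker, brush below 0.03 m/s and ((distance between trough1_hook and slot1 below 0.009 m and z of trough1_hook in the frame of slot1 below 0.004 m and x of trough1_hook in the frame of slot1 above -0.005 m and angle between trough1_hook's own z axis and vertical below 0.15 rad and angle between the x axis of trough1_hook and the x axis of slot1, either way round below 0.15 rad) or (distance between trough1_hook and slot2 below 0.009 m and z of trough1_hook in the frame of slot2 below 0.004 m and x of trough1_hook in the frame of slot2 above -0.005 m and angle between trough1_hook's own z axis and vertical below 0.15 rad and angle between the x axis of trough1_hook and the x axis of slot2, either way round below 0.15 rad) or (distance between trough1_hook and slot3 below 0.009 m and z of trough1_hook in the frame of slot3 below 0.004 m and x of trough1_hook in the frame of slot3 above -0.005 m and angle between trough1_hook's own z axis and vertical below 0.15 rad and angle between the x axis of trough1_hook and the x axis of slot3, either way round below 0.15 rad)) and ((distance between trough2_hook and slot1 below 0.009 m and z of trough2_hook in the frame of slot1 below 0.004 m and x of trough2_hook in the frame of slot1 above -0.005 m and angle between trough2_hook's own z axis and vertical below 0.15 rad and angle between the x axis of trough2_hook and the x axis of slot1, either way round below 0.15 rad) or (distance between trough2_hook and slot2 below 0.009 m and z of trough2_hook in the frame of slot2 below 0.004 m and x of trough2_hook in the frame of slot2 above -0.005 m and angle between trough2_hook's own z axis and vertical below 0.15 rad and angle between the x axis of trough2_hook and the x axis of slot2, either way round below 0.15 rad) or (distance between trough2_hook and slot3 below 0.009 m and z of trough2_hook in the frame of slot3 below 0.004 m and x of trough2_hook in the frame of slot3 above -0.005 m and angle between trough2_hook's own z axis and vertical below 0.15 rad and angle between the x axis of trough2_hook and the x axis of slot3, either way round below 0.15 rad)) and distance between brush_tip and holder_floor below 0.02 m and angle between brush_tip's own z axis and vertical below 0.35 rad); the robot touches nothing.
It fails at once if a bystander (tin, mug, cardboard box) is moved more than 30 mm (distance of any of tin, mug, ringbox from where it was at the start of the episode above 0.03 m).
Of trough0, trough1, trough2 only 2 to 3 are there at a start; the rules pass over those that are not, and their reading is None.
At some moment in a run one of trough0, trough1, trough2 may be knocked a few centimetres aside while the robot is not near it.
It also fails if it takes over 208 s, if anything falls off the work surface, if the arm or the gripper's body presses on something with over 40 N, if the wrist force passes 120 N, or if a joint passes its speed limit or range.

### The arm

A 7-joint arm with a two-finger parallel gripper is mounted at the origin on the work surface. World frame = base frame: x ahead of the robot, y to its left, z up, the work surface at z = 0. Lengths are in m, angles in rad, forces in N, time in s.
With the tool pointing down it reaches from about 0.425 to 0.925 m from the base axis. Payload 6.8 kg.
Tool frame: the origin (TCP) lies at the centre of the arm's flange, where the gripper is bolted on; the fingertips stand 173 mm ahead of it and the grasp point (between the pads) lies 155 mm ahead of it (robot.grasp_offset is the distance from the TCP to the grasp point, in m); x points along the fingers, y is the direction in which the jaws open and shut, and the axes are right-handed (so a half turn about x gives the same grasp; the last joint's range is limited). The gripper opens to 85 mm and grips with 20 to 120 N. Pads are 22 mm wide; open, the fingers measure 114 mm over their backs; the gripper's body (76 mm by 85 mm) begins 54 mm behind the grasp point. The pads swing forward as they close: fully open they stand 13 mm farther back than shut.
Start: joints at [-1.439, 0.477, 0.022, 1.555, -0.011, 1.109, -0.083], TCP at [0.16, 0.656, 0.405] pointing down, gripper open.
Joint ranges: [-2.96, 2.96], [-0.34, 2.1], [-1.41, 1.46], [0.24, 2.44], [-1.37, 4.51], [0.17, 1.92], [-2.96, 2.96]. Speed limits (rad/s): [2.39, 2.39, 3.14, 3.14, 3.14, 3.14, 3.14].

### API

Orientations are given as a 3x3 rotation matrix whose columns are the frame's x, y, z axes.
In Python, from rig import get_state, grab_frame, robot gives the robot as it stands. The module is installed in compiled form; this text tells all that it offers.
- The arm moves only by the tool play_rows, never from a script. Its arguments are lists of equal length, an entry for each row: "delta_pos": the shift along the tool's x, y, z in m, a list of three; "yaw": the turn about the tool's x in rad; "jaw": the closure, from 0 (fully open) to 1 (shut). In form: {"delta_pos": [[tx, ty, tz], ...], "yaw": [yaw, ...], "jaw": [jaw, ...]}. A call has 1 to 12 rows; each row shifts and turns the pose as measured when the row begins, along the tool's axes as they then stand; what a row does not reach is not made up. A row lasts 1/8 s, in which the tool goes at most 62.5 mm and 10.7 degrees, less where a joint would pass 70% of its speed; a pose out of reach is approached as far as the arm can. A call with a gripper value outside its range is refused whole. The fingers move at their own pace and stop on an object; "grip_force" is the grip in N (left out, the last holds). Time passes only in rows, so rows that do not move let the fingers close. It gives the time, the measured TCP pose, the force and the opening at its end, in the units of the state.
- get_state(): the state, without advancing time (a new reading comes with each control period).
- grab_frame(name): name is "scene" or "top"; returns a dict with "color" (400x640x3 uint8, red, green, blue), "fov_y" (degrees; the focal length in pixels is half the picture's height over the tangent of half this angle, whatever the lens; pixels are square), "cx", "cy" (the principal point, pixels), "R" (3x3) and "t" (3): a world point X has camera coordinates R X + t. Camera axes: x right, y down, z forward; pixel columns grow to the right and rows downward; lengths in m; the calibration is good to about 2 mm. A picture is of the moment at which its call begins. There is no depth.
- robot.finish_job(): hands the job in, once; it reports no verdict.
The state is a dict: "clock": time; "q": joint angles; "joint_vel": joint speeds; "joint_torque": joint torques, N m; "position": TCP position; "orientation": TCP orientation; "contact_force": force on the tool from outside, world axes, zero at the start; "wrist_torque": the same for the moment, N m; "gripper_width": finger opening in m.
Only numpy, scipy, OpenCV 4.12 (cv2) and the standard library are available. Lean on these libraries where they do the work, as an engineer would, in place of code of your own. Each camera call takes 0.05 s, during which the arm holds its last target.

## Working session

There is one attempt and no reset: what is moved stays moved. The work goes in short steps, Python scripts to look and compute and a tool call to move; the robot and the scene stay as the last step left them, time stands still between calls to the robot, and variables do not carry over. Pictures are saved under pics/ and viewed, and the job is handed in when it is done.

Besides the shell and the picture viewer there is one more tool, called as name([rows], argument=value, ...), one row to a line, values as JSON. play_rows: Moves the arm, as the interface text tells. Its arguments: {"type":"object","properties":{"delta_pos":{"type":"array"},"yaw":{"type":"array"},"jaw":{"type":"array"},"grip_force":{"type":"number"}},"required":["delta_pos","yaw","jaw"]}

```bash
mkdir -p pics; ls; python3 - <<'E'
from rig import get_state, grab_frame, robot
import cv2,numpy as np
print(get_state())
for n in("scene","top"):
    f=grab_frame(n); cv2.imwrite(f"pics/{n}0.png",cv2.cvtColor(f["color"],cv2.COLOR_RGB2BGR))
    print(n,{k:v for k,v in f.items() if k!="color"}, "C",-f["R"].T@f["t"])
E
```

```text
pics
{'clock': 0.0, 'q': array([-1.4391012 ,  0.47782745,  0.02231918,  1.55643683, -0.01147655,
        1.10929074, -0.08310447]), 'joint_vel': array([ 0.00010729, -0.00046401,  0.00084432, -0.00118127,  0.00032766,
       -0.00253316, -0.00061979]), 'joint_torque': array([-1.02700033e-03, -5.96469247e+01,  1.60768826e+00, -2.81187898e+01,
        1.25436665e-02,  9.54607793e-03,  7.36008758e-06]), 'position': array([0.16023456, 0.65543114, 0.40371287]), 'orientation': array([[-2.89762985e-04,  2.37458669e-01,  9.71397600e-01],
       [-1.81131558e-03,  9.71395922e-01, -2.37458799e-01],
       [-9.99998318e-01, -1.82831438e-03,  1.48638005e-04]]), 'contact_force': array([-0.77651972,  0.13909649,  0.29285205]), 'wrist_torque': array([-0.02003037, -0.03705029, -0.01380559]), 'gripper_width': 0.08540617271225603}
scene {'fov_y': 51.633994259540046, 'cx': 324.94990378325383, 'cy': 198.24049457869458, 'R': array([[-0.33982428,  0.94048091,  0.00388906],
       [ 0.74586694,  0.27201863, -0.60802004],
       [-0.57288913, -0.20371925, -0.79391215]]), 't': array([ 0.2288314 , -0.32806329,  1.46468348])} C [1.16155528 0.17241199 0.96247103]
top {'fov_y': 42.5922623996822, 'cx': 312.8208061953295, 'cy': 202.12789062604938, 'R': array([[ 0.02088865, -0.99961596,  0.01820959],
       [-0.99574269, -0.02243635, -0.08940422],
       [ 0.08977844, -0.01626453, -0.99582895]]), 't': array([-0.07458877,  0.56113963,  1.61963721])} C [ 0.41490023 -0.03562756  1.66440811]
```

View pics/scene0.png

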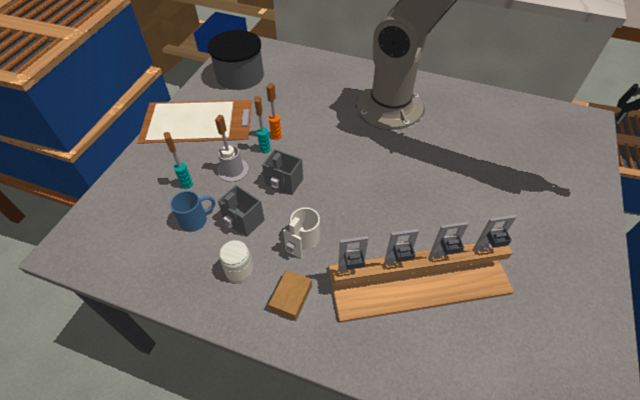

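View pics/top0.png

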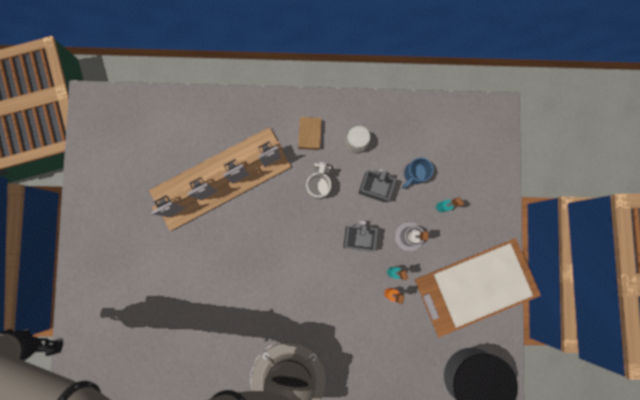

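```bash
cat > h.py <<'E'
import cv2,numpy as np
from rig import get_state, grab_frame, robot
def K(f):
    F=f["color"].shape[0]/2/np.tan(np.radians(f["fov_y"]/2)); return F
def ray(f,u,v):
    d=np.array([(u-f["cx"])/K(f),(v-f["cy"])/K(f),1.]); d=f["R"].T@d
    return -f["R"].T@f["t"], d/np.linalg.norm(d)
def onz(f,u,v,z):
    c,d=ray(f,u,v); return c+d*(z-c[2])/d[2]
def tri(fs,ps):
    A=np.zeros((3,3));b=np.zeros(3);L=[]
    for f,p in zip(fs,ps):
        c,d=ray(f,*p);P=np.eye(3)-np.outer(d,d);A+=P;b+=P@c;L.append((P,c))
    X=np.linalg.solve(A,b)
    return X,[np.linalg.norm(P@(X-c)) for P,c in L]
def proj(f,X):
    c=f["R"]@np.asarray(X,float)+f["t"]; return K(f)*c[0]/c[2]+f["cx"],K(f)*c[1]/c[2]+f["cy"]
def crop(f,x0,y0,w,h,s,name,pts=()):
    im=cv2.cvtColor(f["color"],cv2.COLOR_RGB2BGR)[y0:y0+h,x0:x0+w]
    im=cv2.resize(im,None,fx=s,fy=s,interpolation=cv2.INTER_CUBIC)
    for p in pts:
        cv2.circle(im,(int((p[0]-x0+.5)*s),int((p[1]-y0+.5)*s)),3,(0,0,255),1)
    for gx in range((x0//10+1)*10,x0+w,10):
        cv2.line(im,(int((gx-x0)*s),0),(int((gx-x0)*s),6 if gx%50 else 14),(0,255,255),1)
        if gx%20==0: cv2.putText(im,str(gx),(int((gx-x0)*s)-10,24),0,.35,(0,255,255),1)
    for gy in range((y0//10+1)*10,y0+h,10):
        cv2.line(im,(0,int((gy-y0)*s)),(6,int((gy-y0)*s)),(0,255,255),1)
        if gy%20==0: cv2.putText(im,str(gy),(8,int((gy-y0)*s)+4),0,.35,(0,255,255),1)
    cv2.imwrite(f"pics/{name}.png",im)
E
python3 - <<'E'
from h import *
s=grab_frame("scene");t=grab_frame("top")
import pickle;pickle.dump((s,t),open("f0.pkl","wb"))
crop(s,155,80,160,120,5,"s_a"); crop(s,170,175,160,120,5,"s_b"); crop(s,325,205,200,115,4,"s_r")
crop(t,300,120,170,130,4.7,"t_a"); crop(t,340,170,130,140,4.2,"t_c"); crop(t,140,120,160,115,5,"t_r")
E
```

```text
(no output)
```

View pics/s_a.png

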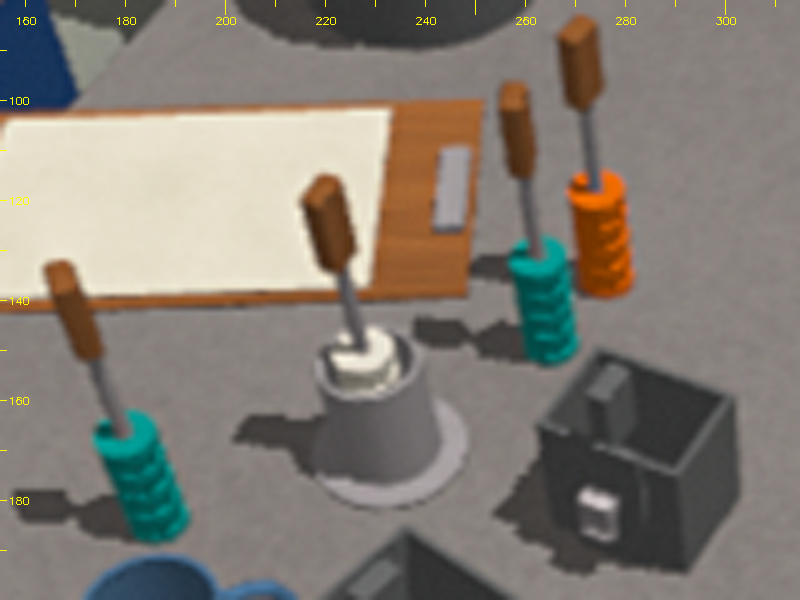

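View pics/s_b.png

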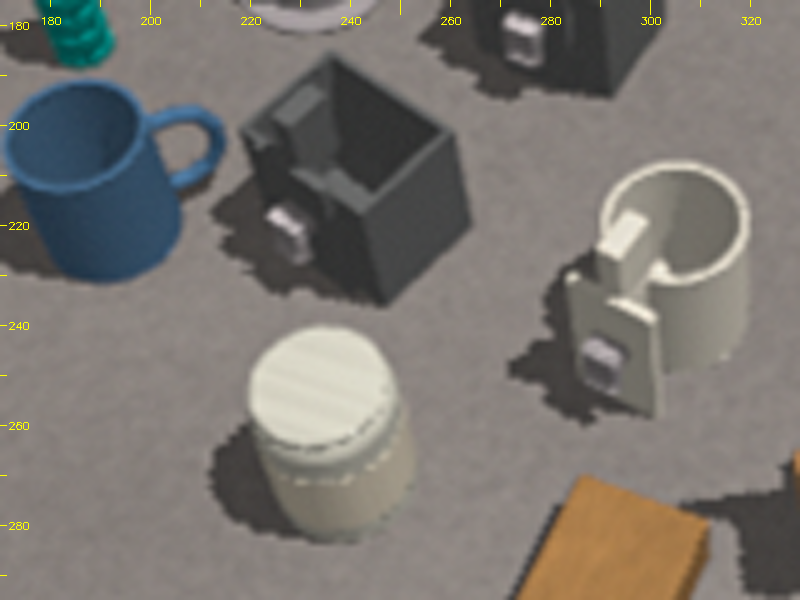

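View pics/s_r.png

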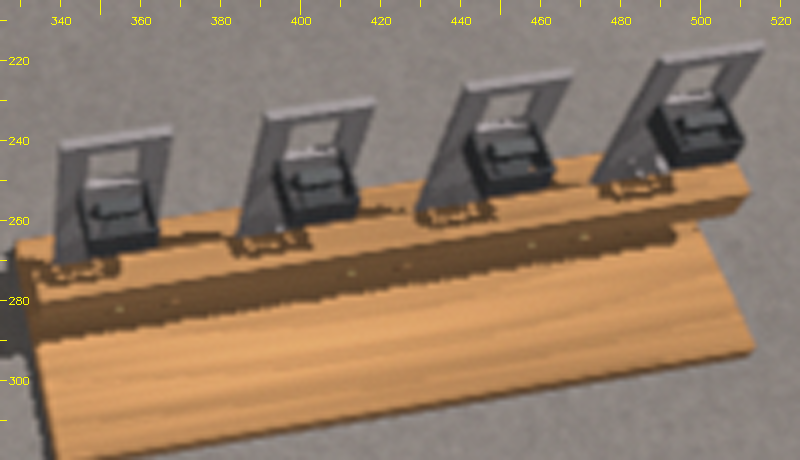

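View pics/t_a.png

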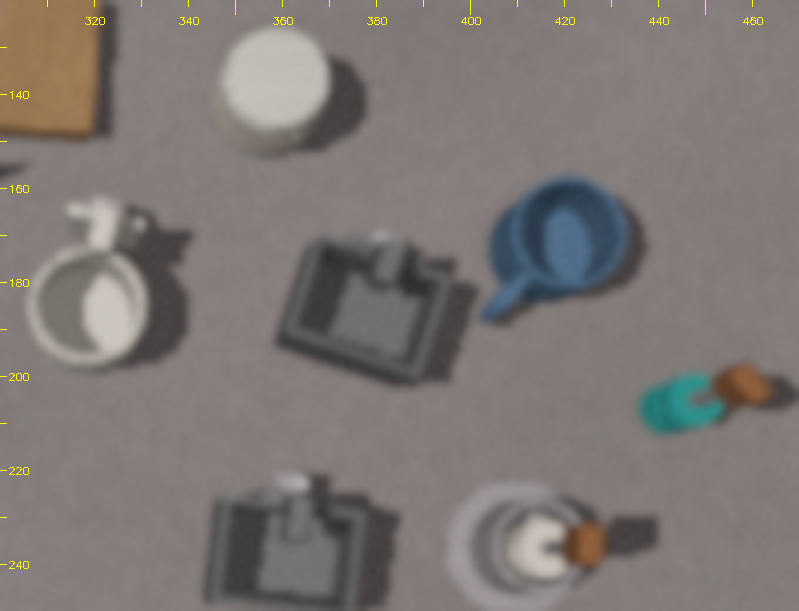

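View pics/t_c.png

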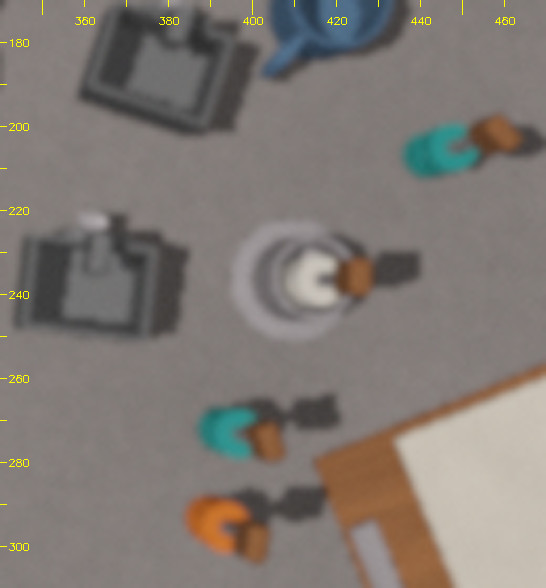

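View pics/t_r.png

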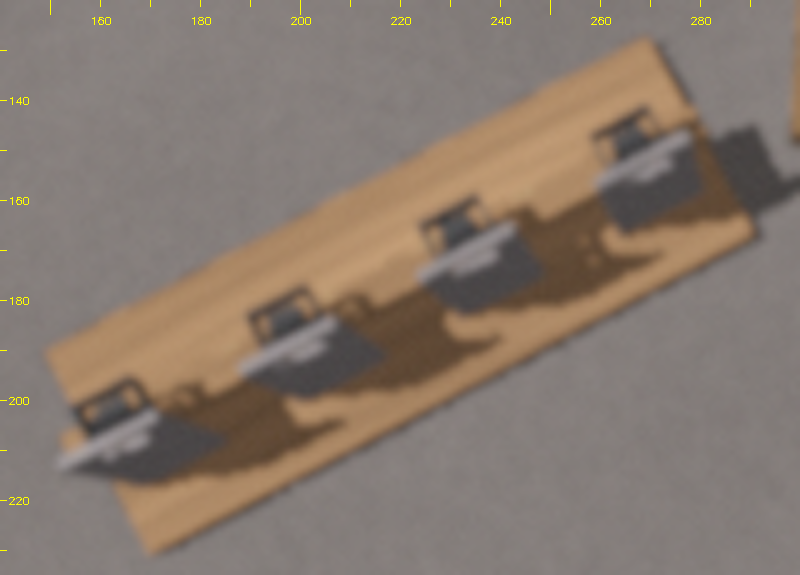

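```bash
cat > rack.py <<'E'
from h import *
import pickle
from scipy.optimize import least_squares
s,t=pickle.load(open("f0.pkl","rb"))
S=[((490.5,220),(516.2,216.5)),((441.5,227),(468.2,223)),((391,234.2),(419,229.7)),((340,242),(368,237.5))]
T=[((151.6,212.8),(171.6,202.4)),((188.4,194.4),(207.6,184)),((224,175.8),(243,165.2)),((259.6,157.2),(278,146.6))]
for i in range(4):
    a,b=S[i];c,d=T[i]
    L=tri([s,t],[b,c]);R=tri([s,t],[a,d])
    print(i,"L",L[0].round(4),np.round(L[1],4),"R",R[0].round(4),np.round(R[1],4),np.linalg.norm(L[0]-R[0]).round(4), ((L[0]+R[0])/2).round(4))
def model(p):
    x,y,th,z=p; ex=np.array([np.cos(th),np.sin(th),0]);ey=np.array([-np.sin(th),np.cos(th),0])
    out=[]
    for i in range(4):
        c=np.array([x,y,z])-ey*0.115*i+ex*0.003   # strip centre (6 thick)
        out.append((c+ey*.031,c-ey*.031))
    return out
def res(p,which):
    r=[]
    for i,(l,rr) in enumerate(model(p)):
        if 's' in which:
            r+=list(np.subtract(proj(s,l),S[i][1]))+list(np.subtract(proj(s,rr),S[i][0]))
        if 't' in which:
            r+=list(np.subtract(proj(t,l),T[i][0]))+list(np.subtract(proj(t,rr),T[i][1]))
    return r
for w in("st","s","t"):
    q=least_squares(res,[.45,.3,.4,.196],args=(w,)); print(w,q.x.round(4),"rms px",np.sqrt(np.mean(q.fun**2)).round(2))
q=least_squares(lambda p:res([*p,.196],"st"),[.45,.3,.4]); print("z fixed",q.x.round(4),np.sqrt(np.mean(q.fun**2)))
print(np.array(q.fun).reshape(4,4,2).round(1).tolist())
x,y,th=q.x
for i in range(4): print("slot",i,np.round([x+np.sin(th)*.115*i,y-np.cos(th)*.115*i],4))
E
python3 rack.py
```

```text
0 L [0.5066 0.4008 0.1929] [0.0003 0.0003] R [0.5376 0.3458 0.1941] [0.0011 0.0011] 0.0631 [0.5221 0.3733 0.1935]
1 L [0.5618 0.2996 0.1923] [0.0014 0.0014] R [0.5931 0.2454 0.1925] [0.0011 0.0011] 0.0626 [0.5774 0.2725 0.1924]
2 L [0.6178 0.1994 0.193 ] [0.0014 0.0014] R [0.6502 0.1449 0.1927] [0.0004 0.0004] 0.0634 [0.634  0.1722 0.1929]
3 L [0.6748 0.0987 0.191 ] [0.0013 0.0013] R [0.7072 0.0455 0.1921] [0.0006 0.0006] 0.0623 [0.691  0.0721 0.1915]
st [0.5189 0.3716 0.513  0.1929] rms px 0.39
s [0.5203 0.372  0.5149 0.1954] rms px 0.25
t [0.5186 0.3699 0.5121 0.1959] rms px 0.27
z fixed [0.5198 0.3713 0.5137] 0.526246381839615
[[[-0.1, -0.7], [-0.3, -0.5], [-0.1, -0.3], [-0.6, -0.1]], [[-0.3, -0.3], [-0.1, -0.5], [-0.8, -0.8], [-0.6, -0.5]], [[-0.6, 0.0], [0.2, -0.6], [-0.6, -0.9], [-0.5, -0.3]], [[-0.4, -0.5], [-0.3, -1.0], [-0.8, -0.9], [-0.2, -0.2]]]
slot 0 [0.5198 0.3713]
slot 1 [0.5763 0.2711]
slot 2 [0.6328 0.171 ]
slot 3 [0.6893 0.0708]
```

```bash
python3 - <<'E'
from h import *
import pickle
s,t=pickle.load(open("f0.pkl","rb"))
crop(s,205,105,50,80,9,"s_br"); crop(t,390,215,55,45,14,"t_br")
crop(s,255,145,55,55,11,"s_tB"); crop(t,338,215,55,45,14,"t_tB")
E
```

```text
(no output)
```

View pics/s_br.png

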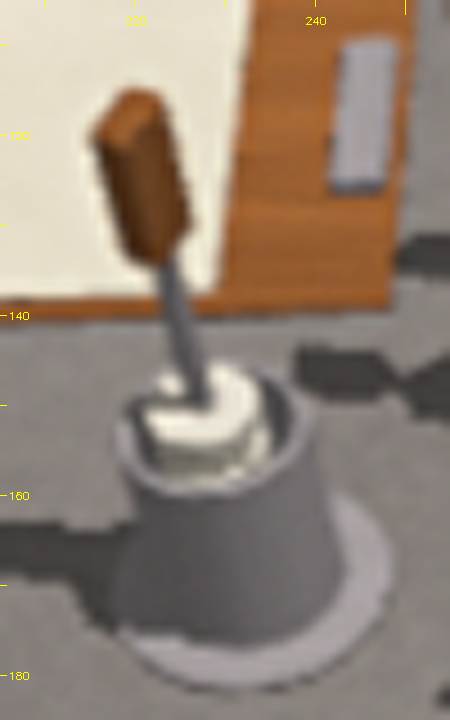

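View pics/t_br.png

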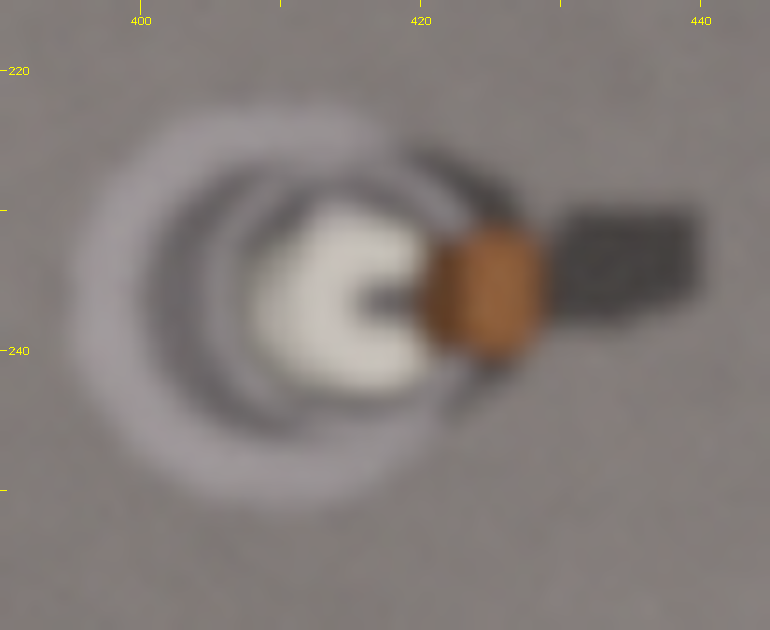

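View pics/s_tB.png

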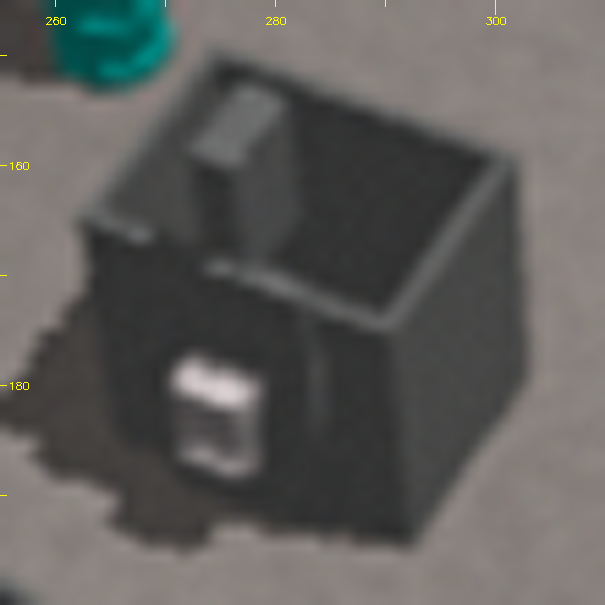

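View pics/t_tB.png

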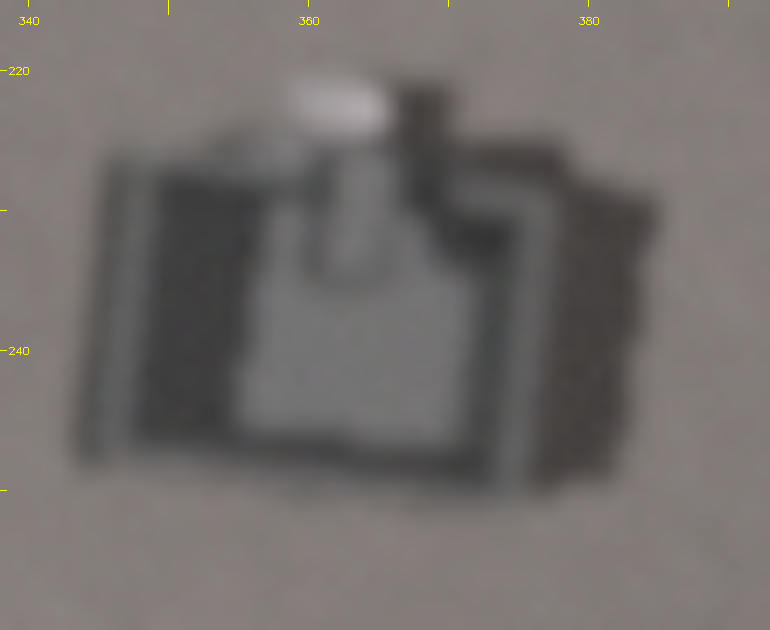

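```bash
python3 - <<'E'
from h import *
import pickle
s,t=pickle.load(open("f0.pkl","rb"))
crop(s,210,180,60,60,10,"s_tA"); crop(t,350,160,55,45,14,"t_tA")
crop(s,275,200,55,65,9,"s_d"); crop(t,300,155,45,50,12,"t_d")
E
```

```text
(no output)
```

View pics/s_tA.png

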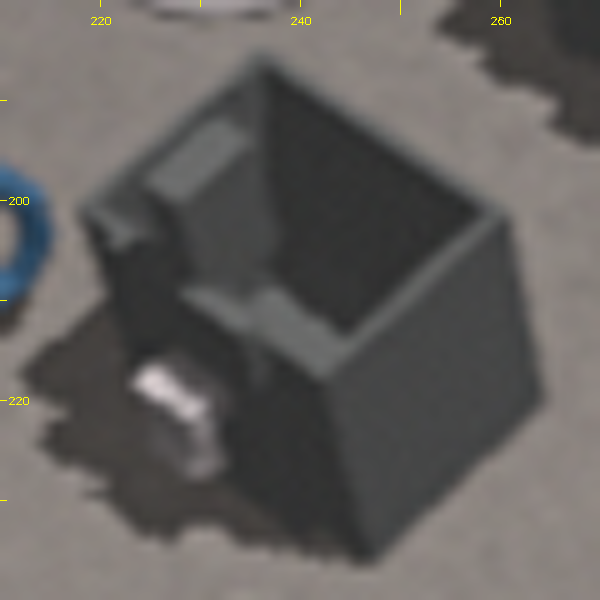

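View pics/t_tA.png

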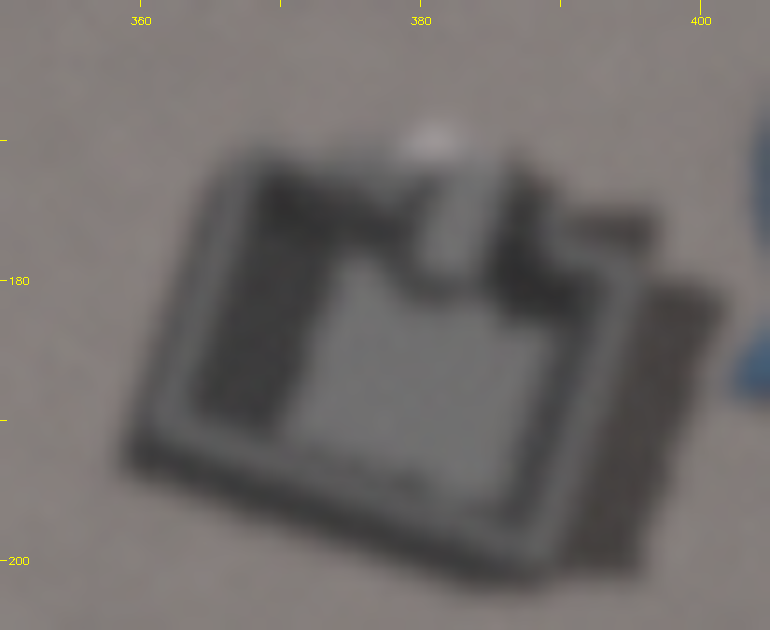

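View pics/s_d.png

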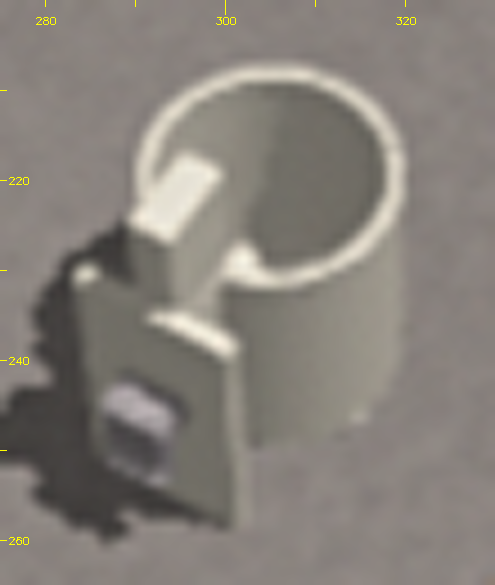

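View pics/t_d.png

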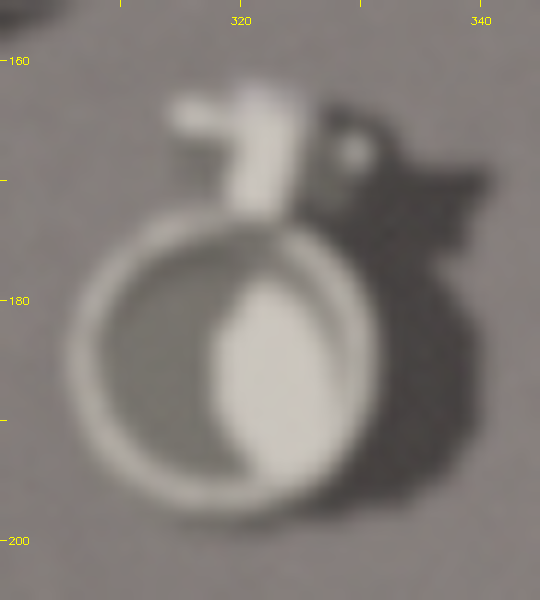

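```bash
cat > fit.py <<'E'
from h import *
import pickle
from scipy.optimize import least_squares
def U(o,sc,p): return (o[0]+(p[0]+.5)/sc-.5, o[1]+(p[1]+.5)/sc-.5)
# local frames: origin = grip point xy, z above underside
TUB={'bm':(.011,-.046,.09),'fm':(-.059,-.046,.09),'fp':(-.059,.046,.09),'bp':(.011,.046,.09),'tab':(0,0,.136)}
DR={'rim':(-.045,0,.09),'tab':(0,0,.136),'t1':(.014,-.007,.136),'t2':(.014,.007,.136),'t3':(-.014,.007,.136),'t4':(-.014,-.007,.136)}
def fit(obs,model,x0,zfree):
    def res(p):
        r=[]
        c,sn=np.cos(p[2]),np.sin(p[2]); z=p[3] if zfree else 0
        for f,k,uv in obs:
            l=model[k]; X=[p[0]+c*l[0]-sn*l[1],p[1]+sn*l[0]+c*l[1],l[2]+z]
            r+=list(np.subtract(proj(f,X),uv))
        return r
    q=least_squares(res,x0+([0.] if zfree else []),loss='soft_l1')
    return q.x,np.array(res(q.x)).reshape(-1,2)
def show(name,obs,model,x0):
    for sel in ("both","bothz","s","t"):
        o=[a for a in obs if sel[0]=='b' or (a[0] is s)==(sel=='s')]
        x,r=fit(o,model,x0,sel=="bothz"); print(name,sel,x.round(4),"rms",np.sqrt((r**2).mean()).round(2))
        if sel=="both": print(r.round(1).tolist())
if __name__=="__main__":
    s,t=pickle.load(open("f0.pkl","rb"))
    A=[(s,k,U((210,180),10,p)) for k,p in dict(bm=(80,207),fm=(262,55),fp=(508,212),bp=(330,378),tab=(200,158)).items()]
    A+=[(t,k,U((350,160),14,p)) for k,p in dict(fp=(150,435),fm=(548,565),bm=(645,262),bp=(232,150),tab=(465,215)).items()]
    B=[(s,k,U((255,145),11,p)) for k,p in dict(bm=(80,215),fm=(215,55),fp=(515,158),bp=(385,325),tab=(240,125)).items()]
    B+=[(t,k,U((338,215),14,p)) for k,p in dict(fp=(100,460),fm=(528,490),bm=(557,190),bp=(130,155)).items()]
    D=[(s,k,U((275,200),9,p)) for k,p in dict(rim=(270,174),tab=(177,196),t1=(130,218),t2=(170,240),t3=(222,175),t4=(188,152)).items()]
    D+=[(t,k,U((300,155),12,p)) for k,p in dict(rim=(224,359),tab=(264,150)).items()]
    show("A",A,TUB,[.5,-.2,0.]);show("B",B,TUB,[.5,-.2,0.]);show("D",D,DR,[.5,-.0,0.])
    print("brush top",tri([s,t],[U((205,105),9,(128,118)),U((390,215),14,(508,295))]))
    # holder mouth: scene ellipse, top
E
python3 fit.py; sed -i 's/^S=/sh=lambda L:[tuple((a-.38,b-.38) for a,b in q) for q in L]\nS=/; s/^for i in range(4):$/&/' rack.py; sed -i '0,/^for i in range(4):/s//S=sh(S);T=sh(T)\nfor i in range(4):/' rack.py; python3 rack.py
```

```text
A both [ 0.6394 -0.269  -0.2915] rms 0.47
[[-0.2, 0.3], [0.1, -0.9], [0.7, -0.5], [0.2, 0.3], [0.1, 0.1], [0.2, -0.1], [0.1, -0.2], [-0.2, 0.1], [1.1, -1.0], [-0.2, 0.1]]
A bothz [ 0.6392 -0.2693 -0.2914 -0.0009] rms 0.46
A s [ 0.6398 -0.2695 -0.2999] rms 0.41
A t [ 0.6389 -0.2681 -0.2784] rms 0.41
B both [ 0.4743 -0.2139 -0.0874] rms 0.61
[[-0.3, 0.7], [-0.4, -0.9], [0.4, -0.5], [0.8, 1.1], [-0.1, 0.1], [0.4, 0.2], [-0.3, 1.3], [-0.2, -0.0], [0.6, -0.8]]
B bothz [ 0.4745 -0.2137 -0.0872  0.0006] rms 0.61
B s [ 0.4738 -0.2147 -0.1095] rms 0.58
B t [ 0.4747 -0.2131 -0.0669] rms 0.51
D both [ 0.6568 -0.0853 -0.1853] rms 0.4
[[0.3, 0.1], [0.0, 0.1], [-0.4, 0.6], [0.1, 0.6], [0.6, -0.5], [-0.5, -0.3], [0.1, -0.2], [0.2, 0.8]]
D bothz [ 0.6576 -0.0849 -0.1817  0.0017] rms 0.38
D s [ 0.6566 -0.0855 -0.187 ] rms 0.39
D t [ 0.6579 -0.0844 -0.164 ] rms 0.33
brush top (array([ 0.45790361, -0.38301882,  0.20821556]), [np.float64(0.0001838755622358896), np.float64(0.00018387556223586855)])
0 L [0.5075 0.4002 0.1952] [0.0007 0.0007] R [0.5384 0.3453 0.1964] [0.0001 0.0001] 0.063 [0.523  0.3728 0.1958]
1 L [0.5627 0.2992 0.1947] [0.0005 0.0005] R [0.5939 0.2452 0.1949] [0.0001 0.0001] 0.0625 [0.5783 0.2722 0.1948]
2 L [0.6187 0.1992 0.1955] [0.0004 0.0004] R [0.651  0.1448 0.1953] [0.0005 0.0005] 0.0633 [0.6348 0.172  0.1954]
3 L [0.6756 0.0987 0.1937] [0.0004 0.0004] R [0.708  0.0457 0.1948] [0.0002 0.0002] 0.0621 [0.6918 0.0722 0.1942]
st [0.5196 0.3711 0.5136 0.1951] rms px 0.26
s [0.5199 0.371  0.515  0.1959] rms px 0.25
t [0.5197 0.371  0.5121 0.1959] rms px 0.27
z fixed [0.5198 0.371  0.5138] 0.2802894346325467
[[[0.1, -0.3], [-0.0, -0.1], [0.4, 0.1], [-0.1, 0.3]], [[-0.1, 0.1], [0.1, -0.2], [-0.3, -0.4], [-0.2, -0.1]], [[-0.3, 0.4], [0.4, -0.2], [-0.1, -0.6], [0.0, 0.0]], [[-0.1, -0.1], [-0.1, -0.6], [-0.3, -0.5], [0.3, 0.1]]]
slot 0 [0.5198 0.371 ]
slot 1 [0.5764 0.2709]
slot 2 [0.6329 0.1707]
slot 3 [0.6894 0.0706]
```

```bash
python3 - <<'E'
from fit import *
s,t=pickle.load(open("f0.pkl","rb"))
print("flange",onz(t,*U((390,215),14,(276,304)),.003), "scene", onz(s,*U((205,105),9,(252,578)),.003))
for z in(.211,.156,.086):
    X=(.458,-.383,z); p=proj(s,X);q=proj(t,X)
    print(z,((p[0]+.5-205)*9,(p[1]+.5-105)*9),((q[0]+.5-390)*14,(q[1]+.5-215)*14))
# cup mouth scene ellipse: x115..305,y~362..498
print("mouth s",onz(s,*U((205,105),9,(210,425)),.08),"t",onz(t,*U((390,215),14,(315,302)),.08))
E
```

```text
flange [ 0.46063516 -0.37782312  0.003     ] scene [ 0.45917648 -0.38083536  0.003     ]
0.211 (np.float64(127.17129033031193), np.float64(111.6698681896665)) (np.float64(512.4992101285535), np.float64(294.2913648788667))
0.156 (np.float64(162.61209913859594), np.float64(246.8961105519573)) (np.float64(450.27481001298815), np.float64(300.71849531421367))
0.086 (np.float64(204.02539423608167), np.float64(404.9106838131833)) (np.float64(377.3140865235713), np.float64(308.2545757851043))
mouth s [ 0.46075318 -0.38040095  0.08      ] t [ 0.45914099 -0.37060859  0.08      ]
```

```bash
python3 - <<'E'
from fit import *
s,t=pickle.load(open("f0.pkl","rb"))
def ov(f,o,w,h,sc,segs,name):
    im=cv2.cvtColor(f["color"],cv2.COLOR_RGB2BGR)[o[1]:o[1]+h,o[0]:o[0]+w]
    im=cv2.resize(im,None,fx=sc,fy=sc,interpolation=cv2.INTER_CUBIC)
    for a,b in segs:
        P=[tuple(int((c+.5-oo)*sc) for c,oo in zip(proj(f,X),o)) for X in(a,b)]
        cv2.line(im,*P,(0,255,0),1)
    return im
rows=[]
for yaw in(-.3,-.15,0,.15,.3):
    c,sn=np.cos(yaw),np.sin(yaw)
    def P(l): return (.458+c*l[0]-sn*l[1],-.383+sn*l[0]+c*l[1],l[2])
    segs=[]
    cs=[(.013,.008),(.013,-.008),(-.013,-.008),(-.013,.008)]
    for i in range(4):
        a,b=cs[i],cs[(i+1)%4]
        for z in(.211,.156): segs.append((P((*a,z)),P((*b,z))))
        segs.append((P((*a,.211)),P((*a,.156))))
    i1=ov(s,(208,110),20,30,8,segs,"");i2=ov(t,(415,226),20,20,8,segs,"")
    rows.append(np.vstack([i1,i2]))
cv2.imwrite("pics/yawbr.png",np.hstack(rows))
E
```

```text
(no output)
```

View pics/yawbr.png

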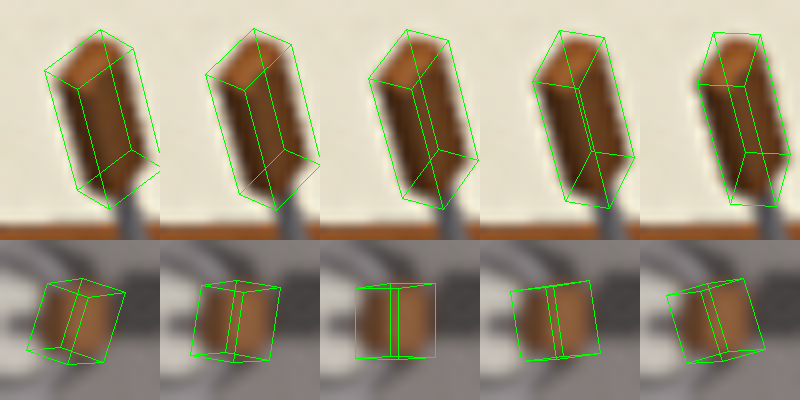

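```bash
cat > plan.py <<'E'
from h import *
import sys,json
def pose():
    st=get_state(); R=st["orientation"];p=st["position"]
    a=np.arctan2(R[1,1],R[0,1]); return p,R,a,st
def axes(a): # nominal down tool: columns x,y,z
    return np.array([[0,np.cos(a),np.sin(a)],[0,np.sin(a),-np.cos(a)],[-1,0,0]])
def wrap(x): return (x+np.pi)%(2*np.pi)-np.pi
def go(g,a_deg,arc=False,step=.055,n=None,dirn=None,nmax=12):
    """g: grasp point target (world), a_deg: azimuth of tool y. prints rows"""
    p,R,a0,st=pose(); g=np.array(g,float); P=g+[0,0,.155]
    da=np.radians(a_deg)-a0; da=wrap(da)
    if dirn=='-' and da>0: da-=2*np.pi
    if dirn=='+' and da<0: da+=2*np.pi
    if arc:
        r0,r1=np.hypot(*p[:2]),np.hypot(*P[:2]);t0=np.arctan2(p[1],p[0]);dt=wrap(np.arctan2(P[1],P[0])-t0)
        f=lambda s:np.array([(r0+s*(r1-r0))*np.cos(t0+s*dt),(r0+s*(r1-r0))*np.sin(t0+s*dt),p[2]+s*(P[2]-p[2])])
        L=np.linalg.norm([max(r0,r1)*dt,r1-r0,P[2]-p[2]])
    else:
        f=lambda s:p+s*(P-p); L=np.linalg.norm(P-p)
    N=n or int(max(1,np.ceil(L/step),np.ceil(abs(da)/.17)))
    rows=[];cur=p.copy();yaws=[]
    Rm=R
    for k in range(1,min(N,nmax)+1):
        tgt=f(k/N); a=a0+da*(k-1)/N
        # actual axes: rotate measured R about tool x
        y=-(a-a0); c,s=np.cos(y),np.sin(y)
        Rk=R@np.array([[1,0,0],[0,c,-s],[0,s,c]])
        d=np.round(Rk.T@(tgt-cur),3)
        cur=cur+Rk@d; rows.append([float(v)+0. for v in d]);yaws.append(round(float(-da/N),2))
    print("N",N,"rows",len(rows)); print(json.dumps(rows)); print(json.dumps(yaws))
def where():
    p,R,a,st=pose(); g=p+R[:,0]*.155
    print("clk",round(st["clock"],2),"grasp",g.round(4),"a",np.degrees(a).round(2),"xaxis",R[:,0].round(3),"F",st["contact_force"].round(2),"w",round(st["gripper_width"],4))
E
python3 -c "
from plan import *
where(); go((.458,-.382,.30),-87,arc=True,dirn='-')"
```

```text
clk 0.2 grasp [0.1602 0.6554 0.2491] a 76.26 xaxis [-0.    -0.001 -1.   ] F [-0.03 -0.07 -0.31] w 0.0853
N 25 rows 12
[[-0.002, -0.005, 0.054], [-0.002, -0.004, 0.055], [-0.002, -0.002, 0.054], [-0.002, 0.0, 0.054], [-0.002, 0.002, 0.053], [-0.002, 0.004, 0.053], [-0.002, 0.005, 0.053], [-0.002, 0.007, 0.053], [-0.002, 0.008, 0.052], [-0.002, 0.01, 0.051], [-0.002, 0.012, 0.051], [-0.002, 0.014, 0.05]]
[0.11, 0.11, 0.11, 0.11, 0.11, 0.11, 0.11, 0.11, 0.11, 0.11, 0.11, 0.11]
```

play_rows([
  [-0.03,-0.005,0.03],
  [-0.02,-0.004,0.05],
  [-0.002,-0.002,0.054],
  [-0.002,0,0.054],
  [-0.002,0.002,0.053],
  [-0.002,0.004,0.053],
  [-0.002,0.005,0.053],
  [-0.002,0.007,0.053],
  [-0.002,0.008,0.052],
  [-0.002,0.01,0.051],
  [-0.002,0.012,0.051],
  [-0.002,0.014,0.05],
], yaw=[0.11,0.11,0.11,0.11,0.11,0.11,0.11,0.11,0.11,0.11,0.11,0.11], jaw=[0.4,0.4,0.4,0.4,0.4,0.4,0.4,0.4,0.4,0.4,0.4,0.4], grip_force=60)

```text
clock: 1.7
position: [0.5811, 0.2252, 0.473]
orientation: [[-0.003, 1.0, -0.02], [-0.003, -0.02, -1.0], [-1.0, -0.003, 0.003]]
contact_force: [0.6, 0.5, 0.1]
gripper_width: 0.0509
```

```bash
python3 -c "
from plan import *
where(); go((.458,-.382,.30),-87,arc=True,dirn='-')"
```

```text
clk 1.7 grasp [0.5806 0.2247 0.318 ] a -1.16 xaxis [-0.003 -0.003 -1.   ] F [0.65 0.48 0.13] w 0.0509
N 13 rows 12
[[0.001, 0.015, 0.049], [0.002, 0.017, 0.047], [0.001, 0.019, 0.047], [0.002, 0.02, 0.047], [0.001, 0.022, 0.045], [0.002, 0.023, 0.045], [0.002, 0.024, 0.044], [0.001, 0.025, 0.042], [0.002, 0.027, 0.042], [0.001, 0.029, 0.04], [0.002, 0.029, 0.04], [0.001, 0.031, 0.038]]
[0.12, 0.12, 0.12, 0.12, 0.12, 0.12, 0.12, 0.12, 0.12, 0.12, 0.12, 0.12]
```

play_rows([
  [0.001,0.015,0.049],
  [0.002,0.017,0.047],
  [0.001,0.019,0.047],
  [0.002,0.02,0.047],
  [0.001,0.022,0.045],
  [0.002,0.023,0.045],
  [0.002,0.024,0.044],
  [0.001,0.025,0.042],
  [0.002,0.027,0.042],
  [0.001,0.029,0.04],
  [0.002,0.029,0.04],
  [0.001,0.031,0.038],
], yaw=[0.12,0.12,0.12,0.12,0.12,0.12,0.12,0.12,0.12,0.12,0.12,0.12], jaw=[0.4,0.4,0.4,0.4,0.4,0.4,0.4,0.4,0.4,0.4,0.4,0.4])

```text
clock: 3.2
position: [0.4605, -0.3522, 0.4556]
orientation: [[-0.002, 0.064, -0.998], [-0.003, -0.998, -0.064], [-1.0, 0.003, 0.002]]
contact_force: [-0.2, -0.0, -0.6]
gripper_width: 0.051
```

```bash
python3 -c "
from plan import *
where(); go((.458,-.382,.27),-87,n=3)"
```

```text
clk 3.2 grasp [ 0.4602 -0.3527  0.3006] a -86.34 xaxis [-0.002 -0.003 -1.   ] F [-0.17 -0.04 -0.63] w 0.051
N 3 rows 3
[[0.01, 0.01, 0.001], [0.01, 0.01, 0.002], [0.011, 0.01, 0.001]]
[0.0, 0.0, 0.0]
```

play_rows([
  [0.01,0.01,0.001],
  [0.01,0.01,0.002],
  [0.011,0.01,0.001],
  [0,0,0],
], yaw=[0,0,0,0], jaw=[0.4,0.4,0.4,0.4])

```text
clock: 3.7
position: [0.4567, -0.3853, 0.4225]
orientation: [[-0.003, 0.061, -0.998], [-0.003, -0.998, -0.061], [-1.0, 0.003, 0.003]]
contact_force: [-0.4, 0.1, 0.2]
gripper_width: 0.0511
```

```bash
python3 - <<'E'
from plan import *
where(); s=grab_frame("scene");t=grab_frame("top")
g=[(.458,-.382,z) for z in (.186,.211,.27)]
crop(s,180,70,80,120,6,"s1",[proj(s,x) for x in g]);crop(t,385,205,80,60,8,"t1",[proj(t,x) for x in g])
go((.458,-.382,.188),-87,n=5)
E
```

```text
clk 3.7 grasp [ 0.4562 -0.3857  0.2675] a -86.51 xaxis [-0.003 -0.003 -1.   ] F [-0.35  0.1   0.16] w 0.0511
N 5 rows 5
[[0.016, -0.001, 0.0], [0.016, 0.0, -0.001], [0.016, -0.001, 0.0], [0.016, 0.0, 0.0], [0.016, -0.001, 0.0]]
[0.0, 0.0, 0.0, 0.0, 0.0]
```

View pics/s1.png

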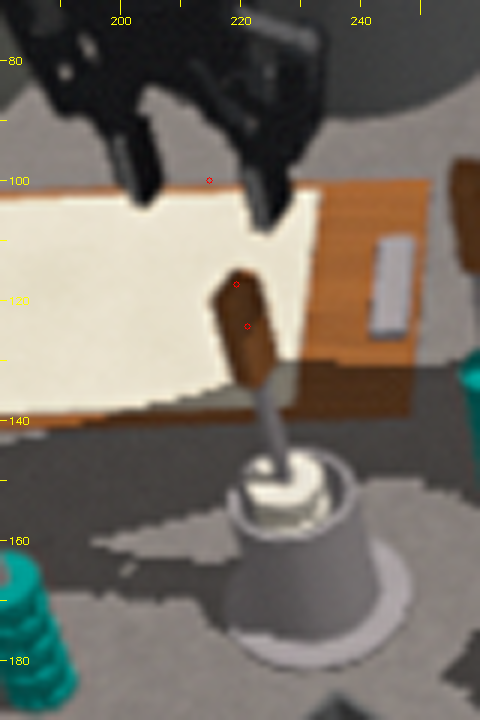

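View pics/t1.png

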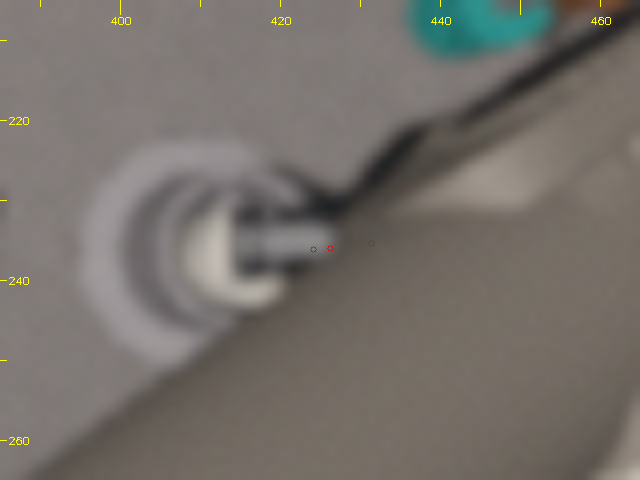

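play_rows([
  [0.016,-0.001,0],
  [0.016,0,-0.001],
  [0.016,-0.001,0],
  [0.016,0,0],
  [0.016,0,0],
  [0,0,0],
  [0,0,0],
  [0,0,0],
  [0,0,0],
], yaw=[0,0,0,0,0,0,0,0,0], jaw=[0.4,0.4,0.4,0.4,0.4,1,1,1,1], grip_force=60)

```text
clock: 4.92
position: [0.4588, -0.3817, 0.3379]
orientation: [[-0.001, 0.064, -0.998], [-0.003, -0.998, -0.064], [-1.0, 0.003, 0.001]]
contact_force: [1.2, 0.5, 0.1]
gripper_width: 0.0151
```

```bash
python3 - <<'E'
from plan import *
where()
p,R,a,st=pose();g=p+R[:,0]*.155
go((g[0],g[1],.37),-87,n=5)
E
```

```text
clk 4.92 grasp [ 0.4586 -0.3821  0.1829] a -86.32 xaxis [-0.001 -0.003 -1.   ] F [1.19 0.46 0.13] w 0.0151
N 5 rows 5
[[-0.037, 0.0, 0.0], [-0.038, 0.0, 0.0], [-0.037, 0.001, 0.0], [-0.038, 0.0, 0.0], [-0.037, 0.0, 0.0]]
[0.0, 0.0, 0.0, 0.0, 0.0]
```

play_rows([
  [-0.01,0,0],
  [-0.03,0,0],
  [-0.037,0,0],
  [-0.038,0,0],
  [-0.037,0,0],
  [-0.035,0,0],
  [0,0,0],
], yaw=[0,0,0,0,0,0,0], jaw=[1,1,1,1,1,1,1])

```text
clock: 5.8
position: [0.4576, -0.3816, 0.5353]
orientation: [[0.001, 0.062, -0.998], [-0.003, -0.998, -0.062], [-1.0, 0.003, -0.001]]
contact_force: [0.4, -0.0, -0.7]
gripper_width: 0.0152
```

```bash
python3 - <<'E'
from plan import *
where()
s=grab_frame("scene");t=grab_frame("top")
crop(s,150,50,120,120,5,"s2");crop(t,370,180,80,80,6,"t2")
# drinker axis
x,y,th=.6568,-.0853,-.185
print("pot centre",x-.045*np.cos(th),y-.045*np.sin(th))
go((x-.045*np.cos(th),y-.045*np.sin(th),.35),-100,step=.05)
E
```

```text
clk 5.8 grasp [ 0.4578 -0.3821  0.3803] a -86.43 xaxis [ 0.001 -0.003 -1.   ] F [ 0.39 -0.05 -0.71] w 0.0152
pot centre 0.6125678687216396 -0.07702240599123815
N 7 rows 7
[[0.004, -0.042, -0.025], [0.004, -0.043, -0.023], [0.003, -0.043, -0.022], [0.004, -0.044, -0.021], [0.004, -0.045, -0.019], [0.004, -0.046, -0.017], [0.004, -0.046, -0.016]]
[0.03, 0.03, 0.03, 0.03, 0.03, 0.03, 0.03]
```

View pics/s2.png

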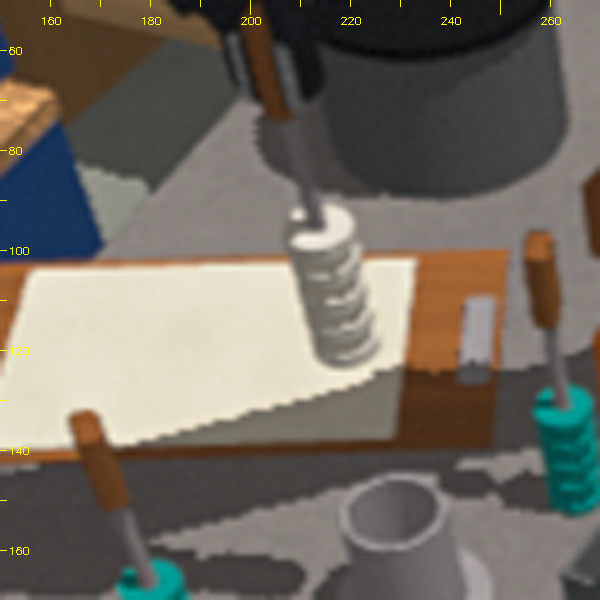

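play_rows([
  [0.004,-0.042,-0.025],
  [0.004,-0.043,-0.023],
  [0.003,-0.043,-0.022],
  [0.004,-0.044,-0.021],
  [0.004,-0.045,-0.019],
  [0.004,-0.046,-0.017],
  [0.004,-0.046,-0.016],
  [0,0,0],
], yaw=[0.03,0.03,0.03,0.03,0.03,0.03,0.03,0], jaw=[1,1,1,1,1,1,1,1])

```text
clock: 6.9
position: [0.612, -0.0637, 0.4915]
orientation: [[-0.021, -0.157, -0.987], [0.003, -0.988, 0.157], [-1.0, 0.001, 0.021]]
contact_force: [-0.1, 0.4, -1.4]
gripper_width: 0.0151
```

```bash
python3 - <<'E'
from plan import *
where()
s=grab_frame("scene");t=grab_frame("top")
p,R,a,st=pose();g=p+R[:,0]*.155;X=g+R[:,0]*.177
crop(s,260,110,110,120,6,"s3",[proj(s,X)]);crop(t,290,140,80,80,7,"t3",[proj(t,X)])
crop(s,190,130,60,60,10,"s3h");crop(t,385,205,60,60,9,"t3h")
go((.6126,-.077,.185),-100,n=5)
E
```

```text
clk 6.9 grasp [ 0.6087 -0.0633  0.3365] a -99.03 xaxis [-0.021  0.003 -1.   ] F [-0.08  0.37 -1.38] w 0.0151
N 5 rows 5
[[0.031, 0.001, -0.001], [0.03, 0.002, -0.002], [0.031, 0.001, -0.001], [0.03, 0.002, -0.001], [0.031, 0.001, -0.002]]
[0.0, 0.0, 0.0, 0.0, 0.0]
```

View pics/s3.png

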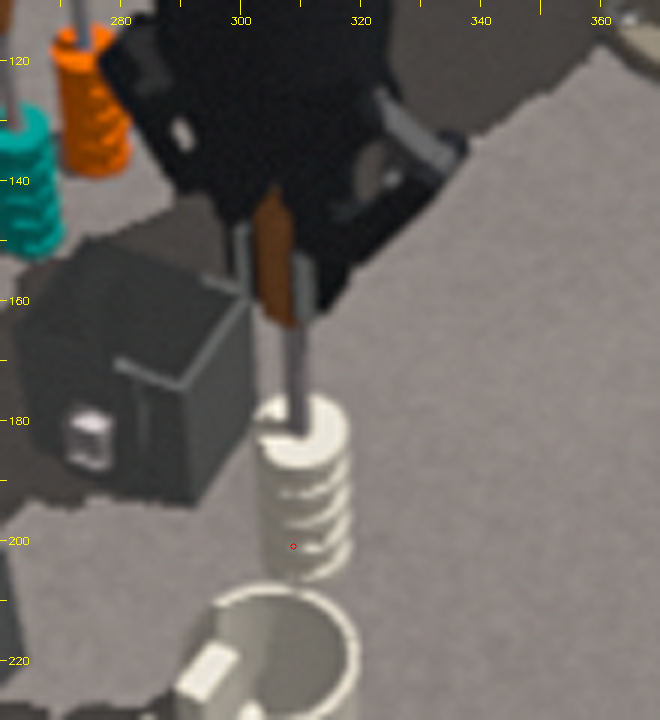

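View pics/t3.png

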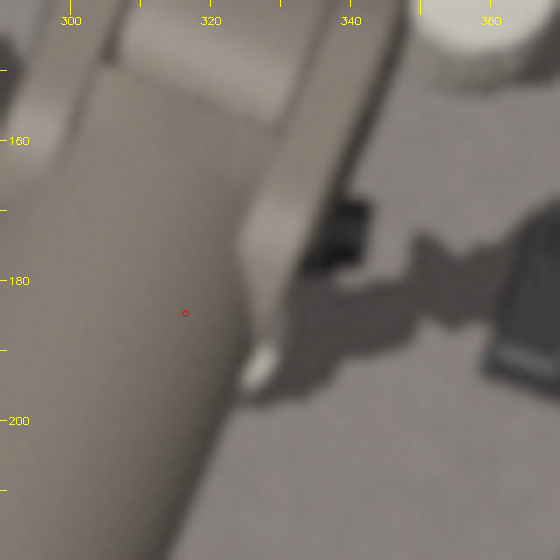

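View pics/s3h.png

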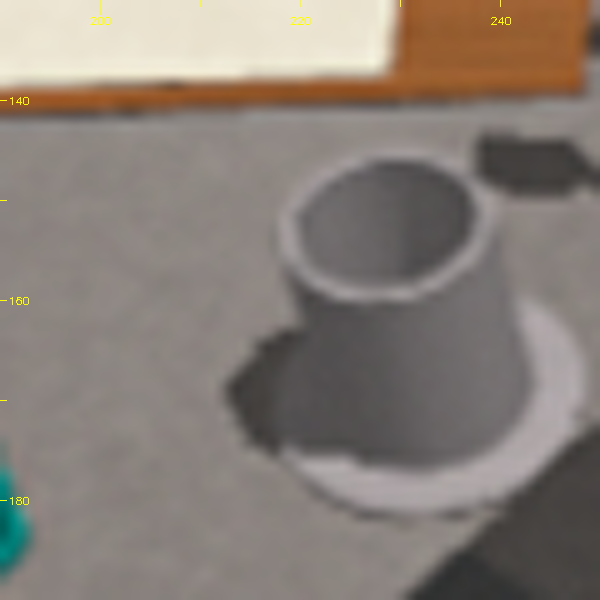

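View pics/t3h.png

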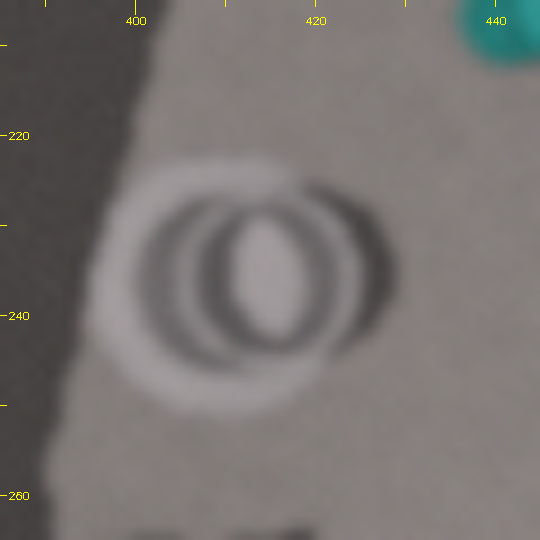

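play_rows([
  [0,0.013,-0.01],
  [0,0,0],
], yaw=[0,0], jaw=[1,1])

```text
clock: 7.25
position: [0.6163, -0.087, 0.492]
orientation: [[-0.022, -0.168, -0.985], [0.001, -0.986, 0.169], [-1.0, 0.003, 0.022]]
contact_force: [-0.9, -0.1, -2.5]
gripper_width: 0.0152
```

```bash
python3 - <<'E'
from plan import *
where()
from fit import U
s=grab_frame("scene");t=grab_frame("top")
X,e=tri([s,t],[U((190,130),10,(388,224)),U((385,205),9,(265+15,275))]);print("mouth tri",X,e)
print("mouth",onz(s,*U((190,130),10,(388,224)),.08),onz(t,*U((385,205),9,(270,277)),.08),"flange t",onz(t,*U((385,205),9,(222,284)),.003))
p,R,a,st=pose();X=p+R[:,0]*(.155+.177);print("tip",X)
go((.6155,-.077,.20),-100,n=5)
crop(s,260,110,110,120,6,"s4",[proj(s,X)])
E
```

```text
clk 7.25 grasp [ 0.6129 -0.0869  0.3371] a -99.7 xaxis [-0.022  0.001 -1.   ] F [-0.85 -0.11 -2.49] w 0.0152
mouth tri [ 0.46170643 -0.38022506  0.08043009] [np.float64(0.0016835796872323927), np.float64(0.0016835796872325239)]
mouth [ 0.4609103  -0.37880018  0.08      ] [ 0.46169795 -0.37842413  0.08      ] flange t [ 0.46108292 -0.3777309   0.003     ]
tip [ 0.60908284 -0.0849883   0.16018259]
N 5 rows 5
[[0.027, -0.002, 0.0], [0.028, -0.001, 0.0], [0.027, -0.002, 0.0], [0.028, -0.002, -0.001], [0.027, -0.002, 0.0]]
[0.0, 0.0, 0.0, 0.0, 0.0]
```

View pics/s4.png

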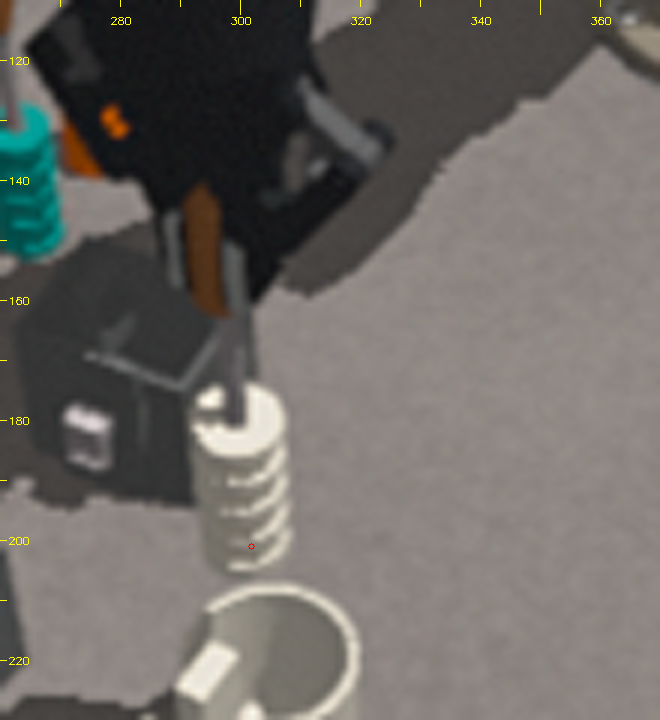

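play_rows([
  [0,-0.006,0],
  [0,0,0],
  [0,0,0],
], yaw=[0,0,0], jaw=[1,1,1])

```text
clock: 7.72
position: [0.6169, -0.0789, 0.4922]
orientation: [[-0.022, -0.166, -0.986], [0.003, -0.986, 0.166], [-1.0, 0.001, 0.022]]
contact_force: [-1.1, 1.3, -0.5]
gripper_width: 0.0158
```

```bash
python3 - <<'E'
from plan import *
where();print(get_state()["joint_vel"].round(3))
p,R,a,st=pose();X=p+R[:,0]*(.155+.177);print("tip",X)
E
```

```text
clk 7.72 grasp [ 0.6135 -0.0784  0.3372] a -99.58 xaxis [-0.022  0.003 -1.   ] F [-1.06  1.33 -0.5 ] w 0.0158
[-0.007 -0.002 -0.005  0.    -0.001  0.001 -0.001]
tip [ 0.60960729 -0.07786688  0.16029242]
```

play_rows([
  [0.03,0,-0.001],
  [0.03,0,-0.001],
  [0.03,0,-0.001],
  [0.03,0,-0.001],
  [0.02,0,-0.001],
  [0,0,0],
  [0,0,0],
], yaw=[0,0,0,0,0,0,0], jaw=[1,1,1,1,1,1,1])

```text
clock: 8.6
position: [0.6203, -0.0784, 0.3503]
orientation: [[-0.017, -0.164, -0.986], [0.003, -0.986, 0.164], [-1.0, -0.0, 0.018]]
contact_force: [-0.6, -0.3, -1.3]
gripper_width: 0.0154
```

```bash
python3 - <<'E'
from plan import *
where()
p,R,a,st=pose();X=p+R[:,0]*(.155+.177);print("tip",X)
s=grab_frame("scene");crop(s,250,130,110,120,6,"s5",[proj(s,X)])
E
```

```text
clk 8.6 grasp [ 0.6176 -0.0779  0.1954] a -99.44 xaxis [-0.017  0.003 -1.   ] F [-0.62 -0.33 -1.31] w 0.0154
tip [ 0.6145138  -0.07740079  0.01837788]
```

View pics/s5.png

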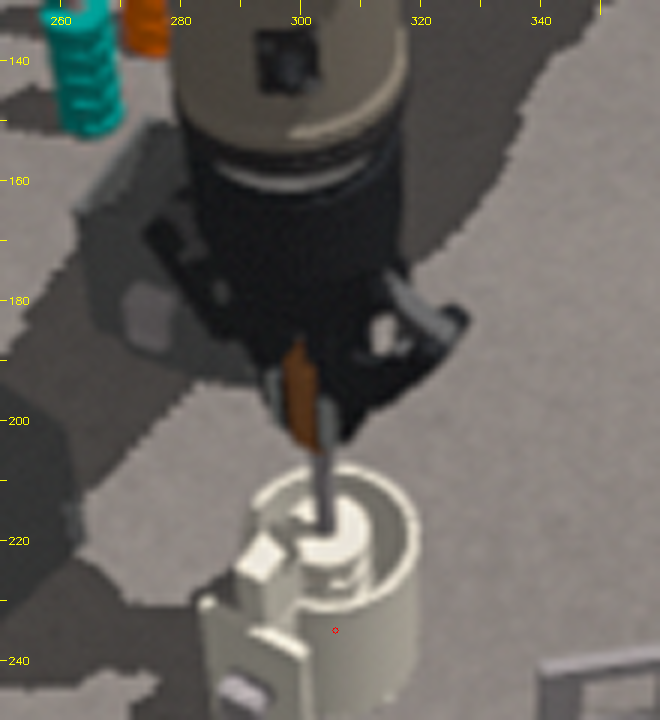

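play_rows([
  [0.006,0,0],
  [0.004,0,0],
  [0,0,0],
], yaw=[0,0,0], jaw=[1,1,1])

```text
clock: 9.02
position: [0.6206, -0.0784, 0.3415]
orientation: [[-0.014, -0.164, -0.986], [0.003, -0.987, 0.164], [-1.0, -0.001, 0.015]]
contact_force: [0.4, -0.2, -1.1]
gripper_width: 0.0155
```

play_rows([
  [-0.025,0,0],
  [-0.025,0,0],
  [-0.025,0,0],
  [0,0,0],
  [0,0,0],
  [0.025,0,0],
  [0.025,0,0],
  [0.022,0,0],
  [0,0,0],
  [0,0,0],
], yaw=[0,0,0,0,0,0,0,0,0,0], jaw=[1,1,1,1,1,1,1,1,1,1])

```text
clock: 10.28
position: [0.6189, -0.0779, 0.3397]
orientation: [[-0.021, -0.164, -0.986], [0.004, -0.986, 0.164], [-1.0, -0.0, 0.022]]
contact_force: [1.1, -1.5, -1.4]
gripper_width: 0.0153
```

play_rows([
  [-0.025,0,0],
  [-0.025,0,0],
  [-0.025,0,0],
  [0,0,0],
], yaw=[0,0,0,0], jaw=[1,1,1,1])

```text
clock: 10.78
position: [0.621, -0.0788, 0.4196]
orientation: [[-0.018, -0.165, -0.986], [0.003, -0.986, 0.165], [-1.0, -0.0, 0.018]]
contact_force: [0.4, 0.1, -1.5]
gripper_width: 0.0156
```

play_rows([
  [0,0,0],
  [0.025,0,-0.001],
  [0.025,0,-0.001],
  [0.022,0,0],
  [0,0,0],
  [0,0,0],
], yaw=[0,0,0,0,0,0], jaw=[1,1,1,1,1,1])

```text
clock: 11.52
position: [0.6205, -0.0783, 0.3424]
orientation: [[-0.022, -0.165, -0.986], [0.004, -0.986, 0.165], [-1.0, -0.0, 0.022]]
contact_force: [1.0, 0.6, -1.1]
gripper_width: 0.0152
```

play_rows([
  [0.004,0,0],
  [0,0,0],
  [-0.025,0,0],
  [-0.025,0,0],
  [-0.025,0,0],
  [0,0,0],
  [0.025,0,0],
  [0.025,0,0],
  [0.022,0,0],
  [0.002,0,0],
  [0,0,0],
], yaw=[0,0,0,0,0,0,0,0,0,0,0], jaw=[1,1,1,1,1,1,1,1,1,1,1])

```text
clock: 12.9
position: [0.6204, -0.0783, 0.3398]
orientation: [[-0.019, -0.165, -0.986], [0.005, -0.986, 0.164], [-1.0, -0.001, 0.02]]
contact_force: [-0.7, -0.2, -0.8]
gripper_width: 0.0156
```

play_rows([
  [-0.03,0,0],
  [-0.04,0,0],
  [-0.04,0,0],
  [-0.04,0,0],
  [-0.04,0,0],
  [-0.02,0,0],
  [0,0,0],
], yaw=[0,0,0,0,0,0,0], jaw=[1,1,1,1,1,1,1])

```text
clock: 13.78
position: [0.6236, -0.0811, 0.5622]
orientation: [[-0.011, -0.166, -0.986], [0.005, -0.986, 0.166], [-1.0, -0.003, 0.012]]
contact_force: [0.8, -0.8, -1.6]
gripper_width: 0.0151
```

```bash
python3 - <<'E'
from plan import *
where()
go((.461,-.379,.375),-88,step=.05)
E
```

```text
clk 13.78 grasp [ 0.6218 -0.0804  0.4073] a -99.58 xaxis [-0.011  0.005 -1.   ] F [ 0.76 -0.75 -1.56] w 0.0151
N 7 rows 7
[[0.005, 0.046, 0.016], [0.004, 0.045, 0.017], [0.005, 0.045, 0.018], [0.005, 0.044, 0.02], [0.004, 0.044, 0.021], [0.005, 0.043, 0.022], [0.005, 0.043, 0.023]]
[-0.03, -0.03, -0.03, -0.03, -0.03, -0.03, -0.03]
```

play_rows([
  [0.005,0.046,0.016],
  [0.004,0.045,0.017],
  [0.005,0.045,0.018],
  [0.005,0.044,0.02],
  [0.004,0.044,0.021],
  [0.005,0.038,0.02],
  [0.005,0.028,0.015],
  [0.002,0.01,0.007],
  [0,0,0],
  [0,0,0],
], yaw=[-0.03,-0.03,-0.03,-0.03,-0.03,-0.03,-0.03,0,0,0], jaw=[1,1,1,1,1,1,1,1,1,1])

```text
clock: 15.02
position: [0.462, -0.3749, 0.5191]
orientation: [[-0.017, 0.053, -0.998], [0.009, -0.999, -0.053], [-1.0, -0.01, 0.017]]
contact_force: [-0.1, -0.5, -1.3]
gripper_width: 0.0152
```

```bash
cat > tip.py <<'E'
from plan import *
where()
p,R,a,st=pose();print("tip",(p+R[:,0]*(.155+.177)).round(4))
E
python3 tip.py; python3 -c "
from plan import *
go((.461,-.379,.36),-88,n=2)
s=grab_frame('scene');p,R,a,st=pose();crop(s,160,60,110,120,6,'s6',[proj(s,p+R[:,0]*(.155+.177)),proj(s,(.461,-.379,.08))])"
```

```text
clk 15.03 grasp [ 0.4593 -0.3735  0.3641] a -86.98 xaxis [-0.017  0.009 -1.   ] F [-0.14 -0.49 -1.32] w 0.0152
tip [ 0.4562 -0.3718  0.1872]
N 2 rows 2
[[0.002, 0.002, 0.001], [0.002, 0.002, 0.0]]
[0.01, 0.01]
```

View pics/s6.png

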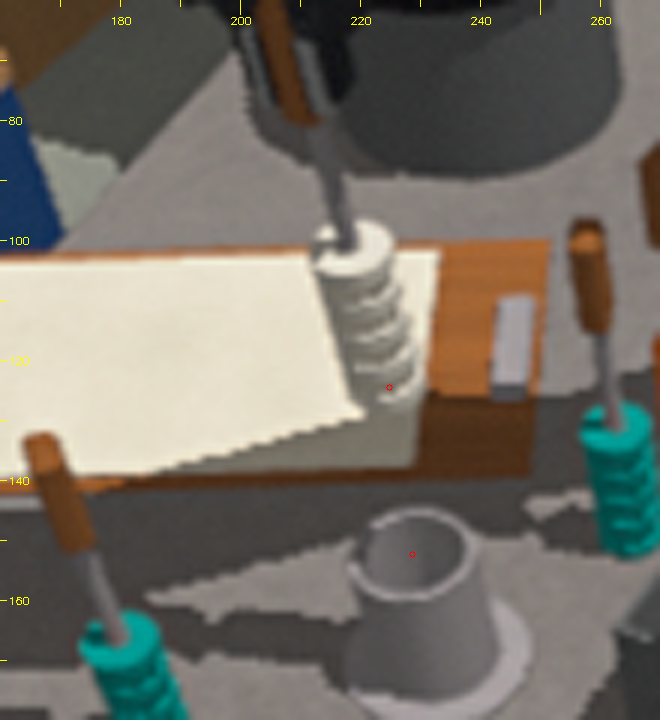

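play_rows([
  [0,0.007,-0.006],
  [0.02,0,0],
  [0.03,0,-0.001],
  [0.02,0,0],
  [0,0,0],
  [0,0,0],
], yaw=[0,0,0,0,0,0], jaw=[1,1,1,1,1,1])

```text
clock: 15.82
position: [0.4755, -0.3781, 0.4483]
orientation: [[-0.014, 0.063, -0.998], [0.007, -0.998, -0.063], [-1.0, -0.008, 0.013]]
contact_force: [-0.2, -0.0, -0.9]
gripper_width: 0.0149
```

```bash
python3 tip.py; python3 -c "
from plan import *
s=grab_frame('scene');p,R,a,st=pose();crop(s,160,60,110,120,6,'s7',[proj(s,p+R[:,0]*(.155+.177)),proj(s,(.461,-.379,.08))])"
```

```text
clk 15.82 grasp [ 0.4734 -0.377   0.2933] a -86.37 xaxis [-0.014  0.007 -1.   ] F [-0.19 -0.03 -0.88] w 0.0149
tip [ 0.4709 -0.3757  0.1163]
```

View pics/s7.png

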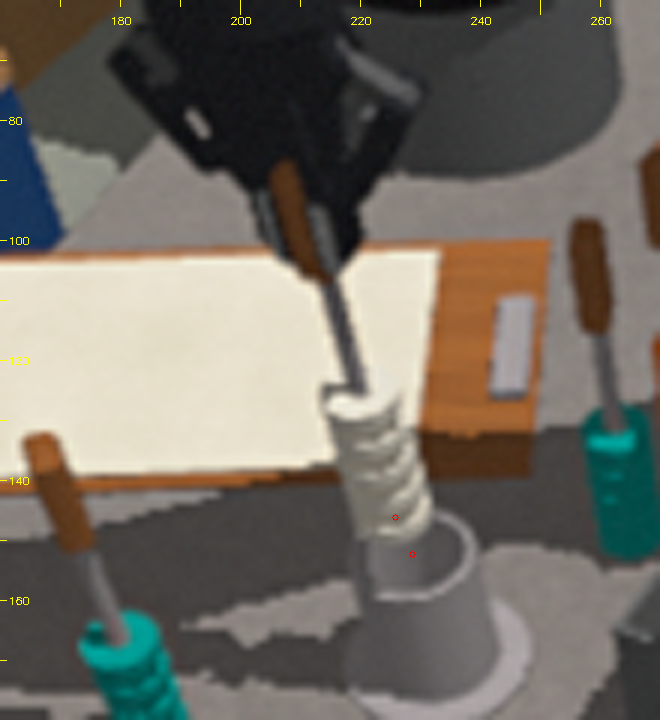

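play_rows([
  [0,0.002,0.008],
  [0,0,0],
  [0,0,0],
], yaw=[0,0,0], jaw=[1,1,1])

```text
clock: 16.25
position: [0.4672, -0.3813, 0.4503]
orientation: [[-0.011, 0.063, -0.998], [0.006, -0.998, -0.063], [-1.0, -0.007, 0.011]]
contact_force: [-0.6, -0.6, -1.0]
gripper_width: 0.0154
```

```bash
python3 tip.py
```

```text
clk 16.25 grasp [ 0.4654 -0.3804  0.2953] a -86.38 xaxis [-0.011  0.006 -1.   ] F [-0.57 -0.6  -0.97] w 0.0154
tip [ 0.4635 -0.3793  0.1183]
```

play_rows([
  [0.02,0,0],
  [0.025,0,0],
  [0.025,0,0],
  [0.02,0,0],
  [0.01,0,0],
  [0,0,0],
  [0,0,0],
], yaw=[0,0,0,0,0,0,0], jaw=[1,1,1,1,1,1,1])

```text
clock: 17.12
position: [0.4657, -0.3795, 0.3421]
orientation: [[-0.014, 0.064, -0.998], [0.008, -0.998, -0.064], [-1.0, -0.009, 0.013]]
contact_force: [0.2, -0.1, -1.7]
gripper_width: 0.0155
```

```bash
python3 tip.py; python3 -c "
from plan import *
s=grab_frame('scene');crop(s,160,60,110,120,6,'s8')"
```

```text
clk 17.12 grasp [ 0.4636 -0.3782  0.1871] a -86.35 xaxis [-0.014  0.008 -1.   ] F [ 0.21 -0.14 -1.65] w 0.0155
tip [ 0.4611 -0.3768  0.0101]
```

View pics/s8.png

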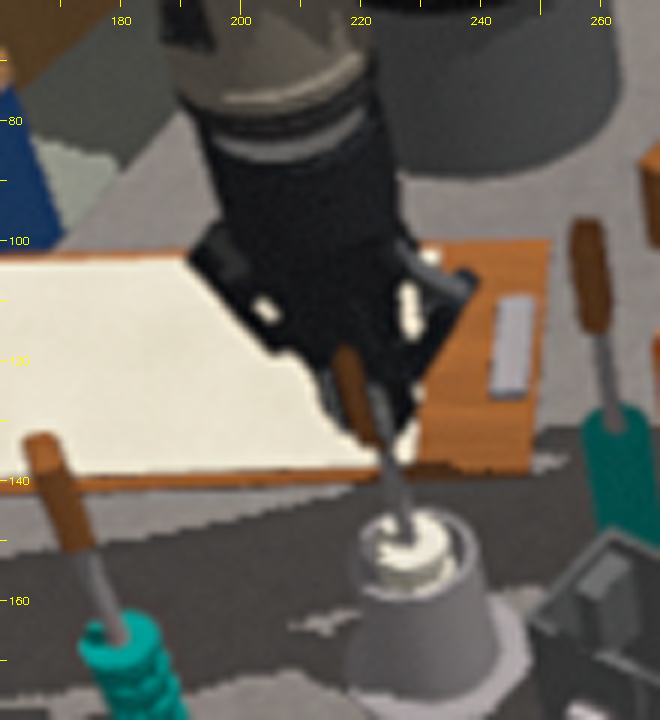

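play_rows([
  [0.004,0,0],
  [0,0,0],
  [0,0,0],
  [0,0,0],
  [0,0,0],
  [-0.03,0,0],
  [-0.04,0,0],
  [-0.04,0,0],
  [-0.03,0,0],
  [0,0,0],
], yaw=[0,0,0,0,0,0,0,0,0,0], jaw=[1,1,0.7,0.4,0.4,0.4,0.4,0.4,0.4,0.4])

```text
clock: 18.42
position: [0.4674, -0.381, 0.484]
orientation: [[-0.011, 0.063, -0.998], [0.006, -0.998, -0.064], [-1.0, -0.007, 0.011]]
contact_force: [0.2, 0.1, -0.5]
gripper_width: 0.0512
```

```bash
python3 tip.py; python3 -c "
from plan import *
s=grab_frame('scene');t=grab_frame('top');crop(s,160,60,110,120,6,'s9');crop(s,170,130,160,140,4,'s9b')
go((.6568,-.0853,.29),-100.6,step=.05)"
```

```text
clk 18.43 grasp [ 0.4657 -0.38    0.329 ] a -86.36 xaxis [-0.011  0.006 -1.   ] F [ 0.24  0.15 -0.53] w 0.0512
tip [ 0.4638 -0.3789  0.152 ]
N 8 rows 8
[[0.005, -0.035, -0.026], [0.004, -0.036, -0.025], [0.005, -0.037, -0.024], [0.004, -0.038, -0.022], [0.005, -0.038, -0.022], [0.004, -0.039, -0.02], [0.005, -0.039, -0.019], [0.004, -0.04, -0.018]]
[0.03, 0.03, 0.03, 0.03, 0.03, 0.03, 0.03, 0.03]
```

View pics/s9.png

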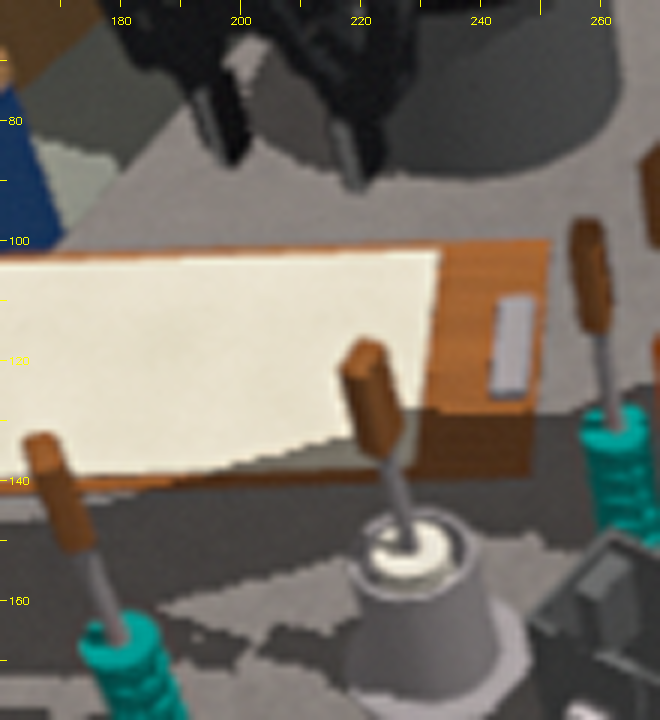

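View pics/s9b.png

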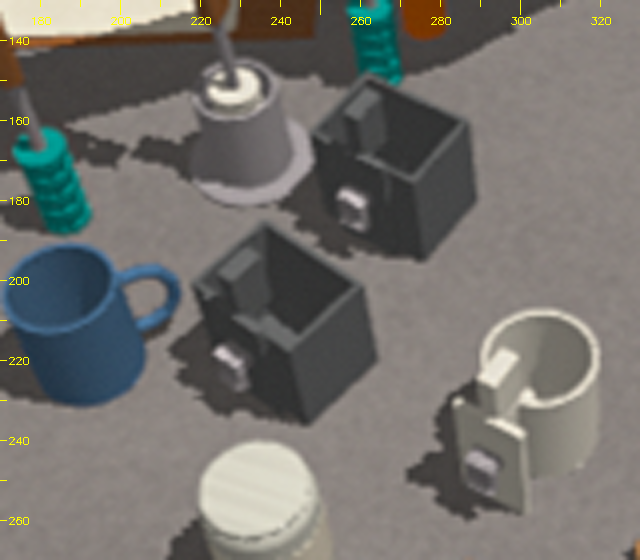

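play_rows([
  [0.005,-0.035,-0.026],
  [0.004,-0.036,-0.025],
  [0.005,-0.037,-0.024],
  [0.004,-0.038,-0.022],
  [0.005,-0.038,-0.022],
  [0.004,-0.039,-0.02],
  [0.005,-0.033,-0.016],
  [0.004,-0.02,-0.01],
  [0,-0.008,-0.004],
  [0,0,0],
  [0,0,0],
], yaw=[0.03,0.03,0.03,0.03,0.03,0.03,0.03,0.03,0,0,0], jaw=[0.4,0.4,0.4,0.4,0.4,0.4,0.4,0.4,0.4,0.4,0.4])

```text
clock: 19.9
position: [0.6489, -0.0934, 0.4284]
orientation: [[-0.037, -0.188, -0.982], [0.012, -0.982, 0.187], [-0.999, -0.005, 0.038]]
contact_force: [0.9, -0.1, -0.8]
gripper_width: 0.0515
```

```bash
python3 - <<'E'
from plan import *
where()
s=grab_frame('scene');t=grab_frame('top')
from fit import *
c,sn=np.cos(-.185),np.sin(-.185)
pts=[(.6568+c*l[0]-sn*l[1],-.0853+sn*l[0]+c*l[1],l[2]) for l in DR.values()]
crop(s,275,200,55,65,9,'s10',[proj(s,X) for X in pts]);crop(s,250,110,110,100,6,'s10b')
go((.6568,-.0853,.115),-100.6,n=6)
E
```

```text
clk 19.9 grasp [ 0.6432 -0.0916  0.2735] a -100.82 xaxis [-0.037  0.012 -0.999] F [ 0.87 -0.12 -0.83] w 0.0515
N 6 rows 6
[[0.026, -0.001, -0.002], [0.027, -0.002, -0.002], [0.026, -0.001, -0.002], [0.027, -0.002, -0.002], [0.026, -0.001, -0.002], [0.026, -0.002, -0.002]]
[-0.0, -0.0, -0.0, -0.0, -0.0, -0.0]
```

View pics/s10.png

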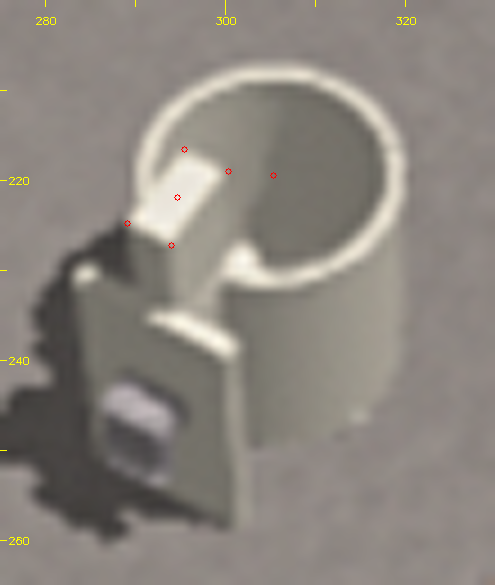

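View pics/s10b.png

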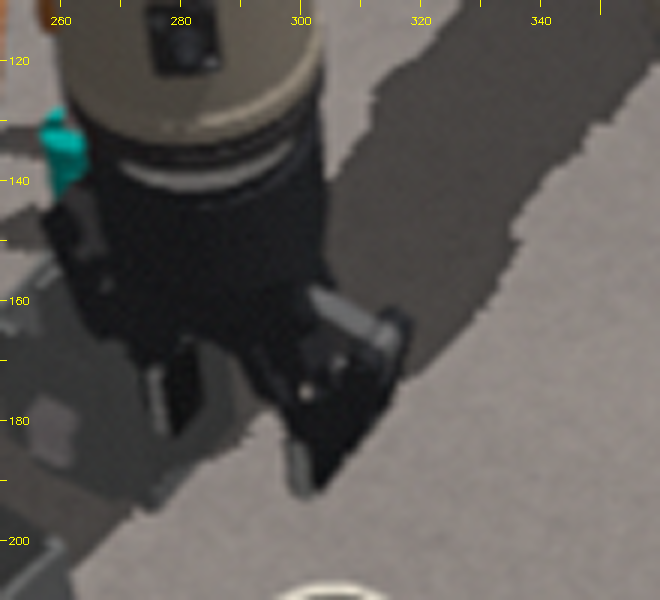

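play_rows([
  [0,-0.007,-0.01],
  [0,0,0],
  [0,0,0],
  [0.02,0,-0.001],
  [0.025,0,-0.001],
  [0.02,0,-0.001],
  [0,0,0],
  [0,0,0],
], yaw=[0,0,0,0,0,0,0,0], jaw=[0.4,0.4,0.4,0.4,0.4,0.4,0.4,0.4])

```text
clock: 21.0
position: [0.6606, -0.0894, 0.3588]
orientation: [[-0.037, -0.19, -0.981], [0.012, -0.982, 0.19], [-0.999, -0.005, 0.038]]
contact_force: [0.1, -0.2, -0.2]
gripper_width: 0.0513
```

```bash
python3 - <<'E'
from plan import *
where()
go((.6568,-.0853,.115),-100.6,n=4)
E
```

```text
clk 21.0 grasp [ 0.6548 -0.0875  0.2039] a -100.97 xaxis [-0.037  0.012 -0.999] F [ 0.07 -0.23 -0.16] w 0.0513
N 4 rows 4
[[0.022, -0.001, 0.0], [0.022, 0.0, 0.001], [0.023, -0.001, 0.0], [0.022, -0.001, 0.0]]
[-0.0, -0.0, -0.0, -0.0]
```

```bash
sed -i 's/P=g+\[0,0,.155\]/P=g-R[:,0]*.155/' plan.py; python3 - <<'E'
from plan import *
go((.6568,-.0853,.115),-100.6,n=4)
E
```

```text
N 4 rows 4
[[0.022, -0.001, -0.001], [0.022, 0.0, -0.001], [0.023, -0.001, -0.002], [0.022, 0.0, -0.001]]
[-0.0, -0.0, -0.0, -0.0]
```

play_rows([
  [0.022,-0.001,-0.001],
  [0.025,-0.001,-0.002],
  [0.025,0,-0.001],
  [0.015,0,-0.001],
  [0,0,0],
  [0,0,0],
], yaw=[0,0,0,0,0,0], jaw=[0.4,0.4,0.4,0.4,0.4,0.4], grip_force=80)

```text
clock: 21.75
position: [0.6635, -0.0871, 0.2682]
orientation: [[-0.033, -0.19, -0.981], [0.012, -0.982, 0.189], [-0.999, -0.006, 0.035]]
contact_force: [-0.6, 0.5, 0.1]
gripper_width: 0.0512
```

```bash
python3 - <<'E'
from plan import *
where()
s=grab_frame('scene');crop(s,250,150,110,120,6,'s11')
E
```

```text
clk 21.75 grasp [ 0.6583 -0.0852  0.1133] a -100.93 xaxis [-0.033  0.012 -0.999] F [-0.57  0.51  0.06] w 0.0512
```

View pics/s11.png

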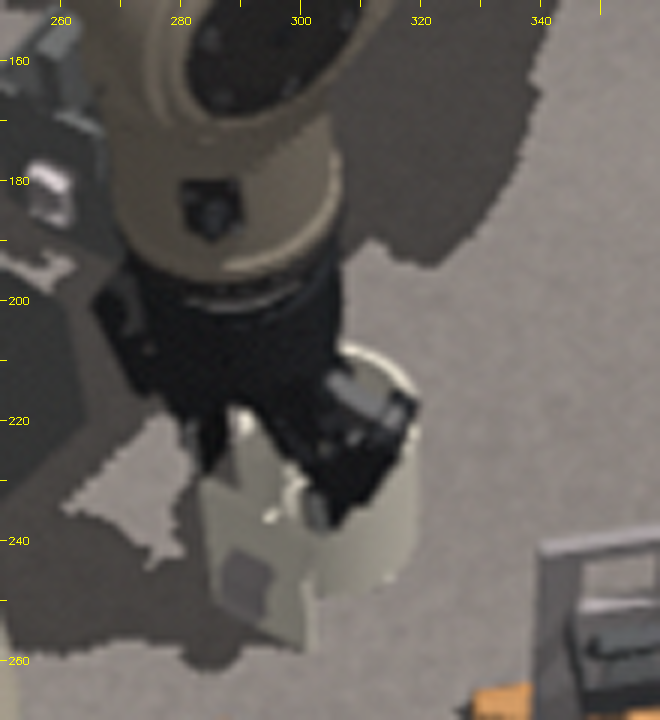

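play_rows([
  [0,0,0],
  [0,0,0],
  [0,0,0],
  [0,0,0],
  [0,0,0],
], yaw=[0,0,0,0,0], jaw=[0.7,1,1,1,1], grip_force=80)

```text
clock: 22.42
position: [0.6642, -0.0878, 0.2707]
orientation: [[-0.029, -0.19, -0.981], [0.011, -0.982, 0.189], [-1.0, -0.006, 0.031]]
contact_force: [0.5, 0.2, 0.4]
gripper_width: 0.0134
```

```bash
python3 - <<'E'
from plan import *
where()
E
```

```text
clk 22.43 grasp [ 0.6597 -0.086   0.1158] a -100.93 xaxis [-0.029  0.011 -1.   ] F [0.53 0.25 0.39] w 0.0134
```

```bash
cat > hook.py <<'E'
from plan import *
TH=.5138; N=np.array([np.cos(TH),np.sin(TH),0]);L=np.array([-np.sin(TH),np.cos(TH),0])
SL=[np.array([.5198,.371,.150])-L*.115*i for i in range(4)]
def grab(tab_xy,yaw,ztab=.113,name="held.npz"):
    p,R,a,st=pose(); c,s=np.cos(yaw),np.sin(yaw)
    Ro=np.array([[c,-s,0],[s,c,0],[0,0,1.]])
    tab=np.array([*tab_xy,ztab]); hk=tab+Ro@[.017,0,-.061]
    np.savez(name,h=R.T@(hk-p),Ro=R.T@Ro,tab=R.T@(tab-p))
def hook(name="held.npz",slot=None):
    d=np.load(name);p,R,a,st=pose();hk=p+R@d["h"];Ro=R@d["Ro"]
    tilt=np.arccos(Ro[2,2]);yaw=np.arctan2(Ro[1,0],Ro[0,0])
    print("clk",round(st["clock"],2),"hook",hk.round(4),"yaw-TH",round(yaw-TH,3),"zaxis",Ro[:,2].round(3),"F",st["contact_force"].round(1),"T",st["wrist_torque"].round(2),"w",round(st["gripper_width"],4))
    if slot is not None:
        e=hk-SL[slot];print("  in slot frame: x %.4f y %.4f z %.4f"%(e@N,e@L,e[2]))
    return hk,Ro
def hgo(slot,off,name="held.npz",**k):
    """hook to slot frame offset, square"""
    d=np.load(name);p,R,a,st=pose()
    hk,Ro=hook(name,slot); yaw=np.arctan2(Ro[1,0],Ro[0,0]); dy=TH-yaw
    c,s=np.cos(dy),np.sin(dy);Rz=np.array([[c,-s,0],[s,c,0],[0,0,1]])
    T=SL[slot]+N*off[0]+L*off[1]+np.array([0,0,off[2]])
    P=T-Rz@R@d["h"]            # TCP target after yaw
    go(P+R[:,0]*.155,np.degrees(a+dy),**k)
E
python3 - <<'E'
from hook import *
grab((.6568,-.0853),-.185)
hook(slot=0)
E
```

```text
clk 22.43 hook [ 0.6735 -0.0884  0.052 ] yaw-TH -0.699 zaxis [ 0. -0.  1.] F [0.5 0.2 0.4] T [-0.16 -0.09 -0.05] w 0.0134
  in slot frame: x -0.0919 y -0.4757 z -0.0980
```

play_rows([
  [-0.01,0,0],
  [-0.025,0,0],
  [-0.03,0,0],
  [-0.03,0,0],
  [-0.03,0,0],
  [-0.02,0,0],
  [0,0,0],
  [0,0,0],
], yaw=[0,0,0,0,0,0,0,0], jaw=[1,1,1,1,1,1,1,1])

```text
clock: 23.42
position: [0.6675, -0.0884, 0.4193]
orientation: [[-0.034, -0.19, -0.981], [0.013, -0.982, 0.189], [-0.999, -0.006, 0.036]]
contact_force: [-0.4, 0.4, -3.8]
gripper_width: 0.0133
```

```bash
python3 - <<'E'
from hook import *
hgo(0,(-.08,0,.03),step=.04)
E
```

```text
clk 23.43 hook [ 0.6756 -0.0887  0.2005] yaw-TH -0.699 zaxis [ 0.006 -0.002  1.   ] F [-0.4  0.4 -3.8] T [-0.03 -0.12 -0.04] w 0.0133
  in slot frame: x -0.0902 y -0.4770 z 0.0505
N 12 rows 12
[[0.003, -0.03, 0.025], [0.003, -0.032, 0.023], [0.002, -0.033, 0.021], [0.003, -0.035, 0.019], [0.003, -0.035, 0.017], [0.003, -0.036, 0.015], [0.003, -0.037, 0.013], [0.002, -0.038, 0.011], [0.003, -0.038, 0.008], [0.003, -0.039, 0.006], [0.003, -0.039, 0.004], [0.003, -0.039, 0.002]]
[-0.06, -0.06, -0.06, -0.06, -0.06, -0.06, -0.06, -0.06, -0.06, -0.06, -0.06, -0.06]
```

play_rows([
  [0.003,-0.03,0.025],
  [0.003,-0.032,0.023],
  [0.002,-0.033,0.021],
  [0.003,-0.035,0.019],
  [0.003,-0.035,0.017],
  [0.003,-0.036,0.015],
  [0.003,-0.037,0.013],
  [0.002,-0.038,0.011],
  [0.003,-0.038,0.008],
  [0.003,-0.03,0.004],
  [0,-0.015,0.002],
  [0,0,0],
], yaw=[-0.06,-0.06,-0.06,-0.06,-0.06,-0.06,-0.06,-0.06,-0.06,-0.06,-0.04,0], jaw=[1,1,1,1,1,1,1,1,1,1,1,1])

```text
clock: 24.92
position: [0.4613, 0.2704, 0.3878]
orientation: [[-0.054, 0.452, -0.89], [0.001, -0.892, -0.453], [-0.999, -0.025, 0.048]]
contact_force: [0.5, -0.2, -2.8]
gripper_width: 0.0133
```

play_rows([
  [0,0,0],
  [0,0,0],
], yaw=[0,0], jaw=[1,1])

```text
clock: 25.18
position: [0.4625, 0.2678, 0.3878]
orientation: [[-0.054, 0.447, -0.893], [-0.0, -0.894, -0.448], [-0.999, -0.024, 0.048]]
contact_force: [-0.2, -0.1, -3.0]
gripper_width: 0.013
```

```bash
python3 - <<'E'
from hook import *
hgo(0,(-.06,0,.024),step=.02)
E
```

```text
clk 25.18 hook [0.4651 0.2748 0.169 ] yaw-TH -0.044 zaxis [ 0.024 -0.009  1.   ] F [-0.2 -0.1 -3. ] T [-0.01 -0.13  0.02] w 0.013
  in slot frame: x -0.0949 y -0.0569 z 0.0190
N 4 rows 4
[[-0.001, -0.015, -0.008], [-0.002, -0.014, -0.008], [-0.001, -0.015, -0.009], [-0.001, -0.014, -0.008]]
[-0.01, -0.01, -0.01, -0.01]
```

play_rows([
  [-0.001,-0.015,-0.008],
  [-0.002,-0.014,-0.006],
  [-0.001,-0.013,-0.006],
  [-0.001,-0.008,-0.004],
  [0,0,0],
  [0,0,0],
  [0,0,0],
], yaw=[-0.01,-0.01,-0.01,-0.01,0,0,0], jaw=[1,1,1,1,1,1,1])

```text
clock: 26.05
position: [0.4618, 0.3266, 0.3932]
orientation: [[-0.053, 0.484, -0.874], [-0.0, -0.875, -0.484], [-0.999, -0.025, 0.047]]
contact_force: [-0.7, 0.1, -3.7]
gripper_width: 0.0132
```

```bash
python3 - <<'E'
from hook import *
hgo(0,(-.04,0,.023),n=2)
s=grab_frame('scene');hk,Ro=hook(slot=0)
crop(s,400,120,150,140,5,'s12',[proj(s,hk),proj(s,SL[0]),proj(s,hk+Ro@[.0175,.01,.01]),proj(s,hk+Ro@[.0175,-.01,.01])])
t=grab_frame('top');crop(t,130,170,100,80,8,'t12',[proj(t,hk),proj(t,SL[0])])
E
```

```text
clk 26.05 hook [0.4642 0.3342 0.1744] yaw-TH -0.003 zaxis [ 0.024 -0.01   1.   ] F [-0.7  0.1 -3.7] T [-0.   -0.17 -0.02] w 0.0132
  in slot frame: x -0.0665 y -0.0047 z 0.0244
N 2 rows 2
[[0.0, -0.002, -0.013], [0.0, -0.003, -0.014]]
[-0.0, -0.0]
clk 26.1 hook [0.4642 0.3341 0.1744] yaw-TH -0.003 zaxis [ 0.024 -0.01   1.   ] F [ 0.5 -0.3 -3.9] T [ 0.03 -0.13 -0.05] w 0.0131
  in slot frame: x -0.0665 y -0.0048 z 0.0244
```

View pics/s12.png

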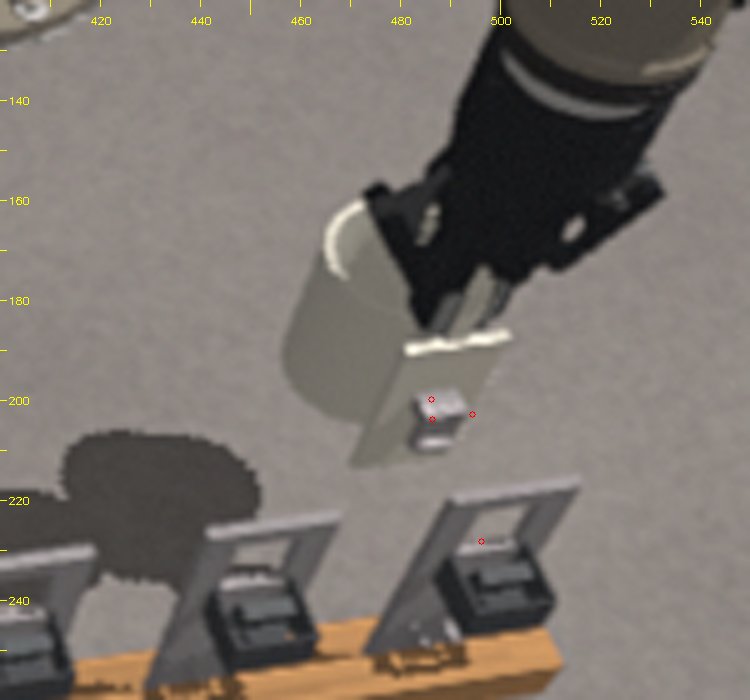

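View pics/t12.png

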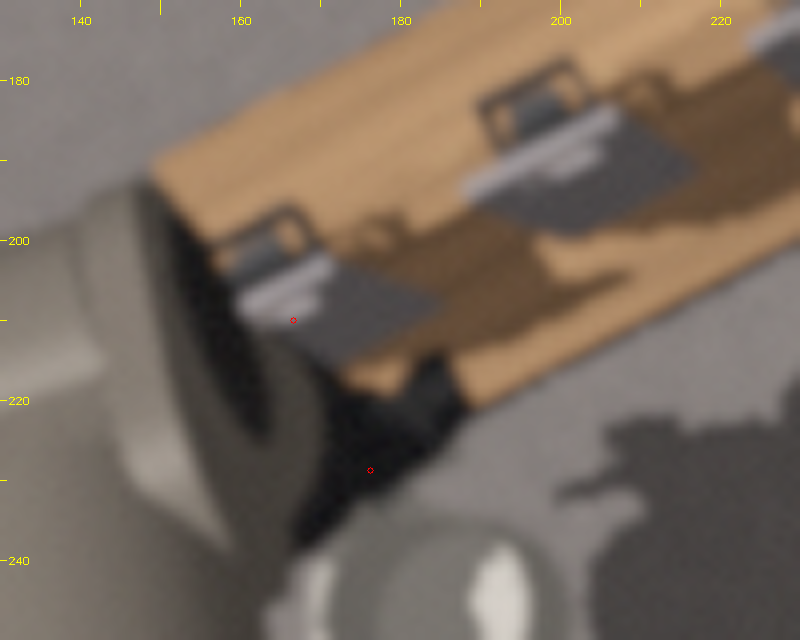

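```bash
python3 - <<'E'
from hook import *
s=grab_frame('scene');hk,Ro=hook(slot=0)
q=[[0,.025,.048-.052+.04],[0,-.025,.036]]
c=[hk+Ro@np.array(v) for v in ([.0175,.01,.01],[.0175,-.01,.01],[0,.01,.01],[0,-.01,.01],[.0135,.01,-.018],[.0135,-.01,-.018],[0,-.025,-.052],[0,.025,-.052])]
crop(s,465,180,45,45,14,'s13',[proj(s,x) for x in c])
E
```

```text
clk 26.2 hook [0.4643 0.3343 0.1745] yaw-TH -0.003 zaxis [ 0.024 -0.01   1.   ] F [ 0.   0.3 -3.1] T [ 0.05 -0.16 -0.01] w 0.013
  in slot frame: x -0.0664 y -0.0047 z 0.0245
```

View pics/s13.png

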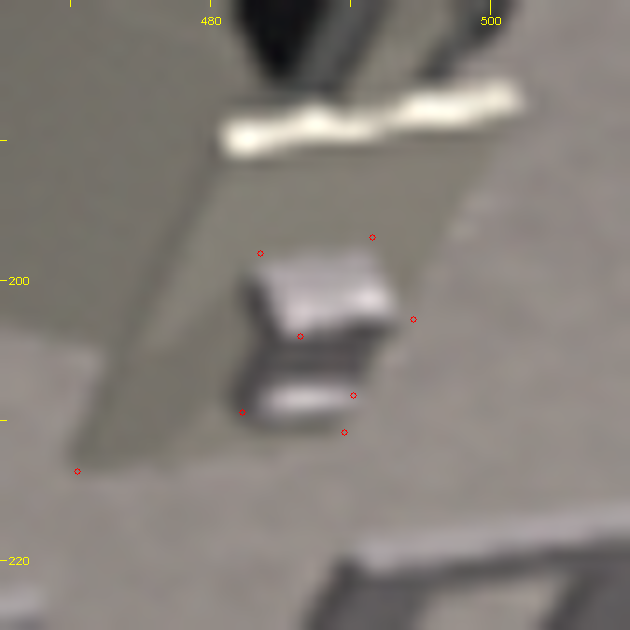

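play_rows([
  [0.001,-0.003,-0.005],
  [0.001,-0.001,-0.01],
  [0,0,-0.01],
  [0,0,-0.005],
  [0,0,0],
  [0,0,0],
  [0,0,0],
], yaw=[0,0,0,0,0,0,0], jaw=[1,1,1,1,1,1,1])

```text
clock: 27.08
position: [0.4882, 0.3459, 0.3894]
orientation: [[-0.053, 0.483, -0.874], [-0.001, -0.875, -0.484], [-0.999, -0.025, 0.047]]
contact_force: [0.8, -0.1, -3.4]
gripper_width: 0.0135
```

```bash
python3 - <<'E'
from hook import *
hgo(0,(-.01,0,.022),n=2)
s=grab_frame('scene');hk,Ro=hook(slot=0)
c=[hk+Ro@np.array(v) for v in ([.0175,.01,.01],[.0175,-.01,.01],[0,.01,.01],[0,-.01,.01])]+[SL[0],SL[0]+L*.015,SL[0]-L*.015,SL[0]+L*.015+[0,0,.036],SL[0]-L*.015+[0,0,.036]]
crop(s,470,195,50,50,14,'s14',[proj(s,x) for x in c])
E
```

```text
clk 27.07 hook [0.4906 0.3533 0.1707] yaw-TH -0.003 zaxis [ 0.024 -0.009  1.   ] F [ 0.8 -0.1 -3.4] T [-0.01 -0.11 -0.01] w 0.0135
  in slot frame: x -0.0341 y -0.0010 z 0.0207
N 2 rows 2
[[-0.001, -0.001, -0.012], [-0.001, 0.0, -0.012]]
[-0.0, -0.0]
clk 27.12 hook [0.4906 0.3533 0.1707] yaw-TH -0.003 zaxis [ 0.024 -0.009  1.   ] F [ 0.3 -0.3 -3.9] T [ 0.03 -0.17 -0.02] w 0.0131
  in slot frame: x -0.0341 y -0.0010 z 0.0207
```

View pics/s14.png

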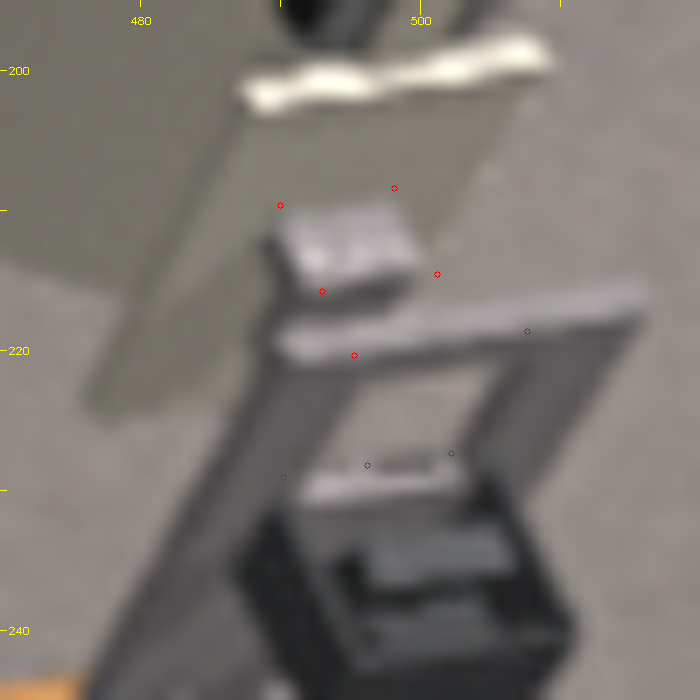

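```bash
cat > ov.py <<'E'
from hook import *
def lines(f,o,w,h,sc,segs,name):
    im=cv2.cvtColor(f["color"],cv2.COLOR_RGB2BGR)[o[1]:o[1]+h,o[0]:o[0]+w]
    im=cv2.resize(im,None,fx=sc,fy=sc,interpolation=cv2.INTER_CUBIC)
    for a,b,col in segs:
        P=[tuple(int(round((c+.5-oo)*sc*16)) for c,oo in zip(proj(f,X),o)) for X in(a,b)]
        cv2.line(im,*P,col,1,cv2.LINE_AA,4)
    cv2.imwrite(f"pics/{name}.png",im)
def upright(i):
    S=SL[i];sg=[]
    for d,col in((0,(0,255,0)),(.006,(0,0,255))):
        for pts in ([(.031,0),(.031,.046),(-.031,.046),(-.031,0)],[(.015,0),(.015,.036),(-.015,.036),(-.015,0),(.015,0)]):
            P=[S+N*d+L*y+np.array([0,0,z]) for y,z in pts]
            sg+=[(P[k],P[k+1],col) for k in range(len(P)-1)]
    return sg
def hooksegs(hk,Ro):
    P=lambda *v:hk+Ro@np.array(v);c=(255,255,0)
    sg=[]
    for y in(.01,-.01):
        q=[P(0,y,.01),P(.0175,y,.01),P(.0135,y,-.018)]
        sg+=[(q[0],q[1],c),(q[1],q[2],c)]
    sg+=[(P(.0175,.01,.01),P(.0175,-.01,.01),c),(P(0,.01,.01),P(0,-.01,.01),c)]
    sg+=[(P(0,.025,.038),P(0,.025,-.052),c),(P(0,-.025,-.052),P(0,.025,-.052),c),(P(0,-.025,.038),P(0,-.025,-.052),c)]
    return sg
E
python3 - <<'E'
from ov import *
s=grab_frame('scene');hk,Ro=hook(slot=0)
lines(s,(470,195),50,50,14,upright(0)+hooksegs(hk,Ro),'s15')
import pickle
s0,t0=pickle.load(open("f0.pkl","rb"))
lines(s0,(380,210),50,50,12,upright(2),'s15b');lines(t0,(215,150),50,50,12,upright(2),'t15b')
E
```

```text
clk 27.18 hook [0.4906 0.3534 0.1707] yaw-TH -0.003 zaxis [ 0.024 -0.009  1.   ] F [ 0.4 -0.  -2.9] T [ 0.09 -0.15 -0.01] w 0.013
  in slot frame: x -0.0341 y -0.0010 z 0.0207
```

View pics/s15.png

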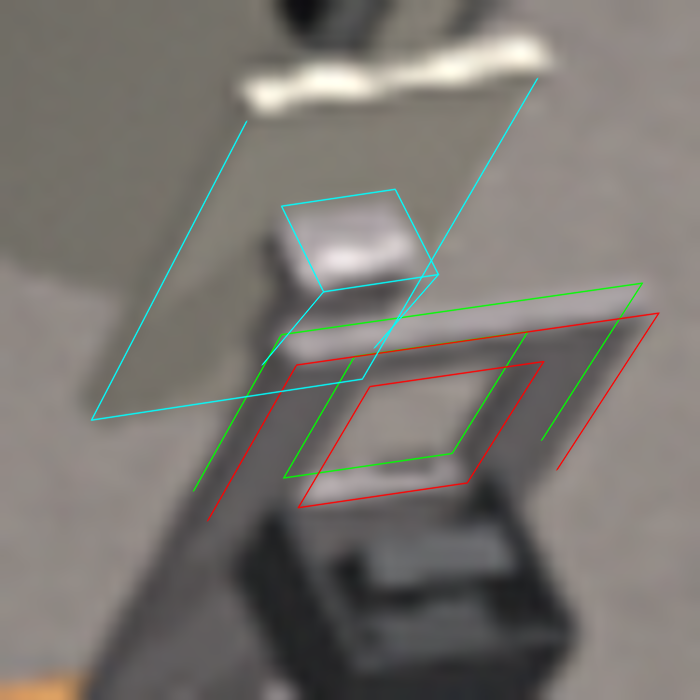

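View pics/s15b.png

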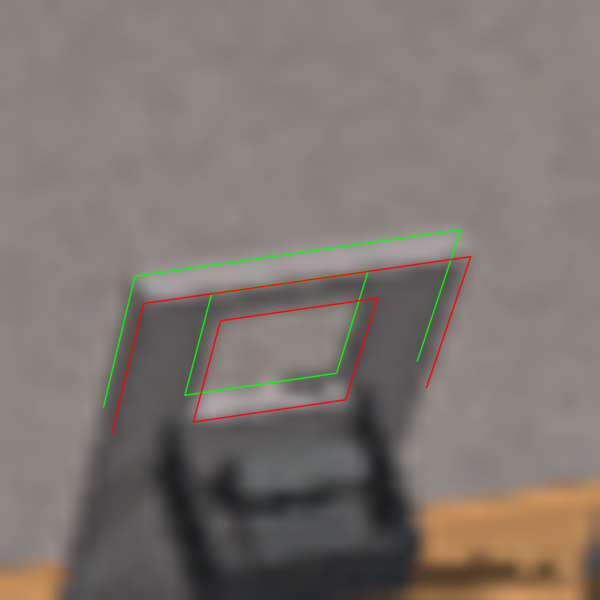

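View pics/t15b.png

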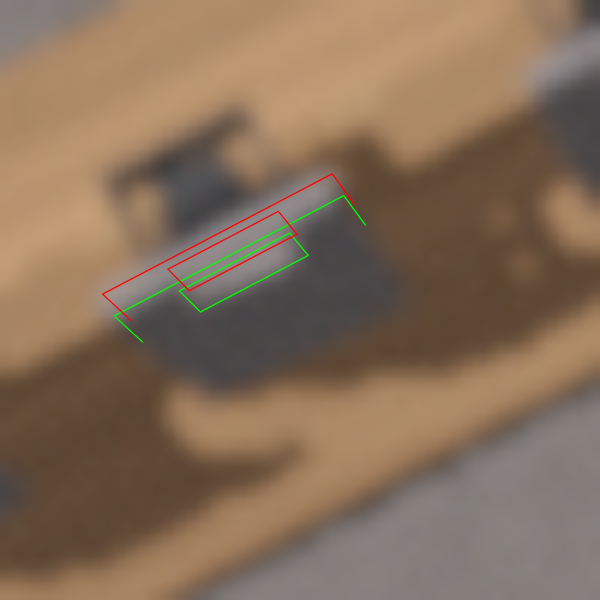

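play_rows([
  [-0.001,-0.001,-0.006],
  [-0.001,0,-0.008],
  [0,0,-0.008],
  [0,0,-0.005],
  [0,0,0],
  [0,0,0],
], yaw=[0,0,0,0,0,0], jaw=[1,1,1,1,1,1])

```text
clock: 27.92
position: [0.5132, 0.3611, 0.3903]
orientation: [[-0.053, 0.484, -0.874], [-0.001, -0.875, -0.484], [-0.999, -0.025, 0.046]]
contact_force: [-0.3, -0.2, -3.1]
gripper_width: 0.013
```

```bash
python3 - <<'E'
from ov import *
hgo(0,(0,0,.022),n=2)
s=grab_frame('scene');hk,Ro=hook(slot=0)
lines(s,(470,195),50,50,14,hooksegs(hk,Ro),'s16')
E
```

```text
clk 27.93 hook [0.5156 0.3687 0.1715] yaw-TH -0.003 zaxis [ 0.023 -0.009  1.   ] F [-0.3 -0.2 -3.1] T [-0.   -0.19  0.06] w 0.013
  in slot frame: x -0.0048 y -0.0000 z 0.0215
N 2 rows 2
[[0.0, 0.0, -0.002], [-0.001, 0.0, -0.003]]
[-0.0, -0.0]
clk 27.98 hook [0.5156 0.3687 0.1715] yaw-TH -0.003 zaxis [ 0.023 -0.009  1.   ] F [ 0.   0.2 -3.3] T [ 0.07 -0.15  0.03] w 0.013
  in slot frame: x -0.0048 y 0.0000 z 0.0215
```

View pics/s16.png

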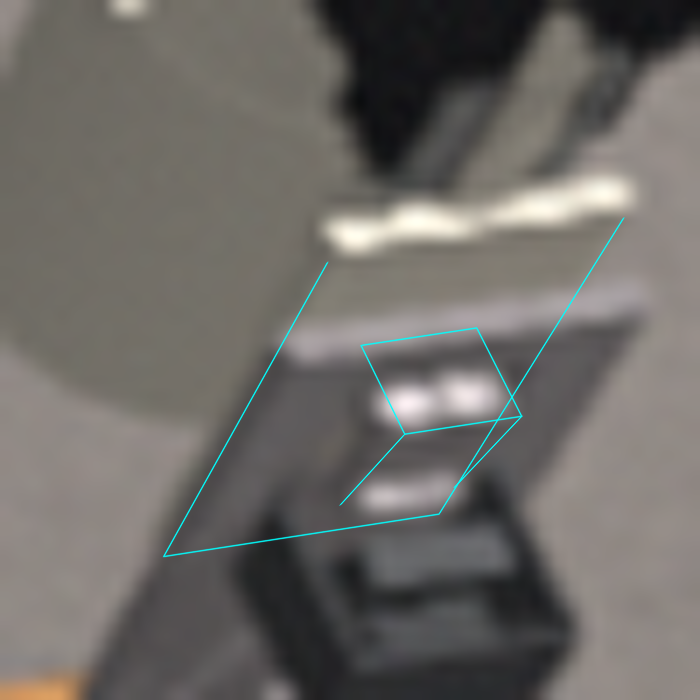

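play_rows([
  [0,0,-0.004],
  [0,0,-0.003],
  [0,0,-0.002],
  [0,0,0],
], yaw=[0,0,0,0], jaw=[1,1,1,1])

```text
clock: 28.48
position: [0.5174, 0.3631, 0.3885]
orientation: [[-0.069, 0.484, -0.872], [-0.008, -0.875, -0.485], [-0.998, -0.027, 0.064]]
contact_force: [-0.4, 0.2, -3.9]
gripper_width: 0.0131
```

```bash
python3 - <<'E'
from ov import *
hook(slot=0)
E
```

```text
clk 28.48 hook [0.5162 0.3691 0.1697] yaw-TH -0.002 zaxis [ 0.04  -0.002  0.999] F [-0.4  0.2 -3.9] T [ 0.09 -0.22 -0.04] w 0.0131
  in slot frame: x -0.0041 y 0.0001 z 0.0197
```

play_rows([
  [0.004,0,0],
  [0.005,0,0],
  [0.005,0,0],
  [0,0,0],
], yaw=[0,0,0,0], jaw=[1,1,1,1])

```text
clock: 28.98
position: [0.5171, 0.362, 0.3813]
orientation: [[-0.069, 0.486, -0.871], [-0.002, -0.874, -0.487], [-0.998, -0.032, 0.062]]
contact_force: [0.1, -0.5, -16.1]
gripper_width: 0.0134
```

```bash
python3 - <<'E'
from ov import *
hook(slot=0)
E
```

```text
clk 28.98 hook [0.5159 0.3692 0.1625] yaw-TH 0.0 zaxis [ 0.04  -0.008  0.999] F [  0.1  -0.5 -16.1] T [ 0.4  -1.01  0.28] w 0.0134
  in slot frame: x -0.0043 y 0.0004 z 0.0125
```

play_rows([
  [0,0,0],
  [0,0,0],
], yaw=[0,0], jaw=[1,1])

```text
clock: 29.22
position: [0.517, 0.362, 0.3812]
orientation: [[-0.069, 0.486, -0.871], [-0.002, -0.873, -0.487], [-0.998, -0.032, 0.061]]
contact_force: [-3.6, -1.9, -0.1]
gripper_width: 0.0127
```

```bash
python3 - <<'E'
from ov import *
s=grab_frame('scene');hk,Ro=hook(slot=0)
lines(s,(470,195),50,50,14,hooksegs(hk,Ro),'s17')
E
```

```text
clk 29.27 hook [0.516  0.3693 0.1624] yaw-TH 0.001 zaxis [ 0.04  -0.008  0.999] F [-3.1 -3.1 -0.2] T [-0.03 -0.01  0.3 ] w 0.0132
  in slot frame: x -0.0042 y 0.0004 z 0.0124
```

View pics/s17.png

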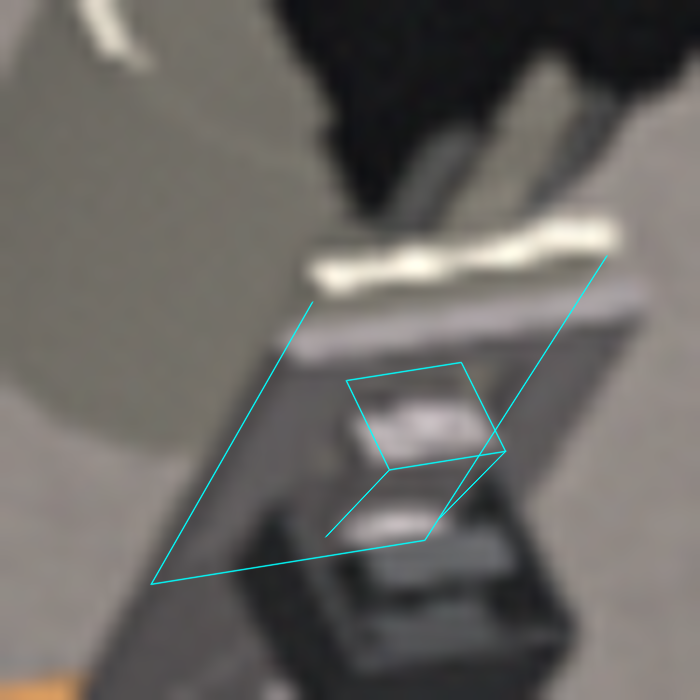

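play_rows([
  [0.006,0,0],
  [0.008,0,-0.001],
  [0.008,0,-0.001],
  [0.004,0,0],
], yaw=[0,0,0,0], jaw=[1,1,1,1], grip_force=110)

```text
clock: 29.78
position: [0.5178, 0.3603, 0.3691]
orientation: [[-0.075, 0.486, -0.871], [0.006, -0.873, -0.487], [-0.997, -0.042, 0.063]]
contact_force: [-11.7, -6.2, 21.0]
gripper_width: 0.0128
```

```bash
python3 - <<'E'
from ov import *
s=grab_frame('scene');hk,Ro=hook(slot=0)
lines(s,(470,195),50,50,14,hooksegs(hk,Ro),'s18')
E
```

```text
clk 29.82 hook [0.5153 0.3692 0.1503] yaw-TH 0.001 zaxis [ 0.046 -0.016  0.999] F [-14.2  -7.   23.5] T [-0.83  1.75  0.46] w 0.0128
  in slot frame: x -0.0048 y 0.0006 z 0.0003
```

View pics/s18.png

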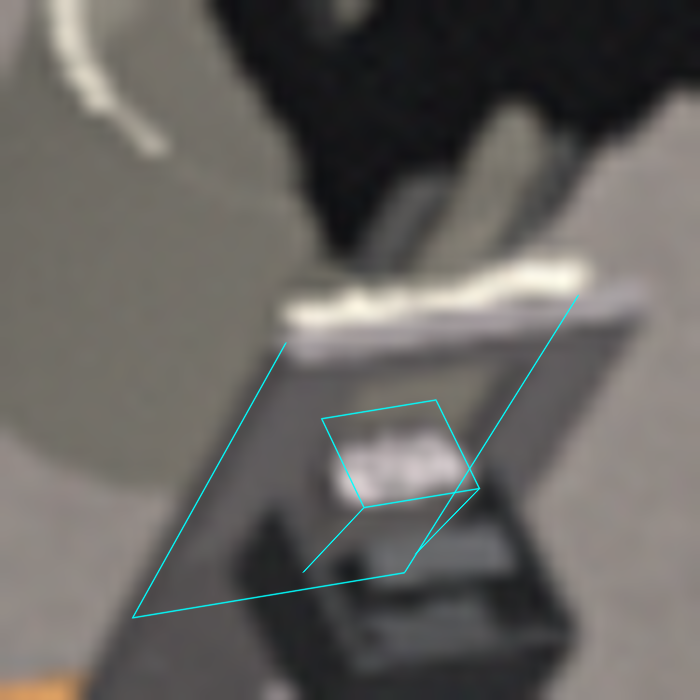

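play_rows([
  [0.008,0,-0.001],
  [0.01,0,-0.001],
  [0.01,0,0],
], yaw=[0,0,0], jaw=[1,1,1])

```text
clock: 30.2
position: [0.5199, 0.3569, 0.3676]
orientation: [[-0.084, 0.484, -0.871], [0.021, -0.873, -0.487], [-0.996, -0.059, 0.064]]
contact_force: [-25.3, -14.5, 68.4]
gripper_width: 0.0127
```

```bash
python3 - <<'E'
from ov import *
hk,Ro=hook(slot=0)
E
```

```text
clk 30.2 hook [0.5154 0.3692 0.1491] yaw-TH -0.0 zaxis [ 0.055 -0.031  0.998] F [-25.3 -14.5  68.4] T [-2.93  5.95  0.43] w 0.0127
  in slot frame: x -0.0047 y 0.0006 z -0.0009
```

play_rows([
  [-0.001,0,0],
  [0,0,0],
  [0,0,0],
  [0,0,0],
  [0,0,0],
], yaw=[0,0,0,0,0], jaw=[1,1,0.8,0.4,0.4])

```text
clock: 30.82
position: [0.5209, 0.3573, 0.3702]
orientation: [[-0.081, 0.483, -0.872], [0.023, -0.874, -0.486], [-0.996, -0.06, 0.06]]
contact_force: [0.1, -0.0, 0.6]
gripper_width: 0.0513
```

play_rows([
  [-0.02,0,0.002],
  [-0.03,0,0.002],
  [-0.03,0,0.002],
  [-0.03,0,0],
  [0,0,0],
  [0,0,0],
], yaw=[0,0,0,0,0,0], jaw=[0.4,0.4,0.4,0.4,0.4,0.4])

```text
clock: 31.58
position: [0.5255, 0.3507, 0.4894]
orientation: [[-0.077, 0.481, -0.873], [0.026, -0.874, -0.484], [-0.997, -0.059, 0.055]]
contact_force: [0.4, -0.4, 0.0]
gripper_width: 0.0513
```

```bash
python3 - <<'E'
from ov import *
where()
s=grab_frame('scene');t=grab_frame('top')
Ro=np.array([N,L,[0,0,1]]).T
lines(s,(440,150),90,100,7,hooksegs(SL[0],Ro),'s19')
lines(t,(130,170),100,80,7,hooksegs(SL[0],Ro),'t19')
import pickle;pickle.dump((s,t),open("f1.pkl","wb"))
crop(s,180,120,150,140,5,'s19b')
E
```

```text
clk 31.57 grasp [0.5136 0.3547 0.3349] a -61.16 xaxis [-0.077  0.026 -0.997] F [ 0.39 -0.4   0.04] w 0.0513
```

View pics/s19.png

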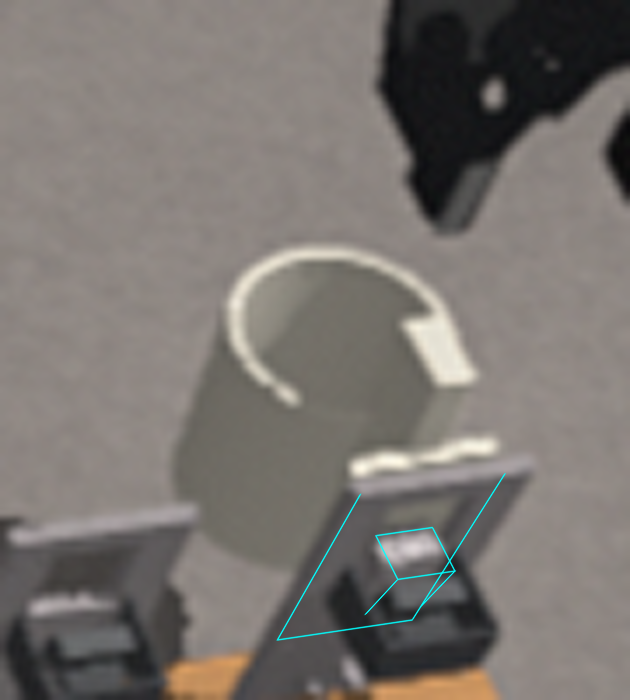

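View pics/s19b.png

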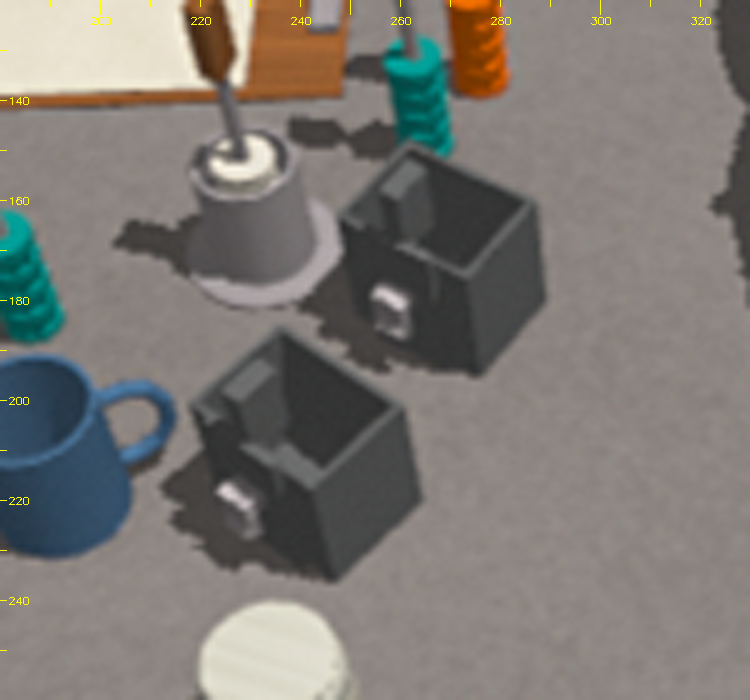

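```bash
python3 - <<'E'
from ov import *
import pickle
s,t=pickle.load(open("f1.pkl","rb"))
crop(s,240,140,60,60,11,"s20");crop(t,340,210,60,50,13,"t20");crop(t,350,160,55,45,14,"t20a")
E
```

```text
(no output)
```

View pics/s20.png

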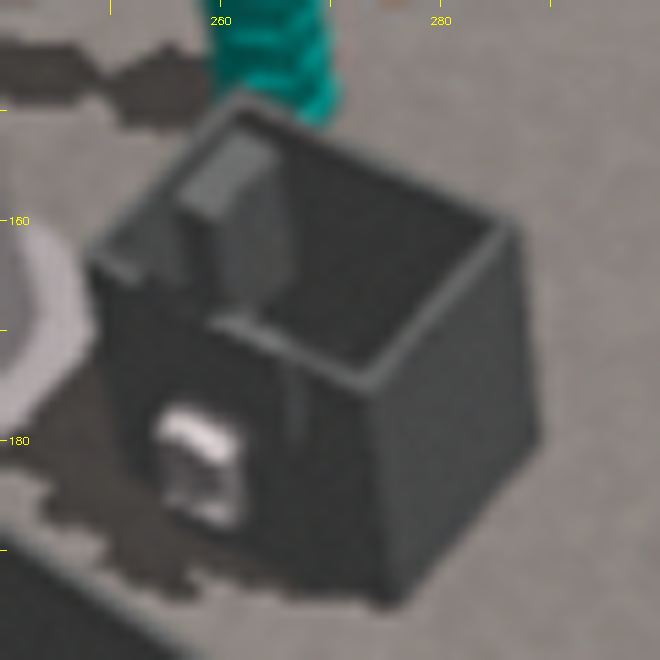

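View pics/t20.png

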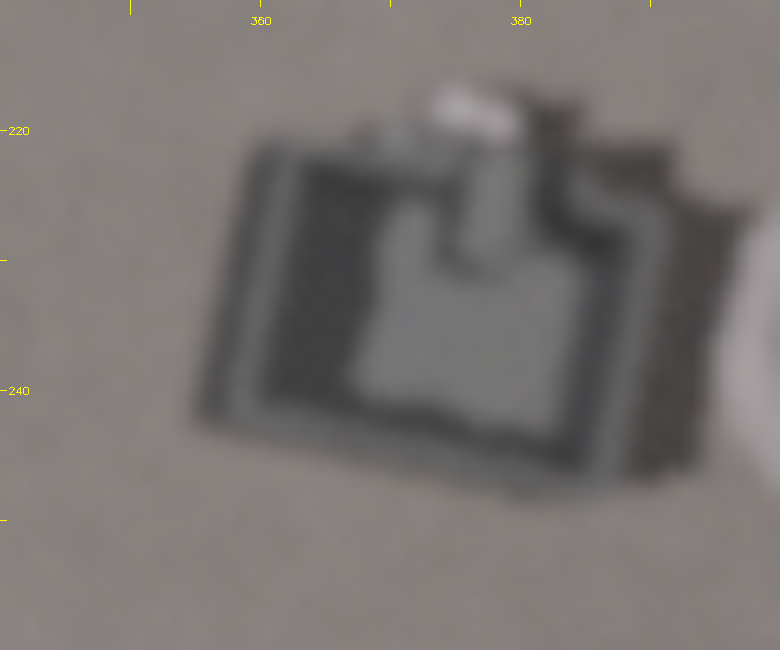

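View pics/t20a.png

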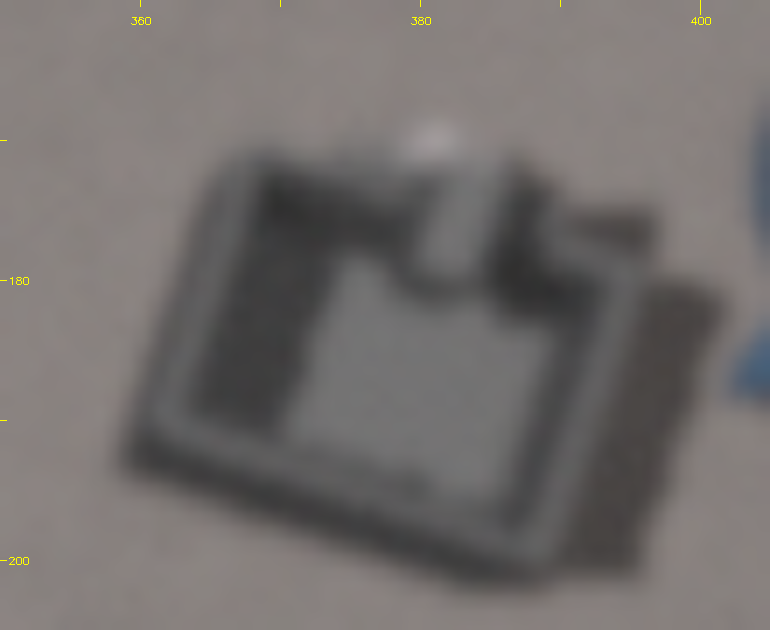

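```bash
python3 - <<'E'
import fit
from fit import *
s,t=pickle.load(open("f1.pkl","rb")); fit.s=s
B=[(s,k,U((240,140),11,p)) for k,p in dict(bm=(92,255),fm=(243,95),fp=(515,225),bp=(372,385),tab=(228,170)).items()]
B+=[(t,k,U((340,210),13,p)) for k,p in dict(fp=(225,420),fm=(612,483),bm=(668,205),bp=(278,143)).items()]
show("B",B,TUB,[.5,-.2,0.])
from plan import *
where(); go((.6394,-.269,.26),-106.7,arc=True,step=.05,nmax=20)
E
```

```text
B both [ 0.4871 -0.2553 -0.1768] rms 0.64
[[-1.0, 0.4], [-0.4, -0.4], [1.2, -0.5], [0.3, 1.0], [0.2, 0.5], [0.3, 0.2], [-0.1, 1.3], [-0.2, 0.2], [0.5, -0.9]]
B bothz [ 0.4876 -0.2549 -0.176   0.0013] rms 0.63Traceback (most recent call last):
  File "<stdin>", line 6, in <module>
  File "fit.py", line 20, in show
    o=[a for a in obs if sel[0]=='b' or (a[0] is s)==(sel=='s')]
                                                 ^
NameError: name 's' is not defined
```

```bash
python3 - <<'E'
from plan import *
where(); go((.6394,-.269,.31),-106.7,arc=True,step=.05,nmax=20)
E
```

```text
clk 31.68 grasp [0.5137 0.3546 0.3345] a -61.17 xaxis [-0.077  0.025 -0.997] F [-0.1  -0.08  0.35] w 0.0513
N 15 rows 15
[[-0.001, 0.041, -0.007], [-0.001, 0.042, -0.007], [-0.001, 0.042, -0.006], [-0.001, 0.043, -0.005], [-0.001, 0.043, -0.005], [0.0, 0.043, -0.005], [-0.001, 0.044, -0.004], [0.0, 0.044, -0.003], [0.0, 0.045, -0.003], [0.0, 0.044, -0.002], [0.001, 0.046, -0.001], [0.001, 0.045, -0.001], [0.001, 0.046, -0.001], [0.001, 0.046, 0.0], [0.001, 0.047, 0.001]]
[0.05, 0.05, 0.05, 0.05, 0.05, 0.05, 0.05, 0.05, 0.05, 0.05, 0.05, 0.05, 0.05, 0.05, 0.05]
```

play_rows([
  [-0.001,0.041,-0.007],
  [-0.001,0.042,-0.007],
  [-0.001,0.042,-0.006],
  [-0.001,0.043,-0.005],
  [-0.001,0.043,-0.005],
  [0,0.043,-0.005],
  [-0.001,0.044,-0.004],
  [0,0.044,-0.003],
  [0,0.045,-0.003],
  [0,0.044,-0.002],
  [0.001,0.046,-0.001],
  [0.001,0.045,-0.001],
], yaw=[0.05,0.05,0.05,0.05,0.05,0.05,0.05,0.05,0.05,0.05,0.05,0.05], jaw=[0.4,0.4,0.4,0.4,0.4,0.4,0.4,0.4,0.4,0.4,0.4,0.4])

```text
clock: 33.17
position: [0.6869, -0.1411, 0.4547]
orientation: [[-0.098, -0.102, -0.99], [0.02, -0.995, 0.1], [-0.995, -0.01, 0.099]]
contact_force: [1.2, -0.1, -0.4]
gripper_width: 0.0512
```

```bash
python3 - <<'E'
from plan import *
where(); go((.6394,-.269,.26),-106.7,step=.03,nmax=20)
E
```

```text
clk 33.17 grasp [ 0.6717 -0.138   0.3005] a -95.85 xaxis [-0.098  0.02  -0.995] F [ 1.23 -0.07 -0.35] w 0.0512
N 5 rows 5
[[0.008, 0.027, 0.003], [0.008, 0.027, 0.002], [0.008, 0.027, 0.001], [0.009, 0.027, 0.0], [0.008, 0.027, -0.001]]
[0.04, 0.04, 0.04, 0.04, 0.04]
```

play_rows([
  [0.008,0.027,0.003],
  [0.008,0.027,0.002],
  [0.008,0.024,0.001],
  [0.009,0.02,0],
  [0.006,0.012,-0.001],
  [0,0.005,0],
  [0,0,0],
  [0,0,0],
], yaw=[0.04,0.04,0.04,0.04,0.03,0,0,0], jaw=[0.4,0.4,0.4,0.4,0.4,0.4,0.4,0.4])

```text
clock: 34.17
position: [0.6561, -0.2569, 0.4103]
orientation: [[-0.103, -0.297, -0.949], [0.023, -0.955, 0.296], [-0.994, 0.008, 0.105]]
contact_force: [0.4, 0.0, 1.0]
gripper_width: 0.0512
```

```bash
python3 - <<'E'
from plan import *
where(); go((.6394,-.269,.20),-106.7,step=.02,nmax=20)
E
```

```text
clk 34.17 grasp [ 0.6402 -0.2533  0.2561] a -107.26 xaxis [-0.103  0.023 -0.994] F [0.39 0.03 1.01] w 0.0512
N 3 rows 3
[[0.019, 0.005, -0.003], [0.018, 0.005, -0.004], [0.019, 0.005, -0.003]]
[-0.0, -0.0, -0.0]
```

play_rows([
  [0.019,0.005,-0.003],
  [0.018,0.004,-0.003],
  [0.015,0.004,-0.003],
  [0,0,0],
  [0,0,0],
  [0,0,0],
], yaw=[0,0,0,0,0,0], jaw=[0.4,0.4,0.4,0.4,0.4,0.4])

```text
clock: 34.92
position: [0.656, -0.2704, 0.3532]
orientation: [[-0.103, -0.295, -0.95], [0.024, -0.956, 0.294], [-0.994, 0.008, 0.106]]
contact_force: [-0.2, 0.1, -0.9]
gripper_width: 0.0511
```

```bash
python3 - <<'E'
from plan import *
where(); go((.6394,-.269,.113),-106.7,step=.02,nmax=20)
E
```

```text
clk 34.92 grasp [ 0.64   -0.2667  0.199 ] a -107.14 xaxis [-0.103  0.024 -0.994] F [-0.24  0.12 -0.89] w 0.0511
N 5 rows 5
[[0.017, 0.0, -0.002], [0.017, 0.001, -0.002], [0.017, 0.0, -0.002], [0.017, 0.0, -0.001], [0.018, 0.001, -0.002]]
[-0.0, -0.0, -0.0, -0.0, -0.0]
```

play_rows([
  [0.017,0,-0.002],
  [0.017,0.001,-0.002],
  [0.017,0,-0.002],
  [0.017,0,-0.001],
  [0.014,0.001,-0.002],
  [0,0,0],
  [0,0,0],
], yaw=[0,0,0,0,0,0,0], jaw=[0.4,0.4,0.4,0.4,0.4,0.4,0.4])

```text
clock: 35.8
position: [0.6554, -0.2728, 0.2642]
orientation: [[-0.104, -0.294, -0.95], [0.024, -0.956, 0.293], [-0.994, 0.008, 0.107]]
contact_force: [0.1, -0.5, 0.5]
gripper_width: 0.0515
```

```bash
python3 - <<'E'
from plan import *
where()
s=grab_frame('scene');crop(s,190,140,110,110,6,'s21')
E
```

```text
clk 35.8 grasp [ 0.6393 -0.269   0.11  ] a -107.12 xaxis [-0.104  0.024 -0.994] F [ 0.12 -0.54  0.53] w 0.0515
```

View pics/s21.png

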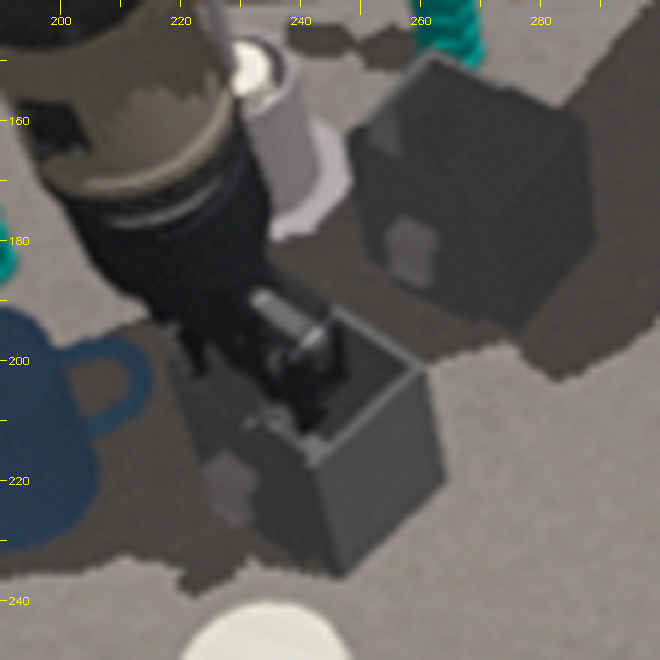

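play_rows([
  [0,0,0],
  [0,0,0],
  [0,0,0],
  [0,0,0],
  [0,0,0],
], yaw=[0,0,0,0,0], jaw=[0.7,1,1,1,1], grip_force=80)

```text
clock: 36.48
position: [0.6555, -0.2731, 0.2655]
orientation: [[-0.102, -0.294, -0.95], [0.023, -0.956, 0.294], [-0.994, 0.008, 0.105]]
contact_force: [0.5, 0.4, -2.2]
gripper_width: 0.013
```

```bash
python3 - <<'E'
from hook import *
where(); grab((.6394,-.269),-.2915);hook(slot=3)
E
```

```text
clk 36.48 grasp [ 0.6397 -0.2694  0.1114] a -107.12 xaxis [-0.102  0.023 -0.994] F [ 0.46  0.41 -2.15] w 0.013
clk 36.48 hook [ 0.6557 -0.2739  0.052 ] yaw-TH -0.805 zaxis [-0. -0.  1.] F [ 0.5  0.4 -2.2] T [-0.1  -0.12  0.01] w 0.013
  in slot frame: x -0.1986 y -0.2834 z -0.0980hook.py:11: RuntimeWarning: invalid value encountered in arccos
  tilt=np.arccos(Ro[2,2]);yaw=np.arctan2(Ro[1,0],Ro[0,0])
```

play_rows([
  [-0.01,0,0.001],
  [-0.02,0,0.002],
  [-0.025,0,0.002],
  [-0.025,0,0.002],
  [-0.025,0,0.002],
  [-0.02,0,0.002],
  [-0.015,0,0],
  [0,0,0],
  [0,0,0],
], yaw=[0,0,0,0,0,0,0,0,0], jaw=[1,1,1,1,1,1,1,1,1])

```text
clock: 37.6
position: [0.6591, -0.2731, 0.4171]
orientation: [[-0.1, -0.295, -0.95], [0.023, -0.955, 0.294], [-0.995, 0.007, 0.102]]
contact_force: [-0.4, -0.2, -2.5]
gripper_width: 0.013
```

```bash
python3 - <<'E'
from ov import *
hk,Ro=hook(slot=3)
s=grab_frame('scene');t=grab_frame('top');lines(s,(190,110),110,110,6,hooksegs(hk,Ro),'s22')
hgo(3,(-.09,0,.035),step=.035,nmax=20)
E
```

```text
clk 37.6 hook [ 0.6598 -0.2739  0.2036] yaw-TH -0.806 zaxis [-0.003  0.     1.   ] F [-0.4 -0.2 -2.5] T [-0.03 -0.16  0.05] w 0.013
  in slot frame: x -0.1951 y -0.2855 z 0.0536
clk 37.7 hook [ 0.6597 -0.2741  0.2034] yaw-TH -0.806 zaxis [-0.002  0.     1.   ] F [-0.9  1.1 -2.9] T [-0.08 -0.19  0.01] w 0.0133
  in slot frame: x -0.1952 y -0.2855 z 0.0534
N 9 rows 9
[[0.003, -0.03, 0.015], [0.004, -0.032, 0.012], [0.003, -0.032, 0.009], [0.003, -0.033, 0.006], [0.004, -0.033, 0.003], [0.003, -0.034, 0.001], [0.003, -0.034, -0.003], [0.004, -0.033, -0.006], [0.003, -0.032, -0.009]]
[-0.09, -0.09, -0.09, -0.09, -0.09, -0.09, -0.09, -0.09, -0.09]
```

View pics/s22.png

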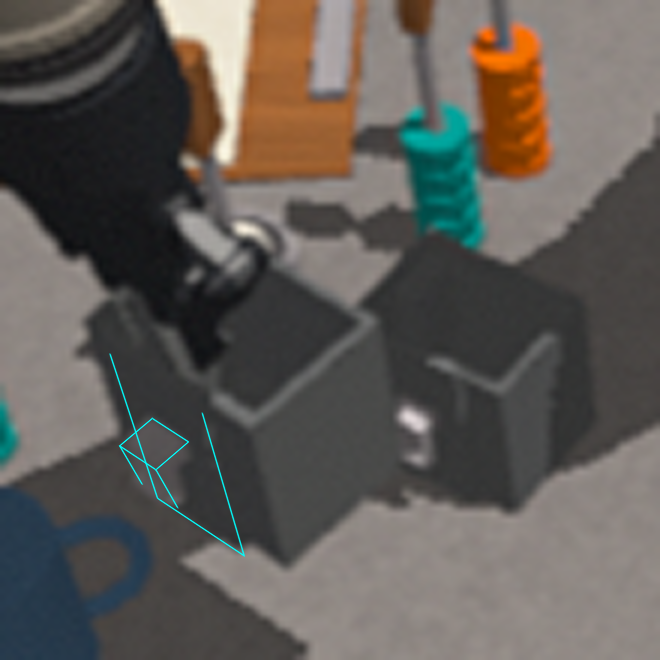

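play_rows([
  [0.002,-0.02,0.01],
  [0.003,-0.03,0.013],
  [0.003,-0.032,0.01],
  [0.003,-0.033,0.007],
  [0.004,-0.033,0.004],
  [0.003,-0.034,0.001],
  [0.003,-0.034,-0.002],
  [0.004,-0.03,-0.004],
  [0.003,-0.02,-0.006],
  [0,-0.01,-0.003],
  [0,0,0],
  [0,0,0],
], yaw=[-0.06,-0.08,-0.08,-0.08,-0.08,-0.08,-0.08,-0.08,-0.08,-0.06,-0.03,0], jaw=[1,1,1,1,1,1,1,1,1,1,1,1])

```text
clock: 39.2
position: [0.6161, 0.018, 0.3895]
orientation: [[-0.115, 0.487, -0.866], [0.02, -0.871, -0.492], [-0.993, -0.074, 0.09]]
contact_force: [0.2, -0.7, -2.7]
gripper_width: 0.0132
```

```bash
python3 - <<'E'
from ov import *
hgo(3,(-.07,0,.024),step=.015,nmax=20)
E
```

```text
clk 39.2 hook [0.6109 0.0343 0.1766] yaw-TH 0.002 zaxis [ 0.028 -0.078  0.997] F [ 0.2 -0.7 -2.7] T [-0.06 -0.22 -0.02] w 0.0132
  in slot frame: x -0.0861 y 0.0070 z 0.0266
N 2 rows 2
[[0.0, 0.004, -0.008], [0.001, 0.003, -0.008]]
[0.0, 0.0]
```

play_rows([
  [0.001,0.004,-0.008],
  [0.001,0.003,-0.01],
  [0,0,-0.008],
  [0,0,0],
  [0,0,0],
  [0,0,0],
], yaw=[0,0,0,0,0,0], jaw=[1,1,1,1,1,1])

```text
clock: 39.95
position: [0.6441, 0.0226, 0.3842]
orientation: [[-0.115, 0.482, -0.868], [0.019, -0.873, -0.487], [-0.993, -0.072, 0.091]]
contact_force: [-1.1, 0.5, -3.1]
gripper_width: 0.0134
```

```bash
python3 - <<'E'
from ov import *
s=grab_frame('scene');hk,Ro=hook(slot=3)
lines(s,(310,185),60,70,10,hooksegs(hk,Ro)+upright(3),'s23')
hgo(3,(-.03,0,.022),step=.008,nmax=20)
E
```

```text
clk 40.0 hook [0.639  0.0385 0.1713] yaw-TH -0.003 zaxis [ 0.027 -0.077  0.997] F [ 0.3 -0.5 -2.5] T [-0.05 -0.2   0.04] w 0.0133
  in slot frame: x -0.0596 y -0.0032 z 0.0213
clk 40.0 hook [0.639  0.0385 0.1713] yaw-TH -0.003 zaxis [ 0.027 -0.077  0.997] F [ 0.3 -0.5 -2.5] T [-0.05 -0.2   0.04] w 0.0133
  in slot frame: x -0.0596 y -0.0032 z 0.0213
N 4 rows 4
[[-0.001, -0.001, -0.007], [-0.001, -0.001, -0.008], [0.0, -0.001, -0.007], [-0.001, 0.0, -0.007]]
[-0.0, -0.0, -0.0, -0.0]
```

View pics/s23.png

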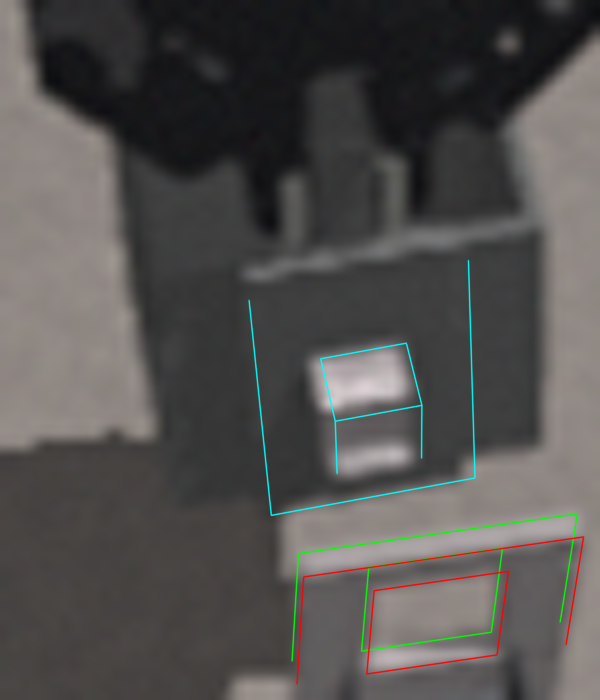

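play_rows([
  [-0.001,-0.002,-0.006],
  [0,-0.001,-0.008],
  [0,0,-0.007],
  [0,0,-0.005],
  [0,0,0],
  [0,0,0],
], yaw=[0,0,0,0,0,0], jaw=[1,1,1,1,1,1])

```text
clock: 40.75
position: [0.6669, 0.0394, 0.3829]
orientation: [[-0.115, 0.483, -0.868], [0.019, -0.873, -0.488], [-0.993, -0.073, 0.091]]
contact_force: [-0.5, -1.0, -3.2]
gripper_width: 0.0131
```

```bash
python3 - <<'E'
from ov import *
s=grab_frame('scene');hk,Ro=hook(slot=3)
lines(s,(310,195),60,70,10,hooksegs(hk,Ro)+upright(3),'s24');crop(s,325,205,45,45,14,'s24b')
hgo(3,(-.01,0,.022),step=.008,nmax=20)
E
```

```text
clk 40.8 hook [0.6618 0.0555 0.1701] yaw-TH -0.002 zaxis [ 0.027 -0.077  0.997] F [-0.   0.9 -2.7] T [-0.05 -0.25  0.03] w 0.013
  in slot frame: x -0.0314 y 0.0004 z 0.0201
clk 40.8 hook [0.6618 0.0555 0.1701] yaw-TH -0.002 zaxis [ 0.027 -0.077  0.997] F [-0.   0.9 -2.7] T [-0.05 -0.25  0.03] w 0.013
  in slot frame: x -0.0314 y 0.0004 z 0.0201
N 3 rows 3
[[-0.001, 0.0, -0.007], [-0.002, 0.0, -0.007], [-0.001, 0.0, -0.007]]
[-0.0, -0.0, -0.0]
```

View pics/s24.png

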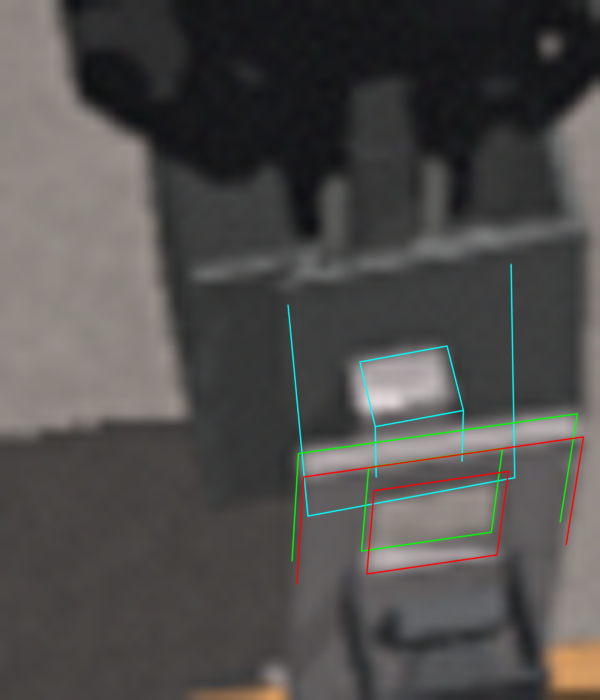

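View pics/s24b.png

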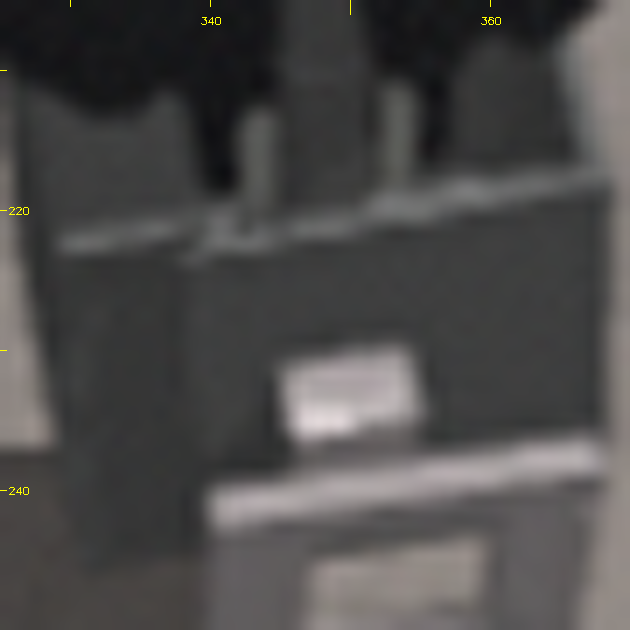

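play_rows([
  [-0.001,-0.001,-0.006],
  [-0.001,0,-0.008],
  [-0.001,0,-0.007],
  [0,0,-0.004],
  [0,0,0],
  [0,0,0],
], yaw=[0,0,0,0,0,0], jaw=[1,1,1,1,1,1])

```text
clock: 41.55
position: [0.69, 0.0534, 0.3837]
orientation: [[-0.114, 0.483, -0.868], [0.019, -0.873, -0.488], [-0.993, -0.073, 0.091]]
contact_force: [0.5, 0.4, -2.7]
gripper_width: 0.0131
```

```bash
python3 - <<'E'
from ov import *
s=grab_frame('scene');hk,Ro=hook(slot=3)
crop(s,325,205,45,45,14,'s25b')
E
```

```text
clk 41.6 hook [0.685  0.0694 0.1708] yaw-TH -0.002 zaxis [ 0.027 -0.077  0.997] F [-0.5  0.4 -2.3] T [-0.05 -0.18 -0.02] w 0.0132
  in slot frame: x -0.0044 y 0.0012 z 0.0208
```

View pics/s25b.png

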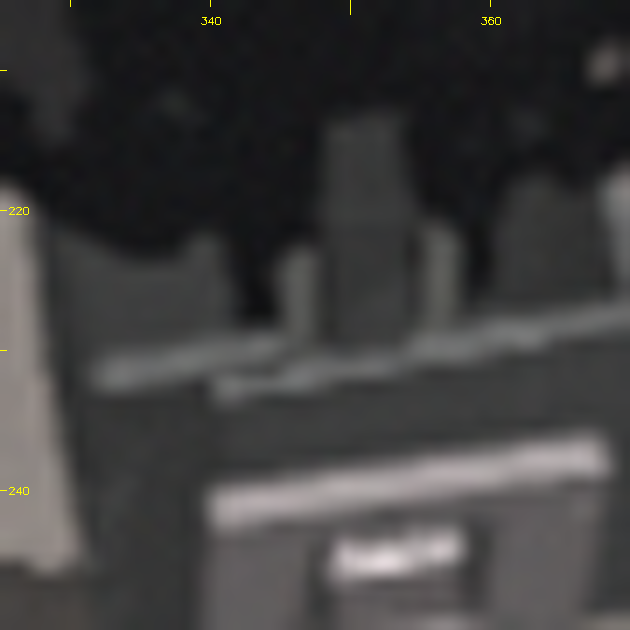

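play_rows([
  [0,0,-0.004],
  [0,0,-0.003],
  [0,0,-0.002],
  [0,0,0],
], yaw=[0,0,0,0], jaw=[1,1,1,1])

```text
clock: 42.1
position: [0.6955, 0.0552, 0.3824]
orientation: [[-0.126, 0.48, -0.868], [0.017, -0.874, -0.486], [-0.992, -0.075, 0.102]]
contact_force: [-0.8, -0.3, -1.8]
gripper_width: 0.0133
```

```bash
python3 - <<'E'
from ov import *
hk,Ro=hook(slot=3)
E
```

```text
clk 42.1 hook [0.6881 0.0705 0.1696] yaw-TH -0.004 zaxis [ 0.038 -0.074  0.997] F [-0.8 -0.3 -1.8] T [0.04 0.01 0.01] w 0.0133
  in slot frame: x -0.0011 y 0.0006 z 0.0196
```

play_rows([
  [0.004,0,-0.001],
  [0.005,0,-0.001],
  [0.005,0,0],
  [0,0,0],
], yaw=[0,0,0,0], jaw=[1,1,1,1], grip_force=110)

```text
clock: 42.6
position: [0.6951, 0.055, 0.3678]
orientation: [[-0.127, 0.479, -0.869], [0.015, -0.875, -0.484], [-0.992, -0.074, 0.104]]
contact_force: [-1.8, -1.6, -4.5]
gripper_width: 0.0127
```

```bash
python3 - <<'E'
from ov import *
hk,Ro=hook(slot=3)
E
```

```text
clk 42.6 hook [0.6875 0.07   0.155 ] yaw-TH -0.006 zaxis [ 0.039 -0.072  0.997] F [-1.8 -1.6 -4.5] T [-0.43  0.17  0.09] w 0.0127
  in slot frame: x -0.0019 y 0.0004 z 0.0050
```

play_rows([
  [0.005,0,-0.001],
  [0.005,0,-0.001],
  [0.005,0,0],
], yaw=[0,0,0], jaw=[1,1,1])

```text
clock: 42.98
position: [0.6951, 0.0543, 0.3624]
orientation: [[-0.125, 0.478, -0.869], [0.018, -0.875, -0.484], [-0.992, -0.076, 0.1]]
contact_force: [-12.4, -0.7, 29.5]
gripper_width: 0.0128
```

```bash
python3 - <<'E'
from ov import *
s=grab_frame('scene');hk,Ro=hook(slot=3)
crop(s,315,205,60,60,11,'s26');R2=np.array([N,L,[0,0,1]]).T
lines(s,(315,205),60,60,11,hooksegs(SL[3],R2),'s26b')
E
```

```text
clk 43.02 hook [0.688  0.07   0.1496] yaw-TH -0.006 zaxis [ 0.037 -0.076  0.996] F [-12.5  -0.9  27.5] T [0.06 3.4  0.24] w 0.0127
  in slot frame: x -0.0015 y 0.0002 z -0.0004
```

View pics/s26b.png

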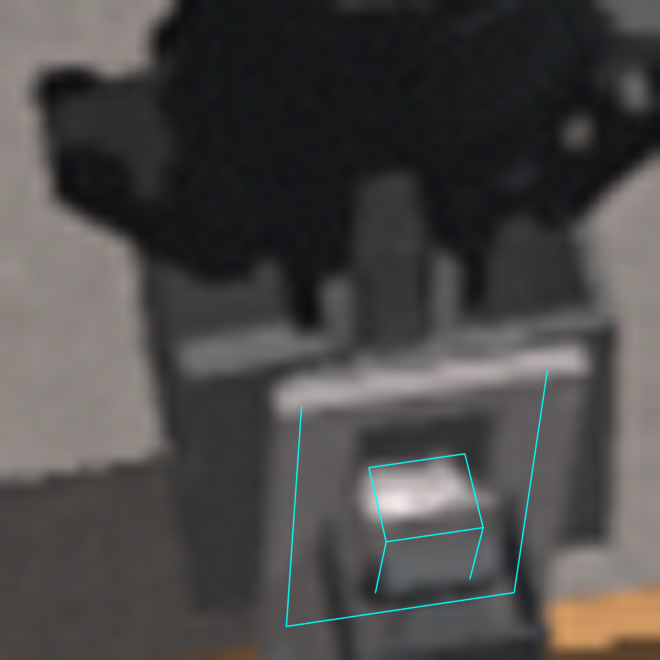

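play_rows([
  [0.006,0,0],
  [0.007,0,0],
  [0,0,0],
  [0,0,0],
  [0,0,0],
  [0,0,0],
], yaw=[0,0,0,0,0,0], jaw=[1,1,1,0.9,0.4,0.4])

```text
clock: 43.78
position: [0.6946, 0.0539, 0.3625]
orientation: [[-0.116, 0.48, -0.87], [0.026, -0.874, -0.485], [-0.993, -0.079, 0.089]]
contact_force: [-0.3, -0.1, 0.4]
gripper_width: 0.0484
```

play_rows([
  [-0.01,0,0.001],
  [-0.025,0,0.002],
  [-0.03,0,0.003],
  [-0.03,0,0.003],
  [-0.02,0,0],
  [0,0,0],
  [0,0,0],
], yaw=[0,0,0,0,0,0,0], jaw=[0.4,0.4,0.4,0.4,0.4,0.4,0.4])

```text
clock: 44.65
position: [0.7021, 0.0486, 0.485]
orientation: [[-0.107, 0.483, -0.869], [0.029, -0.872, -0.488], [-0.994, -0.077, 0.08]]
contact_force: [0.4, 0.6, -0.3]
gripper_width: 0.0514
```

```bash
python3 - <<'E'
from ov import *
where()
s=grab_frame('scene');t=grab_frame('top');R2=np.array([N,L,[0,0,1]]).T
lines(s,(300,180),80,80,8,hooksegs(SL[3],R2),'s27');crop(s,300,180,80,80,8,'s27b')
crop(t,240,120,70,70,8,'t27')
import pickle;pickle.dump((s,t),open("f2.pkl","wb"))
E
```

```text
clk 44.65 grasp [0.6854 0.053  0.3309] a -61.04 xaxis [-0.107  0.029 -0.994] F [ 0.35  0.61 -0.34] w 0.0514
```

View pics/s27.png

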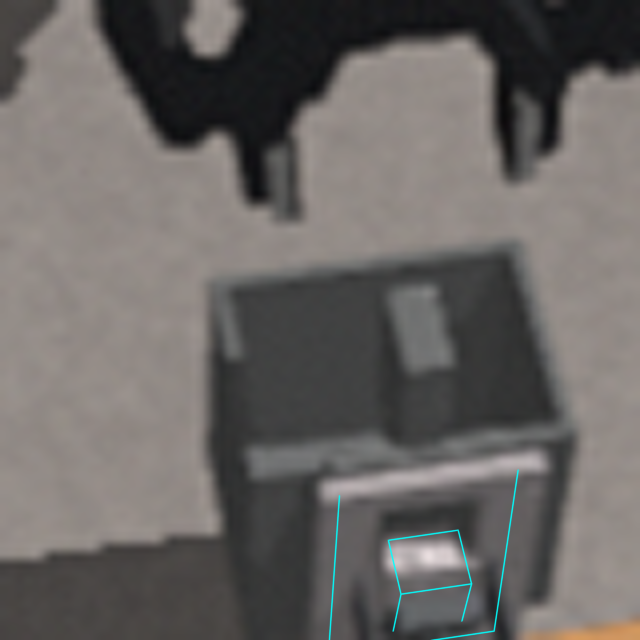

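View pics/t27.png

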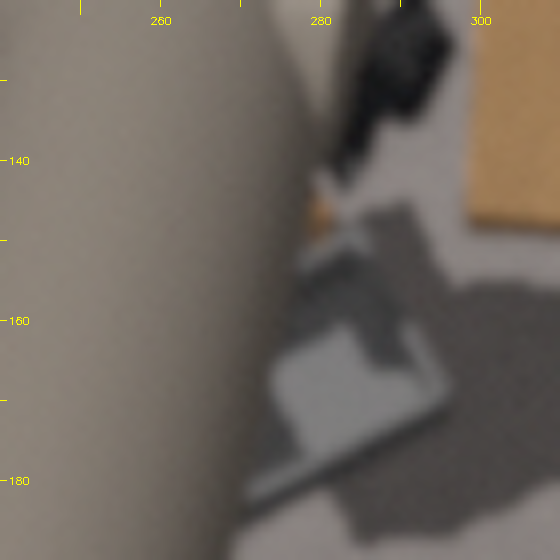

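```bash
cat >> ov.py <<'E'
def tubsegs(hk,Ro,c=(0,255,255)):
    P=lambda *v:hk+Ro@(np.array(v)-np.array([.017,0,.052])); sg=[]
    q=[P(.011,.046,.09),P(.011,-.046,.09),P(-.059,-.046,.09),P(-.059,.046,.09)]
    sg+=[(q[i],q[(i+1)%4],c) for i in range(4)]
    q=[P(a,b,.136) for a,b in((.014,.007),(.014,-.007),(-.014,-.007),(-.014,.007))]
    sg+=[(q[i],q[(i+1)%4],c) for i in range(4)]
    return sg
R2=np.array([N,L,[0,0,1]]).T
E
python3 - <<'E'
from ov import *
import pickle
s,t=pickle.load(open("f2.pkl","rb"))
lines(s,(315,195),60,60,11,hooksegs(SL[3],R2)+tubsegs(SL[3],R2),'s28')
E
```

```text
(no output)
```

View pics/s28.png

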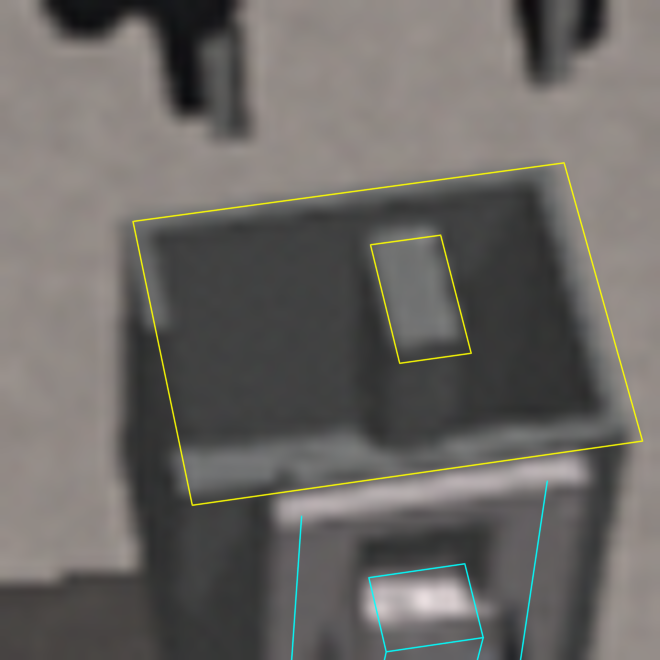

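```bash
python3 - <<'E'
from plan import *
go((.4871,-.2553,.27),-100.1,step=.04,nmax=20)
E
```

```text
N 10 rows 10
[[0.007, 0.018, 0.032], [0.008, 0.02, 0.03], [0.007, 0.022, 0.029], [0.007, 0.024, 0.028], [0.007, 0.025, 0.026], [0.008, 0.028, 0.024], [0.007, 0.029, 0.022], [0.007, 0.03, 0.02], [0.008, 0.032, 0.018], [0.007, 0.033, 0.016]]
[0.07, 0.07, 0.07, 0.07, 0.07, 0.07, 0.07, 0.07, 0.07, 0.07]
```

play_rows([
  [0,0.018,0.032],
  [0.003,0.02,0.03],
  [0.007,0.022,0.029],
  [0.007,0.024,0.028],
  [0.007,0.025,0.026],
  [0.008,0.028,0.024],
  [0.007,0.029,0.022],
  [0.007,0.03,0.02],
  [0.008,0.025,0.015],
  [0.007,0.015,0.008],
  [0,0.006,0.003],
  [0,0,0],
], yaw=[0.07,0.07,0.07,0.07,0.07,0.07,0.07,0.07,0.07,0.05,0,0], jaw=[0.4,0.4,0.4,0.4,0.4,0.4,0.4,0.4,0.4,0.4,0.4,0.4])

```text
clock: 46.25
position: [0.5019, -0.2449, 0.4268]
orientation: [[-0.119, -0.192, -0.974], [0.03, -0.981, 0.19], [-0.993, -0.006, 0.122]]
contact_force: [0.1, 0.5, -0.0]
gripper_width: 0.0511
```

```bash
python3 - <<'E'
from ov import *
where()
go((.4871,-.2553,.24),-100.1,step=.02,nmax=20)
s=grab_frame('scene')
R=lambda y:np.array([[np.cos(y),-np.sin(y),0],[np.sin(y),np.cos(y),0],[0,0,1]])
y=-.1768;hk=np.array([.4871,-.2553,.113])+R(y)@[.017,0,-.061]
lines(s,(235,130),70,70,9,tubsegs(hk,R(y)),'s29'); crop(s,190,60,140,110,5,'s29b')
E
```

```text
clk 46.25 grasp [ 0.4836 -0.2403  0.2729] a -101.07 xaxis [-0.119  0.03  -0.993] F [ 0.09  0.47 -0.04] w 0.0511
N 2 rows 2
[[0.016, 0.007, -0.005], [0.016, 0.007, -0.005]]
[-0.01, -0.01]
```

View pics/s29.png

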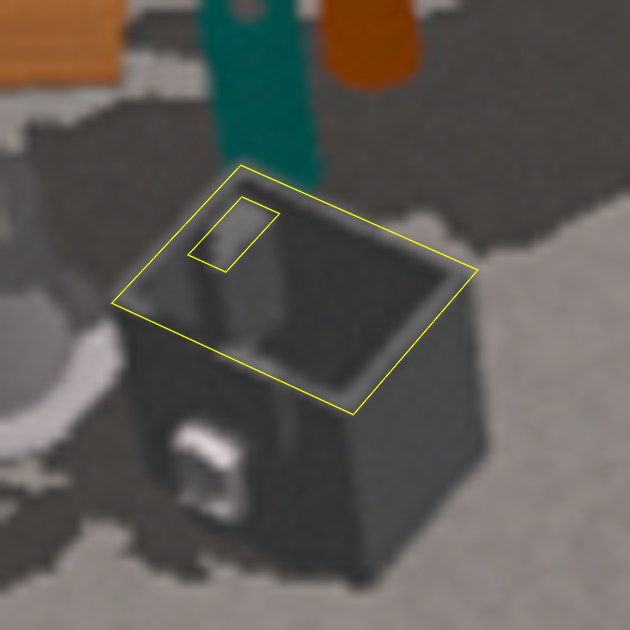

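View pics/s29b.png

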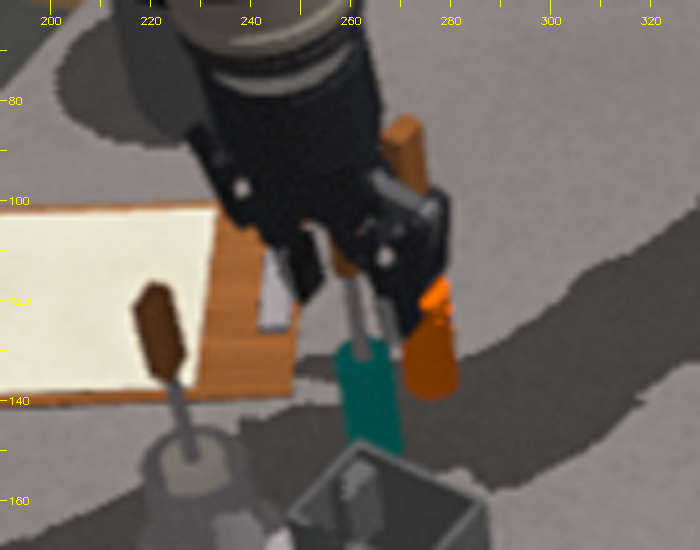

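play_rows([
  [0.01,0.006,-0.004],
  [0.016,0.004,-0.005],
  [0.016,0.002,-0.004],
  [0.016,0,-0.002],
  [0,0,0],
  [0,0,0],
], yaw=[-0.01,-0.01,0,0,0,0], jaw=[0.4,0.4,0.4,0.4,0.4,0.4])

```text
clock: 47.05
position: [0.51, -0.2558, 0.3616]
orientation: [[-0.12, -0.166, -0.979], [0.03, -0.986, 0.163], [-0.992, -0.01, 0.124]]
contact_force: [0.3, 0.6, 0.1]
gripper_width: 0.0511
```

```bash
python3 - <<'E'
from ov import *
where()
go((.4871,-.2553,.113),-100.1,step=.02,nmax=20)
E
```

```text
clk 47.05 grasp [ 0.4914 -0.2512  0.2078] a -99.53 xaxis [-0.12   0.03  -0.992] F [0.29 0.65 0.09] w 0.0511
N 5 rows 5
[[0.019, 0.001, -0.002], [0.019, 0.001, -0.001], [0.019, 0.001, -0.002], [0.019, 0.002, -0.002], [0.018, 0.001, -0.001]]
[0.0, 0.0, 0.0, 0.0, 0.0]
```

play_rows([
  [0.017,0.001,-0.002],
  [0.018,0.001,-0.001],
  [0.018,0.001,-0.002],
  [0.018,0.001,-0.001],
  [0.016,0,-0.001],
  [0,0,0],
  [0,0,0],
], yaw=[0.01,0,0,0,0,0,0], jaw=[0.4,0.4,0.4,0.4,0.4,0.4,0.4])

```text
clock: 47.92
position: [0.5054, -0.2584, 0.268]
orientation: [[-0.121, -0.176, -0.977], [0.03, -0.984, 0.173], [-0.992, -0.008, 0.124]]
contact_force: [0.3, -0.3, -0.0]
gripper_width: 0.0515
```

```bash
python3 - <<'E'
from ov import *
where()
s=grab_frame('scene');crop(s,190,90,130,120,6,'s30')
E
```

```text
clk 47.92 grasp [ 0.4867 -0.2538  0.1142] a -100.13 xaxis [-0.121  0.03  -0.992] F [ 0.35 -0.25 -0.04] w 0.0515
```

View pics/s30.png

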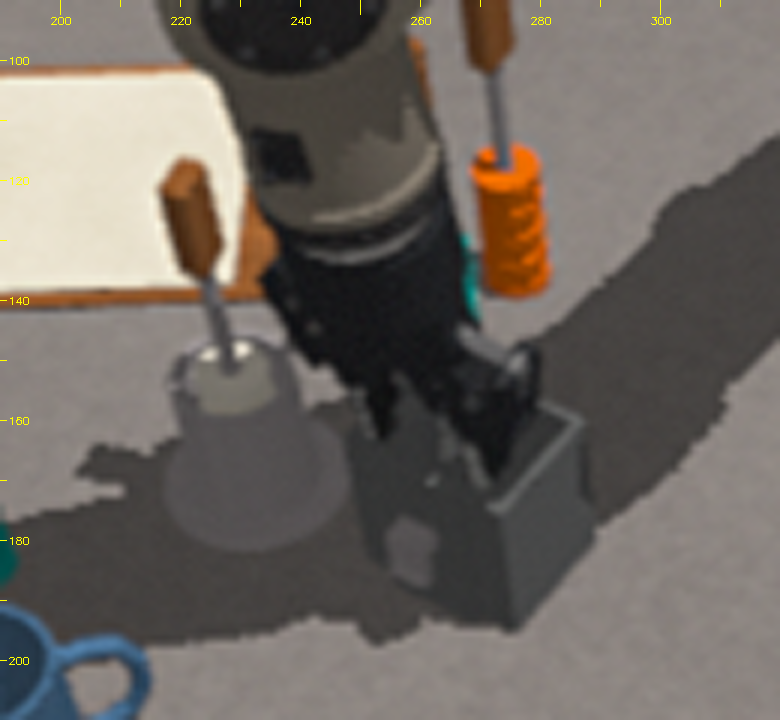

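play_rows([
  [0,0,0],
  [0,0,0],
  [0,0,0],
  [0,0,0],
  [0,0,0],
], yaw=[0,0,0,0,0], jaw=[0.7,1,1,1,1], grip_force=80)

```text
clock: 48.6
position: [0.5057, -0.2582, 0.2689]
orientation: [[-0.119, -0.175, -0.977], [0.03, -0.984, 0.173], [-0.992, -0.009, 0.122]]
contact_force: [-0.6, -0.1, -2.4]
gripper_width: 0.013
```

```bash
python3 - <<'E' 2>/dev/null
from hook import *
where(); grab((.4871,-.2553),-.1768);hook(slot=1)
E
```

```text
clk 48.6 grasp [ 0.4873 -0.2536  0.115 ] a -100.09 xaxis [-0.119  0.03  -0.992] F [-0.59 -0.09 -2.36] w 0.013
clk 48.6 hook [ 0.5038 -0.2583  0.052 ] yaw-TH -0.691 zaxis [-0.  0.  1.] F [-0.6 -0.1 -2.4] T [-0.02 -0.22 -0.02] w 0.013
  in slot frame: x -0.3232 y -0.4252 z -0.0980
```

play_rows([
  [-0.01,0,0.001],
  [-0.02,0,0.002],
  [-0.025,0,0.003],
  [-0.025,0,0.003],
  [-0.025,0,0.003],
  [-0.02,0,0.002],
  [-0.015,0,0],
  [0,0,0],
  [0,0,0],
], yaw=[0,0,0,0,0,0,0,0,0], jaw=[1,1,1,1,1,1,1,1,1])

```text
clock: 49.72
position: [0.5075, -0.2614, 0.4218]
orientation: [[-0.114, -0.178, -0.977], [0.029, -0.984, 0.176], [-0.993, -0.009, 0.118]]
contact_force: [-0.7, -0.2, -3.0]
gripper_width: 0.0133
```

```bash
python3 - <<'E'
from ov import *
hgo(1,(-.10,0,.035),step=.04,nmax=20)
E
```

```text
clk 49.73 hook [ 0.5066 -0.2616  0.2049] yaw-TH -0.693 zaxis [-0.004  0.001  1.   ] F [-0.7 -0.2 -3. ] T [-0.02 -0.23 -0.01] w 0.0133
  in slot frame: x -0.3224 y -0.4294 z 0.0549
N 13 rows 13
[[0.003, -0.036, 0.008], [0.003, -0.037, 0.005], [0.002, -0.037, 0.004], [0.003, -0.037, 0.002], [0.003, -0.037, 0.0], [0.003, -0.037, -0.002], [0.002, -0.037, -0.005], [0.003, -0.037, -0.006], [0.003, -0.036, -0.008], [0.003, -0.036, -0.01], [0.002, -0.035, -0.012], [0.003, -0.035, -0.013], [0.003, -0.034, -0.016]]
[-0.05, -0.05, -0.05, -0.05, -0.05, -0.05, -0.05, -0.05, -0.05, -0.05, -0.05, -0.05, -0.05]
```

play_rows([
  [0.002,-0.025,0.006],
  [0.003,-0.037,0.006],
  [0.002,-0.037,0.004],
  [0.003,-0.037,0.002],
  [0.003,-0.037,0],
  [0.003,-0.037,-0.002],
  [0.002,-0.037,-0.005],
  [0.003,-0.037,-0.006],
  [0.003,-0.036,-0.008],
  [0.003,-0.036,-0.01],
  [0.002,-0.03,-0.01],
  [0.003,-0.02,-0.008],
], yaw=[-0.05,-0.05,-0.05,-0.05,-0.05,-0.05,-0.05,-0.05,-0.05,-0.05,-0.05,-0.05], jaw=[1,1,1,1,1,1,1,1,1,1,1,1])

```text
clock: 51.22
position: [0.4917, 0.1645, 0.3932]
orientation: [[-0.129, 0.417, -0.9], [0.023, -0.906, -0.423], [-0.991, -0.075, 0.107]]
contact_force: [-0.2, -0.7, -3.4]
gripper_width: 0.0133
```

play_rows([
  [0,-0.008,-0.003],
  [0,0,0],
  [0,0,0],
], yaw=[-0.03,0,0], jaw=[1,1,1])

```text
clock: 51.6
position: [0.4912, 0.1727, 0.393]
orientation: [[-0.129, 0.445, -0.886], [0.021, -0.892, -0.452], [-0.991, -0.077, 0.106]]
contact_force: [0.2, 0.5, -3.2]
gripper_width: 0.0128
```

```bash
python3 - <<'E'
from ov import *
hgo(1,(-.08,0,.026),step=.02,nmax=20)
E
```

```text
clk 51.6 hook [0.4862 0.1863 0.1766] yaw-TH -0.053 zaxis [ 0.016 -0.068  0.998] F [ 0.2  0.5 -3.2] T [-0.02 -0.31  0.05] w 0.0128
  in slot frame: x -0.1200 y -0.0293 z 0.0266
N 3 rows 3
[[0.0, -0.01, -0.013], [-0.001, -0.01, -0.013], [0.0, -0.01, -0.014]]
[-0.02, -0.02, -0.02]
```

play_rows([
  [0,-0.009,-0.012],
  [0.001,-0.01,-0.013],
  [0,-0.007,-0.013],
  [0,0,-0.006],
  [0,0,0],
  [0,0,0],
  [0,0,0],
], yaw=[-0.02,-0.02,-0.01,0,0,0,0], jaw=[1,1,1,1,1,1,1])

```text
clock: 52.48
position: [0.5201, 0.2179, 0.3891]
orientation: [[-0.129, 0.49, -0.862], [0.021, -0.868, -0.496], [-0.991, -0.082, 0.102]]
contact_force: [-0.0, 0.6, -3.3]
gripper_width: 0.013
```

```bash
python3 - <<'E'
from ov import *
hgo(1,(-.05,0,.022),step=.012,nmax=20)
s=grab_frame('scene');hk,Ro=hook(slot=1)
lines(s,(415,165),60,75,9,hooksegs(hk,Ro)+upright(1),'s31')
E
```

```text
clk 52.48 hook [0.5147 0.2327 0.1728] yaw-TH -0.003 zaxis [ 0.019 -0.074  0.997] F [-0.   0.6 -3.3] T [-0.05 -0.25  0.05] w 0.013
  in slot frame: x -0.0724 y -0.0029 z 0.0228
N 2 rows 2
[[-0.001, -0.001, -0.011], [0.0, -0.002, -0.011]]
[-0.0, -0.0]
clk 52.52 hook [0.5147 0.2327 0.1728] yaw-TH -0.003 zaxis [ 0.019 -0.074  0.997] F [-0.1 -0.2 -3. ] T [-0.01 -0.24 -0.05] w 0.0129
  in slot frame: x -0.0724 y -0.0030 z 0.0228
```

View pics/s31.png

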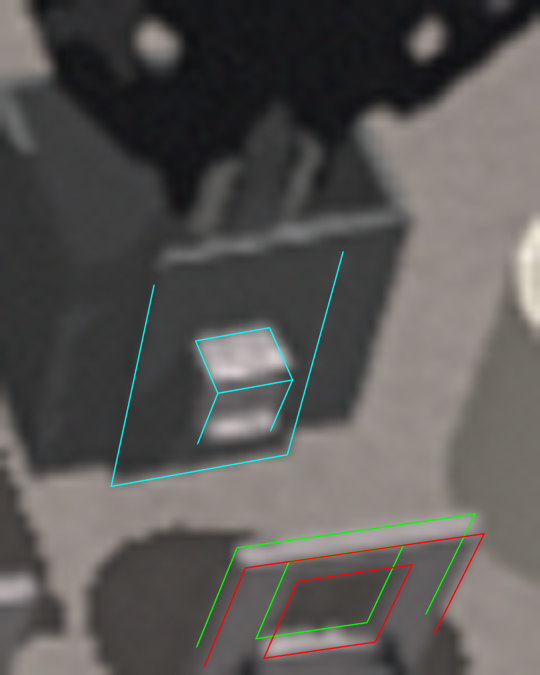

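play_rows([
  [0,-0.002,-0.008],
  [0.001,-0.001,-0.012],
  [0.001,0,-0.01],
  [0,0,-0.006],
  [0,0,0],
  [0,0,0],
  [0,0,0],
], yaw=[0,0,0,0,0,0,0], jaw=[1,1,1,1,1,1,1])

```text
clock: 53.4
position: [0.5516, 0.2398, 0.3831]
orientation: [[-0.129, 0.489, -0.862], [0.021, -0.868, -0.496], [-0.991, -0.082, 0.102]]
contact_force: [-0.1, 0.2, -4.0]
gripper_width: 0.013
```

```bash
python3 - <<'E'
from ov import *
hgo(1,(-.005,0,.022),step=.008,nmax=20)
s=grab_frame('scene');hk,Ro=hook(slot=1)
lines(s,(415,185),60,60,11,hooksegs(hk,Ro)+upright(1),'s32')
E
```

```text
clk 53.4 hook [0.5462 0.2546 0.1668] yaw-TH -0.003 zaxis [ 0.019 -0.074  0.997] F [-0.1  0.2 -4. ] T [-0.04 -0.28 -0.03] w 0.013
  in slot frame: x -0.0343 y 0.0006 z 0.0168
N 4 rows 4
[[-0.002, 0.0, -0.007], [-0.002, 0.0, -0.007], [-0.002, 0.0, -0.007], [-0.002, 0.0, -0.008]]
[-0.0, -0.0, -0.0, -0.0]
clk 53.45 hook [0.5462 0.2546 0.1669] yaw-TH -0.003 zaxis [ 0.019 -0.074  0.997] F [-0.4 -0.2 -4.1] T [-0.04 -0.29 -0.02] w 0.013
  in slot frame: x -0.0343 y 0.0006 z 0.0169
```

View pics/s32.png

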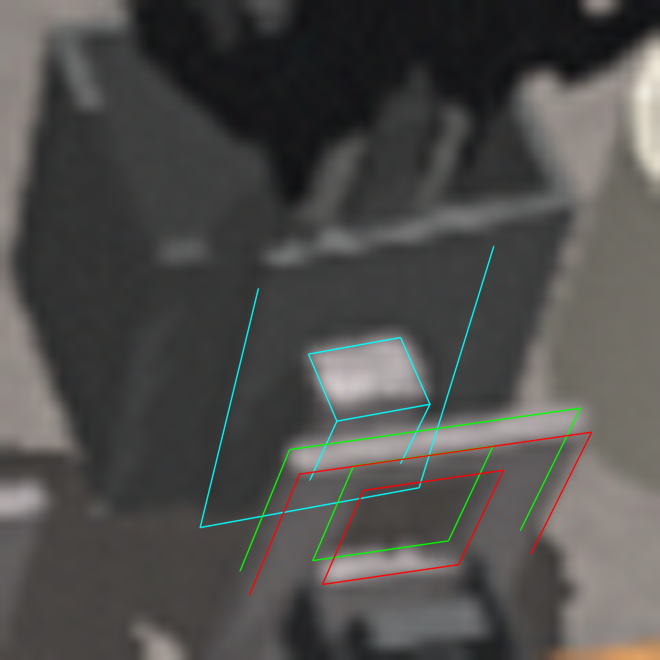

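play_rows([
  [-0.004,0,0],
  [0,0,-0.006],
  [-0.001,0,-0.007],
  [-0.001,0,-0.007],
  [0,0,-0.004],
  [0,0,0],
  [0,0,0],
], yaw=[0,0,0,0,0,0,0], jaw=[1,1,1,1,1,1,1])

```text
clock: 54.32
position: [0.5747, 0.2526, 0.3869]
orientation: [[-0.129, 0.49, -0.862], [0.021, -0.868, -0.496], [-0.991, -0.082, 0.102]]
contact_force: [-0.3, -0.1, -2.6]
gripper_width: 0.013
```

```bash
python3 - <<'E'
from ov import *
s=grab_frame('scene');hk,Ro=hook(slot=1)
lines(s,(425,195),50,50,12,[],'s33')
E
```

```text
clk 54.38 hook [0.5692 0.2674 0.1706] yaw-TH -0.002 zaxis [ 0.019 -0.074  0.997] F [ 0.5 -0.  -4.5] T [-0.02 -0.33  0.03] w 0.0131
  in slot frame: x -0.0079 y 0.0005 z 0.0206
```

View pics/s33.png

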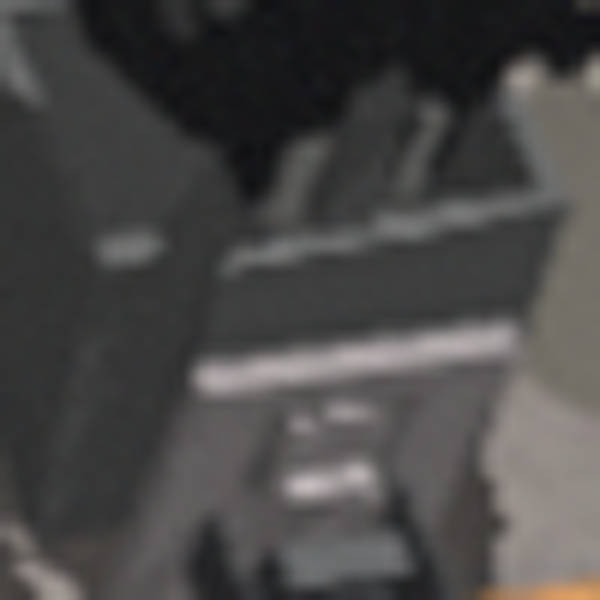

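play_rows([
  [-0.001,0,-0.005],
  [0,0,-0.004],
  [0,0,-0.003],
  [0,0,-0.002],
  [0,0,0],
], yaw=[0,0,0,0,0], jaw=[1,1,1,1,1], grip_force=110)

```text
clock: 55.0
position: [0.5845, 0.2574, 0.3852]
orientation: [[-0.144, 0.489, -0.861], [0.015, -0.868, -0.496], [-0.989, -0.084, 0.118]]
contact_force: [-0.7, 0.2, -2.8]
gripper_width: 0.0128
```

```bash
python3 - <<'E'
from ov import *
hk,Ro=hook(slot=1)
E
```

```text
clk 55.0 hook [0.5758 0.2709 0.1689] yaw-TH -0.002 zaxis [ 0.034 -0.068  0.997] F [-0.7  0.2 -2.8] T [-0.05 -0.06  0.02] w 0.0128
  in slot frame: x -0.0004 y 0.0003 z 0.0189
```

Plate against the upright; now down.

play_rows([
  [0.004,0,-0.001],
  [0.005,0,-0.001],
  [0.005,0,-0.001],
  [0.005,0,-0.001],
  [0.005,0,-0.001],
], yaw=[0,0,0,0,0], jaw=[1,1,1,1,1])

```text
clock: 55.62
position: [0.5851, 0.2577, 0.3654]
orientation: [[-0.15, 0.487, -0.861], [0.016, -0.869, -0.494], [-0.989, -0.087, 0.123]]
contact_force: [-19.9, -8.5, 56.3]
gripper_width: 0.0131
```

```bash
python3 - <<'E'
from ov import *
hk,Ro=hook(slot=1)
E
```

```text
clk 55.62 hook [0.5752 0.2714 0.1492] yaw-TH -0.004 zaxis [ 0.039 -0.068  0.997] F [-19.9  -8.5  56.3] T [-1.62  5.8   0.36] w 0.0131
  in slot frame: x -0.0007 y 0.0010 z -0.0008
```

play_rows([
  [0,0,0],
  [0,0,0],
  [0,0,0],
  [0,0,0],
], yaw=[0,0,0,0], jaw=[1,0.9,0.4,0.4])

```text
clock: 56.12
position: [0.5859, 0.2585, 0.3663]
orientation: [[-0.146, 0.487, -0.861], [0.018, -0.869, -0.495], [-0.989, -0.088, 0.118]]
contact_force: [-0.4, 0.4, 0.8]
gripper_width: 0.0484
```

play_rows([
  [-0.01,0,0.001],
  [-0.025,0,0.003],
  [-0.03,0,0.004],
  [-0.03,0,0.004],
  [-0.03,0,0.01],
  [-0.03,0,0.03],
  [0,0.03,0.03],
  [0,0.03,0.02],
  [0,0,0],
  [0,0,0],
], yaw=[0,0,0,0,0,0,0,0,0,0], jaw=[0.4,0.4,0.4,0.4,0.4,0.4,0.4,0.4,0.4,0.4])

```text
clock: 57.38
position: [0.5517, 0.1505, 0.54]
orientation: [[-0.127, 0.489, -0.863], [0.025, -0.868, -0.495], [-0.992, -0.085, 0.098]]
contact_force: [0.0, -0.4, 0.4]
gripper_width: 0.0511
```

```bash
python3 - <<'E'
from ov import *
where()
s=grab_frame('scene');t=grab_frame('top')
import pickle;pickle.dump((s,t),open("f3.pkl","wb"))
cv2.imwrite("pics/s34.png",cv2.cvtColor(s["color"],cv2.COLOR_RGB2BGR))
lines(s,(330,170),200,110,4,sum([hooksegs(SL[i],R2)+tubsegs(SL[i],R2) for i in(1,3)],[])+hooksegs(SL[0],R2),'s34b')
E
```

```text
clk 57.38 grasp [0.532  0.1543 0.3863] a -60.64 xaxis [-0.127  0.025 -0.992] F [ 0.01 -0.44  0.42] w 0.0511
```

View pics/s34.png

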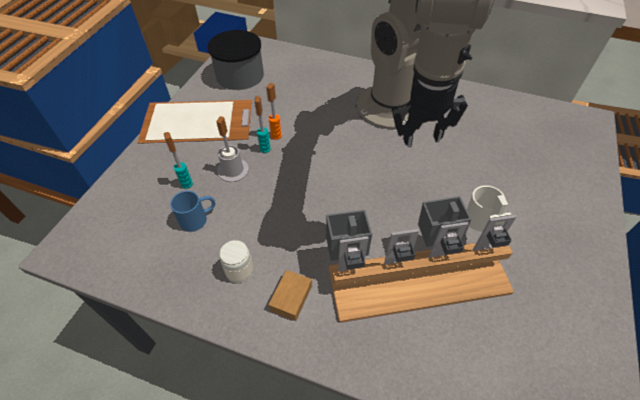

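View pics/s34b.png

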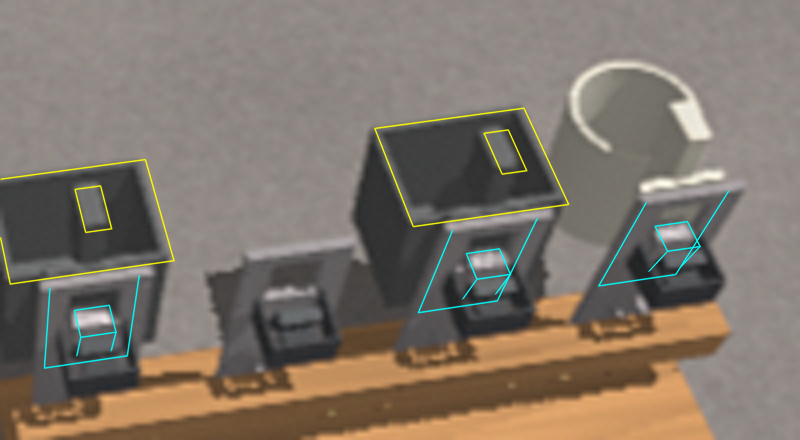

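```bash
python3 - <<'E'
from ov import *
import pickle
s,t=pickle.load(open("f3.pkl","rb"))
def circ(hk,Ro,r=.038):
    P=[hk+Ro@np.array([-.062+r*np.cos(a),r*np.sin(a),.038]) for a in np.linspace(0,2*np.pi,41)]
    return [(P[i],P[i+1],(0,255,0)) for i in range(40)]
lines(s,(465,175),60,60,11,hooksegs(SL[0],R2)+tubsegs(SL[0],R2)[4:]+circ(SL[0],R2),'s35')
lines(s,(410,190),60,60,11,hooksegs(SL[1],R2)+tubsegs(SL[1],R2),'s35b')
lines(t,(130,150),170,110,4.5,tubsegs(SL[0],R2)[4:]+circ(SL[0],R2)+tubsegs(SL[1],R2)+tubsegs(SL[3],R2),'t35') if 0 else None
cv2.imwrite("pics/t35.png",cv2.resize(cv2.cvtColor(t["color"],cv2.COLOR_RGB2BGR)[110:330,130:480],None,fx=2.2,fy=2.2))
E
```

```text
(no output)
```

View pics/s35.png

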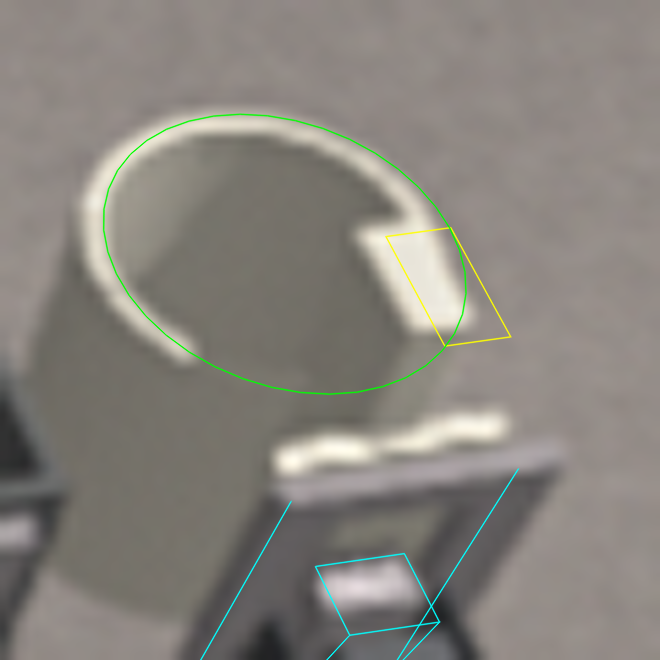

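View pics/s35b.png

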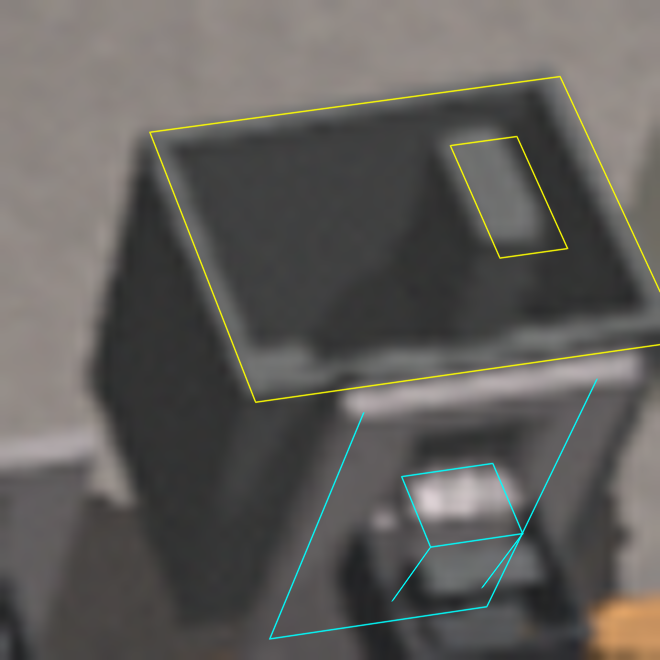

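View pics/t35.png

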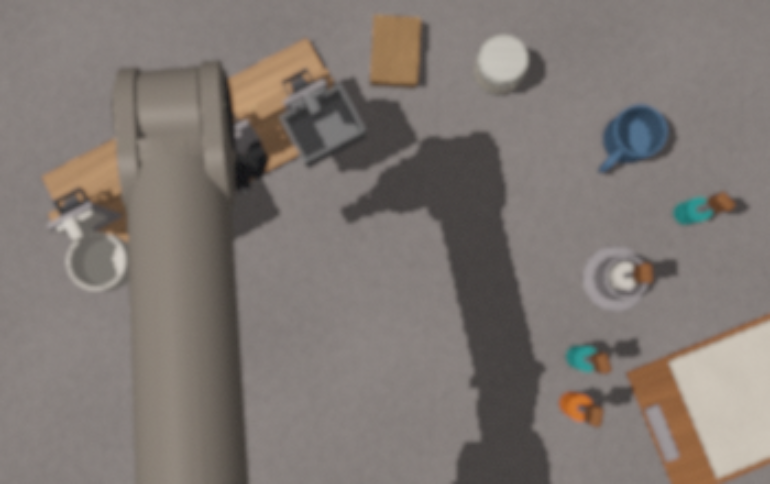

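```bash
python3 - <<'E'
from ov import *
import pickle
s,t=pickle.load(open("f3.pkl","rb"))
crop(t,145,190,50,55,11,'t36')
E
```

```text
(no output)
```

View pics/t36.png

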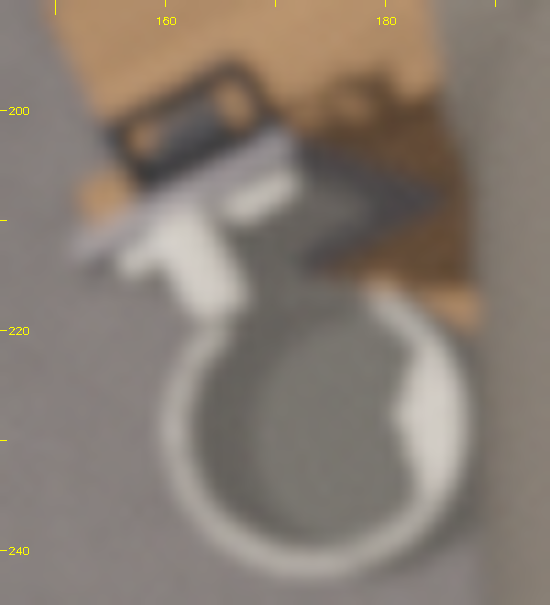

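```bash
cat > dfit.py <<'E'
from ov import *
from fit import U
from scipy.optimize import least_squares
from scipy.spatial.transform import Rotation as Rn
def dfit(obs,slot,x0=np.zeros(6)):
    def res(p):
        Ro=R2@Rn.from_rotvec(p[3:]).as_matrix(); hk=SL[slot]+R2@p[:3]
        r=[]
        for f,l,uv in obs: r+=list(np.subtract(proj(f,hk+Ro@np.array(l)),uv))
        return np.r_[r,p[:3]/.004,p[3:]/.1]   # weak prior
    q=least_squares(res,x0)
    print("off mm (x,y,z)",(q.x[:3]*1000).round(1),"rot roll,pitch,yaw",q.x[3:].round(3)," resid",q.fun[:-6].reshape(-1,2).round(1).tolist())
E
python3 - <<'E'
from dfit import *
import pickle
s,t=pickle.load(open("f3.pkl","rb"))
u=lambda p:U((465,175),11,p);v=lambda p:U((145,190),11,p)
T=.136-.052
obs=[(s,(-.017,0,T),u((418,277))),(t,(-.017,0,T),v((200,262))),(t,(-.062,0,.038),v((314,424))),
 (s,(.0088,0,.01),u((366,583)))]
# rim centre scene approx: predicted centre shifted
c=proj(s,SL[0]+R2@np.array([-.062,0,.038])); obs.append((s,(-.062,0,.038),(c[0]-17/11,c[1]-6/11)))
dfit(obs,0)
E
```

```text
off mm (x,y,z) [-1.9 -0.8 -0.1] rot roll,pitch,yaw [ 0.039 -0.022 -0.009]  resid [[0.2, -0.2], [0.1, -0.2], [0.4, 0.1], [0.1, 0.2], [0.2, 0.1]]
```

```bash
python3 - <<'E'
from ov import *
import pickle
s0,t0=pickle.load(open("f0.pkl","rb"));s=grab_frame('scene')
d=cv2.absdiff(s0["color"],s["color"]).max(2)
for n,(x0,y0,x1,y1) in dict(mug=(172,190,215,230),tin=(218,240,255,282),box=(268,272,312,318),brush=(205,112,250,182)).items(): print(n,d[y0:y1,x0:x1].mean().round(2))
where(); print(np.abs(get_state()["joint_vel"]).max())
print(robot.finish_job())
E
```

```text
mug 6.16
tin 7.96
box 8.55
brush 12.57
clk 57.52 grasp [0.5318 0.1546 0.3858] a -60.6 xaxis [-0.128  0.024 -0.991] F [-0.37  0.42 -0.68] w 0.0513
0.006416768374238501
the job is handed in; nothing more can be done
None
```

The job is handed in at about 57.5 s of the 208 s allowed. `finish_job` reports no verdict, so the results below are my own readings.

**What I did**
- **Scrubbing:** I took the white-headed brush from its holder and scrubbed the drinker with it standing on the bench. It made four strokes to the floor. The computed brush end came to 3–6 mm above the floor each time and was drawn up about 80 mm in between. The brush then went back in the holder.
- **Hanging:** The drinker went into the leftmost upright. Only two troughs were in the scene. They went into the rightmost and the second upright from the left. Each piece was pressed past the catch until it bottomed, with about 68 N on the drinker, at least 30 N on the rightmost trough and 56 N on the other.
- **Knocked trough:** One trough was knocked about 4 cm aside during the scrubbing. I measured it again before gripping it.

**Last checks**
- **Troughs:** Both match the fully-home outline in the camera image to about 1 px (2–3 mm).
- **Drinker:** A two-view fit puts its hook about 2 mm in front of the slot point and level with it in height. It leans about 0.04 rad, which is inside the limits. The in-depth reading is the weakest one.
- **Brush:** It stands in its holder in the last picture.
- **Bystanders:** The tin, mug and box look unmoved in the last picture. The image-difference figures were not zero (6–9 grey levels), and I put that down to noise and shadows without checking further.
- **Arm:** It was clear of everything and at rest at the hand-in.

**What disagreed:** The tool slowly drifted to a tilt of about 0.13 rad over the run. Both troughs were therefore inserted with about 0.08 rad of roll. They hung straight once released.

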